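# Hook in the jar tray, stow the jars in the stall chest and bolt it

## Robot

A 6-joint arm with a two-finger parallel gripper is mounted at the origin on the work surface. World frame = base frame: x ahead of the robot, y to its left, z up, the work surface at z = 0. Lengths are in m, angles in rad, forces in N, time in s.
With the tool pointing down it reaches from about 0.35 to 0.85 m from the base axis. Payload 8.1 kg.
Tool frame: the origin (TCP) lies on the centre line of the jaws, within the pads' length; the fingertips stand 19 mm ahead of it and the grasp point (between the pads) is the TCP (robot.tips_ahead is the distance from the TCP to the fingertips, in m); y points along the fingers, z is the direction in which the jaws open and shut, and the axes are right-handed (so a half turn about y gives the same grasp; the last joint's range is limited). The gripper opens to 93 mm and grips with 3 to 60 N. Pads are 15 mm wide; open, the fingers measure 128 mm over their backs; the gripper's body (75 mm by 188 mm) begins 65 mm behind the grasp point.
Start: joints at [-1.354, 0.13, 1.488, -0, 1.523, -0.085], TCP at [0.178, -0.573, 0.238] pointing down, gripper open.
Joint ranges: [-2.96, 2.96], [-0.89, 2.26], [0.02, 2.5], [-1.34, 4.48], [0, 2.73], [-2.66, 2.66]. Speed limits (rad/s): [2.39, 2.39, 2.79, 3.14, 3.14, 3.14].

## Interface

Orientations are given as a rotation vector (axis times angle).
In Python, from plant import robot, imaging, models gives the robot as it stands.
- The arm moves only by the tool carry_out, never from a script. Its argument "motion" is one flat list of numbers, 7 for each row, row after row: the shift along the tool's x, y, z in m, then the turn, a rotation vector about the tool's x, y, z in degrees, then the opening, from -1 (shut) to 1 (fully open). A call has exactly 5 rows; each row shifts and turns the pose as measured when the row begins, along the tool's axes as they then stand; what a row does not reach is not made up. A row lasts 1/10 s, in which the tool goes at most 50 mm and 8.59 degrees, less where a joint would pass 70% of its speed; a pose out of reach is approached as far as the arm can. A call is refused whole if a number of a shift passes 0.05 or a number of a turn 8.59, either way. A call with a gripper value outside its range is refused whole. The fingers move at their own pace and stop on an object; "squeeze" is the grip in N (left out, the last holds). Time passes only in rows, so rows that do not move let the fingers close, or fill a call up. It gives the time, the measured TCP pose, the force and the opening at its end, in the units of the state.
- robot.read_state(): the state, without advancing time (a new reading comes with each control period).
- imaging.read_camera(name): name is "side" or "top"; returns the picture (480x640x3 uint8, blue, green, red); there is no depth.
- imaging.camera_model(name): a dict with "K" (3x3 intrinsics, pixels), "k1" (the pictures are not rectified: a ray, as slopes to the right and down, at radius r is drawn at 1 + k1 r^2 times it, then the intrinsics apply), "position" and "orientation" of the camera in the world. Camera axes: x right, y down, z forward; pixel columns grow to the right and rows downward; lengths in m; the calibration is good to about 2 mm. A picture is of the moment at which its call begins. camera_model takes no time and is no camera call.
- robot.close_job(): hands the job in, once; it reports no verdict.
Trained networks look in the newest picture that a camera, given by its name, has taken for a name from the list of things; names that differ only in an ending like _2 or _b are one class to them, and where a whole thing is asked for, a point or a joint stands for the part that bears it (a point fixed in the world has none). Each returns a list of dicts, best first, with "confidence" (0 to 1); they miss things now and then, are a little off and sometimes report something else, mostly with a low value. They report only what shows in the picture. A call takes as long as a camera call. They do not tell look-alikes from the thing itself.
- models.outline_of(camera, thing): "pixels" (480x640 bool, what is visible of it) and "pixel" ([column, row] in pixels, amid what is visible of it).
The state is a dict: "t": time; "q": joint angles; "dq": joint speeds; "joint_torque": joint torques, N m; "tool_pos": TCP position; "orientation": TCP orientation; "force": force on the tool from outside, world axes, zero at the start; "wrist_torque": the same for the moment, N m; "opening": finger opening in m.
Only numpy, scipy, OpenCV 4.12 (cv2) and the standard library are available. Lean on these libraries where they do the work, as an engineer would, in place of code of your own. Each camera call takes 0.05 s, during which the arm holds its last target.

## Task

The stall is closing: use the wooden-handled hook to drag the metal tray of sauce jars in by its bar handle until the bar is over or on your side of the paper tape strip, touching neither tray nor jars with the gripper before that. Then stand every jar upright on the floor of the plywood chest, close its lid, slide the bolt fully across over the lid and turn its handle down into the notch. Leave the hook standing on the black rubber mat, and do not knock over or push about the other things on the table.

Things in the scene. Friction and masses are not known exactly. Their poses are not given: they have to be found in the camera images.
- hook: hook tool, 350 g: wooden block handle 90 (x) x 26 mm (y), top at 50 mm, on a steel foot plate 90 x 70 x 6 mm; an 8 mm steel rod leaves its front (+x) at 36 mm height (rod axis) and ends in an 8 mm tip bent straight down, axis 140 mm in front of the origin, end 2 mm above the underside's level. Origin: centre of the underside; z up; +x towards the tip. Balances 10 mm ahead of the origin
- tray: loose open aluminium tray, 500 g, 100 (x) x 225 (y) x 25 mm tall, walls and floor 4 mm, starting at the far side of the table. Origin: centre of its underside; z up; its -x side carries the bar handle and faces the robot, give or take 0.2 rad
- tray_bar (a point): middle of the tray's bar handle: an 8 mm round steel bar 100 mm long along the tray's y, at 85 mm in front (-x) of the tray's origin and 22 mm high (bar axis), carried by a rod at each end. The gap behind it, up to the tray's wall, is 31 mm, open to the table below
- tape: strip of paper tape stuck flat on the table, 20 (x) x 300 mm (y), no thickness. Origin: middle of its edge nearest the robot; the strip covers x 0 to +20 mm in its frame; axes as the world's
- chest: fixed plywood chest, open-topped box 150 (x) x 250 (y) x 80 mm tall, walls and floor 8 mm. Origin: centre of its underside; its +x side (away from the robot) carries the lid's hinge. Against its +y side stands a solid plywood deck 85 mm wide (y) and 88 mm tall that carries the bolt
- lid (a joint): the chest's plywood lid (8 mm thick, 150 x 250 mm), rad: 0 = shut flat, 1.57 = upright, starts open at about 1.4; hinged along the chest's far top edge, the free edge 150 mm from the hinge, stiff enough to stay where it is left; the last few degrees need a light press of 3 to 5 N
- lid_hinge (a point): middle of the lid's hinge line (along the chest's y), 80 mm above the table
- bolt (a joint): sliding of the steel bolt on the deck, m: 0 = drawn back, 0.025 = fully across over the lid; it moves along the chest's -y direction; rubs with 2 N; stays where left
- bolt_handle (a joint): turning of the bolt's handle about the bolt's axis, rad: 0 = handle upright, grows as it falls towards the robot (chest's -x), 1.45 = down in the notch. A guide plate stops it at about 0.9 unless the bolt is fully across. Stiff enough to stay up
- bolt_knob (a point): centre of the black ball (16 mm) at the end of the bolt's handle, a 9 mm rod; the ball stands 48 mm from the bolt's axis, which is 106 mm above the table, 15 mm in front (-x) of the chest's middle and parallel to the chest's y
- notch (a point): the notch (18 mm wide) in the upright steel guide plate that stands on the deck 22 mm in front of the bolt's axis; plate top at 120 mm height, this point on the bolt axis's height, in the middle of the notch
- mat: thin black rubber mat fixed on the table, 220 (x) x 130 (y) x 3 mm. Origin: centre of its underside, on the table; turned with its own yaw
- jar0: closed glass sauce jar, 46 mm diameter, 60 mm tall, about 140 g, steel cap, standing in the tray at the start (2 to 4 jars are present, all alike). Origin: centre of its underside; z up
- jar1: closed glass sauce jar, 46 mm diameter, 60 mm tall, about 140 g, steel cap, standing in the tray at the start (2 to 4 jars are present, all alike). Origin: centre of its underside; z up
- jar2: closed glass sauce jar, 46 mm diameter, 60 mm tall, about 140 g, steel cap, standing in the tray at the start (2 to 4 jars are present, all alike). Origin: centre of its underside; z up
- jar3: closed glass sauce jar, 46 mm diameter, 60 mm tall, about 140 g, steel cap, standing in the tray at the start (2 to 4 jars are present, all alike). Origin: centre of its underside; z up
- ketchup: bystander: red squeeze bottle, 60 mm diameter, 190 mm tall; origin at its underside
- mustard: bystander: yellow squeeze bottle, 54 mm diameter, 170 mm tall; origin at its underside
- cup: bystander: white cup, 76 mm diameter, 90 mm tall; origin at its underside
- foodtray: bystander: clear plastic food tray 100 x 150 x 30 mm; origin at its underside
- napkins: bystander: napkin pack 110 x 200 x 50 mm; origin at its underside
- can: bystander: aluminium can, 66 mm diameter, 100 mm tall; origin at its underside
- spatula: bystander: spatula lying flat on the table
Things that resemble listed ones, but are neither listed nor needed, are in the scene too. Leave any pink or red look-alike of the jar3 alone.

How it is judged:
On the way, in this order (a step that is already met when the one before it is completed fails the run):
1. the tray's bar handle has been dragged over the tape, the jars standing in the tray (x of tray_bar in the frame of tape below 0.02 m and angle between each of jar0, jar1, jar2, jar3's own z axis and vertical below 0.3 rad and horizontal distance between each of jar0, jar1, jar2, jar3 and tray below 0.13 m), for 0.2 s.
2. all the jars stand upright on the chest's floor (x of jar0 in the frame of chest between -0.05 and 0.05 m and y of jar0 in the frame of chest between -0.1 and 0.1 m and z of each of jar0, jar1, jar2, jar3 in the frame of chest below 0.02 m and angle between each of jar0, jar1, jar2, jar3's own z axis and vertical below 0.2 rad and x of jar1 in the frame of chest between -0.05 and 0.05 m and y of jar1 in the frame of chest between -0.1 and 0.1 m and x of jar2 in the frame of chest between -0.05 and 0.05 m and y of jar2 in the frame of chest between -0.1 and 0.1 m and x of jar3 in the frame of chest between -0.05 and 0.05 m and y of jar3 in the frame of chest between -0.1 and 0.1 m and linear speed of each of jar0, jar1, jar2, jar3 below 0.02 m/s), for 0.3 s.
3. the lid is shut (value of joint lid below 0.05 rad), for 0.2 s.
4. the bolt is slid across, the lid shut (value of joint lid below 0.05 rad and value of joint bolt above 0.02 m), for 0.1 s.
5. the bolt's handle is turned down into the notch (all of step 4 and value of joint bolt_handle above 1.25 rad), for 0.2 s.
At the end, for the whole second after the job is handed in: all jars upright on the chest floor (tilt under 0.2); lid within 0.05 rad of shut; bolt at least 20 of 25 mm across; its handle past 1.25 rad; hook standing on the mat (handle centre over it, tilt under 0.15); tray flat, its bar at most 80 mm beyond the tape's near edge; all at rest (all of step 2 and all of step 5 and x of hook in the frame of mat between -0.11 and 0.11 m and y of hook in the frame of mat between -0.065 and 0.065 m and height (world z) of hook below 0.015 m and angle between hook's own z axis and vertical below 0.15 rad and linear speed of hook below 0.02 m/s and x of tray_bar in the frame of tape below 0.08 m and angle between tray's own z axis and vertical below 0.1 rad); the robot touches nothing.
It fails at once if the gripper touches the tray or a jar while the tray is still far beyond the tape (bar over 70 mm past the tape's near edge) (x of tray_bar in the frame of tape above 0.07 m and (contact force between the fingers and tray above 0.5 N or contact force between the fingers and jar0 above 0.5 N or contact force between the fingers and jar1 above 0.5 N or contact force between the fingers and jar2 above 0.5 N or contact force between the fingers and jar3 above 0.5 N)).
It fails at once if a bystander is pushed more than 60 mm or tipped (distance of any of ketchup, mustard, cup, foodtray, napkins, can, spatula from where it was at the start of the episode above 0.06 m or angle between any of ketchup, mustard, cup, foodtray, can's own z axis and vertical above 0.5 rad).
Of jar0, jar1, jar2, jar3 only 2 to 4 are there at a start; the rules pass over those that are not, and their reading is None.
At some moment in a run one of hook, tray may be knocked a few centimetres aside while the robot is not near it.
It also fails if it takes over 210 s, if anything falls off the work surface, if the arm or the gripper's body presses on something with over 40 N, if the wrist force passes 120 N, or if a joint passes its speed limit or range.

## Working session

There is one attempt and no reset: what is moved stays moved. The work goes in short steps, Python scripts to look and compute and a tool call to move; the robot and the scene stay as the last step left them, time stands still between calls to the robot, and variables do not carry over. Pictures are saved under pics/ and viewed, and the job is handed in when it is done.

Besides the shell and the picture viewer there is one more tool, called as name(argument=value, ...) on one line, values as JSON. carry_out: Moves the arm, as the interface text tells. Its arguments: {"type":"object","properties":{"motion":{"type":"array","items":{"type":"number"}},"squeeze":{"type":"number"}},"required":["motion"]}

```bash
ls; mkdir -p pics
python3 - <<'E'
from plant import robot, imaging, models
import cv2
print(robot.read_state())
for n in ("side","top"):
    cv2.imwrite(f"pics/{n}0.png",imaging.read_camera(n)); print(n,imaging.camera_model(n))
E
```

```text
pics
{'t': 0.0, 'q': array([-1.35438408e+00,  1.31151594e-01,  1.48928748e+00,  1.25244103e-05,
        1.52300606e+00, -8.54172529e-02]), 'dq': array([-1.92475275e-04,  2.69003173e-04,  2.45402663e-04, -1.07139371e-03,
        2.67136630e-05,  1.78092754e-03]), 'joint_torque': array([ 2.30771955e-03, -5.59843969e+01, -4.91753304e+01,  7.69975665e-02,
        3.53897712e-02, -1.89236553e-04]), 'tool_pos': array([ 0.17825939, -0.57234011,  0.23658864]), 'orientation': array([-0.31322531,  2.06091607, -2.05706456]), 'force': array([ 0.33969733, -0.02070626,  0.32919097]), 'wrist_torque': array([ 0.02081817, -0.02781843,  0.02074823]), 'opening': 0.09265698747745399}
side {'K': array([[490.78312244,   0.        , 327.35998416],
       [  0.        , 490.78312244, 233.17609692],
       [  0.        ,   0.        ,   1.        ]]), 'k1': -0.04805841748170998, 'position': array([0.46959169, 0.89539879, 0.8132191 ]), 'orientation': array([-0.08477564,  2.76830894, -1.37038291])}
top {'K': array([[498.14330035,   0.        , 320.12707706],
       [  0.        , 498.14330035, 242.72559955],
       [  0.        ,   0.        ,   1.        ]]), 'k1': 0.0014412601336235647, 'position': array([0.40164314, 0.00265303, 1.41595604]), 'orientation': array([-2.18252404,  2.17145452, -0.12490752])}
```

View pics/side0.png

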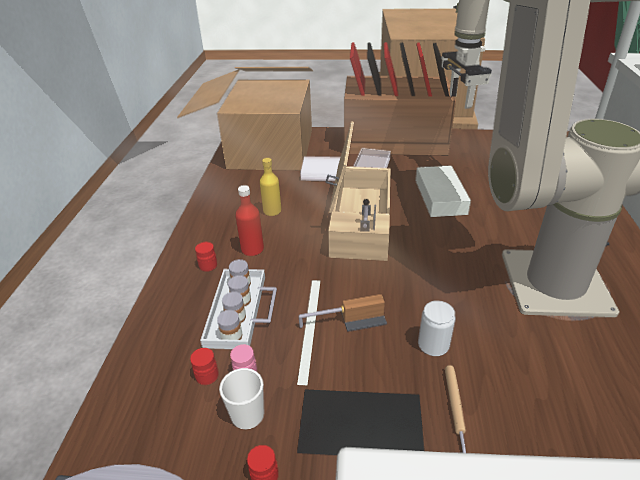

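View pics/top0.png

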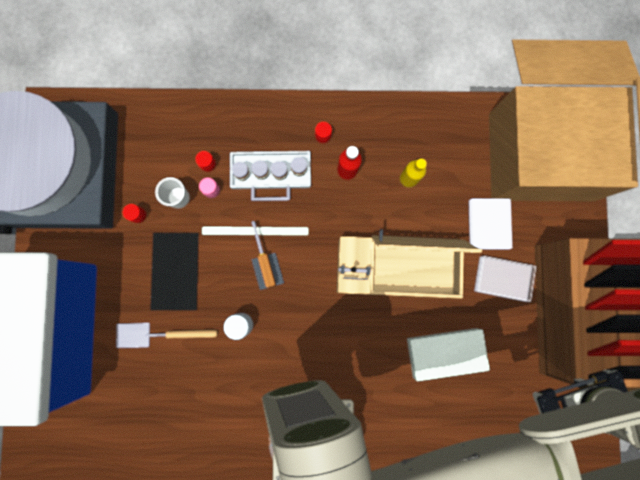

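```bash
cat > h.py <<'E'
import numpy as np, cv2
from scipy.spatial.transform import Rotation as R
from plant import robot, imaging, models
CM={n:imaging.camera_model(n) for n in ("side","top")}
def proj(n,P):
    c=CM[n]; P=np.atleast_2d(P).astype(float)
    p=R.from_rotvec(c["orientation"]).inv().apply(P-c["position"])
    s=p[:,:2]/p[:,2:]; r2=(s**2).sum(1,keepdims=True)
    s=s*(1+c["k1"]*r2); K=c["K"]
    return s@np.diag([K[0,0],K[1,1]])+K[:2,2]
def ray(n,px):
    c=CM[n]; K=c["K"]; px=np.atleast_2d(px).astype(float)
    d=(px-K[:2,2])/[K[0,0],K[1,1]]; s=d.copy()
    for _ in range(20): s=d/(1+c["k1"]*(s**2).sum(1,keepdims=True))
    v=np.c_[s,np.ones(len(s))]
    return c["position"],R.from_rotvec(c["orientation"]).apply(v)
def onz(n,px,z):
    o,v=ray(n,px); return o+v*((z-o[2])/v[:,2])[:,None]
def tri(px):  # dict name->px
    A=np.zeros((3,3));b=np.zeros(3)
    for n,p in px.items():
        o,v=ray(n,p);v=v[0]/np.linalg.norm(v[0]);M=np.eye(3)-np.outer(v,v);A+=M;b+=M@o
    return np.linalg.solve(A,b)
def rect(m):
    c=max(cv2.findContours(m.astype(np.uint8),0,1)[0],key=cv2.contourArea)
    return cv2.minAreaRect(c)
def axes():
    s=robot.read_state(); Rm=R.from_rotvec(s["orientation"]).as_matrix(); return s,Rm
def move(goal,Rg=None):
    """print tool-frame shift, turn deg to reach goal pos/rot"""
    s,Rm=axes(); d=Rm.T@(np.array(goal)-s["tool_pos"])
    print("shift tool mm",np.round(d*1000,1))
    if Rg is not None: print("turn deg", np.round(np.degrees(R.from_matrix(Rm.T@Rg).as_rotvec()),2))
E
python3 - <<'E'
from h import *
for n in ("side","top"): imaging.read_camera(n)
st,Rm=axes(); print(Rm)
for n in ("hook","tray","tray_bar","tape","chest","lid","bolt_knob","mat","jar0","can","cup","foodtray","napkins","spatula","notch"):
    for c in ("side","top"):
        try: o=models.outline_of(c,n)
        except Exception as e: print(n,c,e); continue
        for k in o[:6]:
            print(n,c,round(k["confidence"],2),np.round(k["pixel"],1),k["pixels"].sum(),[np.round(x,1) for x in rect(k["pixels"])])
print(robot.read_state()["t"])
E
```

```text
[[-9.54815545e-01 -2.32711430e-04  2.97198957e-01]
 [-2.97199020e-01  1.18015403e-03 -9.54814825e-01]
 [-1.28544223e-04 -9.99999277e-01 -1.19599102e-03]]
hook side 0.61 [360.7 312.6] 1466 [array([342.2, 316.5]), array([30.4, 88.2]), np.float64(79.4)]
hook side 0.55 [234.5 301.7] 411 [array([233.7, 307.3]), array([30.1, 21.1]), np.float64(76.0)]
hook top 0.77 [267.2 268.2] 893 [array([263.6, 253.4]), array([67.4, 25.2]), np.float64(76.0)]
tray side 0.9 [245.6 310.2] 2414 [array([240.8, 310.9]), array([62.1, 90.2]), np.float64(15.9)]
tray top 0.74 [269.  175.9] 1821 [array([270.6, 175.3]), array([47.8, 78.7]), np.float64(89.1)]
tray top 0.28 [448.7 358.4] 3292 [array([448.5, 353.3]), array([44.1, 78. ]), np.float64(82.0)]
tray_bar side 0.61 [244.3 312.3] 2329 [array([240.6, 311.4]), array([60.2, 91.4]), np.float64(17.8)]
tray_bar top 0.68 [272.5 174.4] 1991 [array([271., 175.]), array([48., 80.]), np.float64(90.0)]
tape side 0.93 [308.4 337.2] 865 [array([306.6, 350.4]), array([10.2, 68.2]), np.float64(7.1)]
tape top 0.74 [257.8 230.9] 522 [array([282.5, 229.9]), array([49. ,  6.3]), n
[... 3450 characters left out ...]
oat64(90.0)]
napkins side 0.28 [361.3 312.6] 1418 [array([342.2, 317. ]), array([31.1, 87.8]), np.float64(77.0)]
napkins top 0.7 [448.6 355.1] 3245 [array([448.1, 353.8]), array([43.4, 76.4]), np.float64(81.9)]
spatula side 0.71 [456.9 404.3] 785 [array([456.4, 408.9]), array([89.4, 11. ]), np.float64(80.1)]
spatula top 0.67 [139.5 335.8] 1138 [array([134. , 334.5]), array([23., 34.]), np.float64(90.0)]
notch side 0.59 [359.2 233.8] 2885 [array([358.5, 229. ]), array([60., 61.]), np.float64(90.0)]
notch top 0.94 [354.3 263.7] 1819 [array([354.4, 264.6]), array([33.7, 55.9]), np.float64(2.1)]
notch top 0.74 [421.2 242.1] 1181 [array([426.1, 241. ]), array([108.8,  17.1]), np.float64(4.4)]
1.7
```

Run:
```python
from h import *
t=imaging.read_camera("top"); s=imaging.read_camera("side")
cv2.imwrite("t.png",t);cv2.imwrite("s.png",s)
def crop(im,x0,y0,x1,y1,k,f): cv2.imwrite(f,cv2.resize(im[y0:y1,x0:x1],None,fx=k,fy=k,interpolation=cv2.INTER_CUBIC))
crop(t,220,140,320,300,4,"pics/tA.png".replace("tA","tA"))
crop(s,190,250,395,350,4,"pics/sA.png")
crop(t,330,220,480,310,5,"pics/tB.png")
crop(s,310,110,410,270,4,"pics/sB.png")
```

```text
(no output)
```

View pics/tA.png

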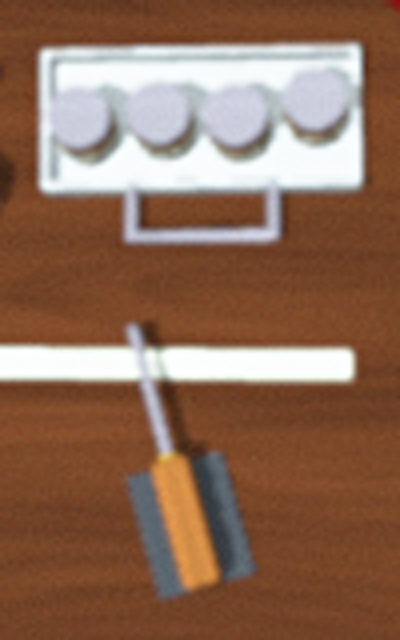

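View pics/sA.png

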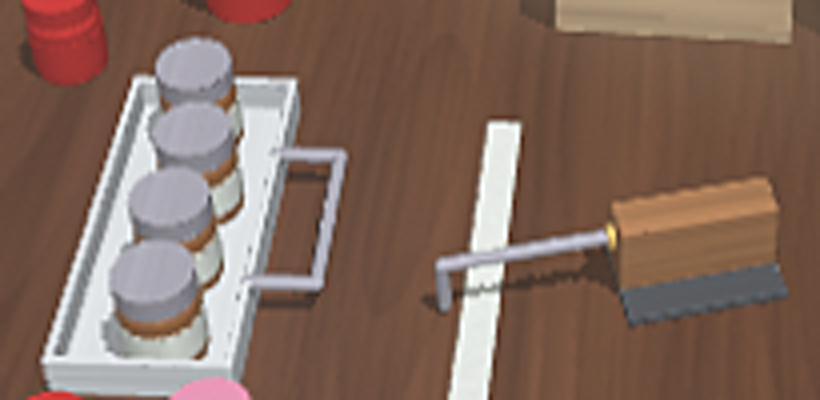

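View pics/tB.png

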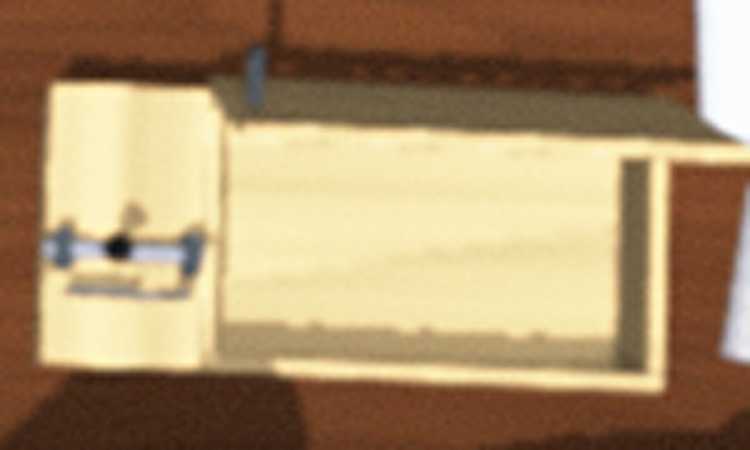

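View pics/sB.png

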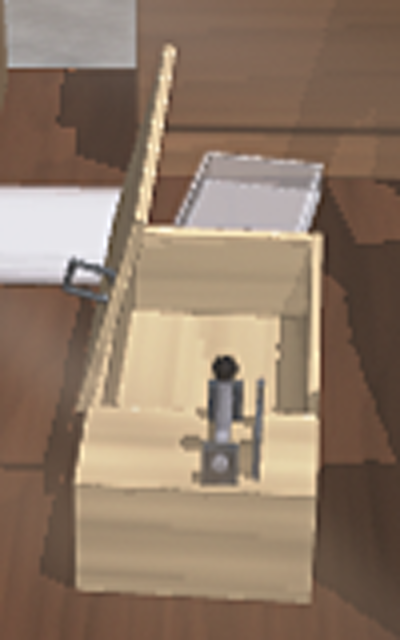

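Run:
```python
from h import *
def T(n,off,k,pts,z,lab):
    P=onz(n,np.array(pts)/k+np.array(off)-0.375*(k==4)-0.4*(k==5),z); print(lab); print(np.round(P,4)); return P
tA=((220,140),4); sA=((190,250),4); tB=((330,220),5); sB=((310,110),4)
T("top",*tA,[(38,46),(362,42),(364,191),(40,193)],.025,"tray rim top")
T("side",*sA,[(136,76),(300,78),(235,374),(42,362)],.025,"tray rim side (farR.. )")
T("top",*tA,[(129,238),(277,234)],.026,"bar top")
T("side",*sA,[(342,153),(319,285)],.024,"bar side")
T("top",*tA,[(134,327),(168,455)],.040,"rod top")
T("side",*sA,[(441,264),(612,237)],.038,"rod side")
T("side",*sA,[(444,310)],.002,"tip end side")
T("top",*tA,[(153,460),(190,453),(218,582),(184,592)],.050,"handle top")
T("top",*tA,[(128,478),(220,452),(255,570),(163,598)],.006,"plate top")
T("side",*sA,[(613,208),(770,180)],.050,"handle top side")
T("top",*tA,[(355,380),(0,382),(355,348),(0,347)],0,"tape top")
T("side",*sA,[(521,123),(488,400),(450,400),(488,122)],0,"tape side")
T("top",*tB,[(48,82),(38,364)],.088,"deck +y corners far,near")
T("top",*tB,[(665,390)],.080,"chest near -y corner")
T("side",*sB,[(78,488),(320,495)],.088,"deck side +y corners far/near")
T("side",*sB,[(322,235)],.080,"chest near -y")
T("side",*sB,[(78,592),(310,602)],0,"deck bottom")
T("top",*tB,[(118,247)],.154,"knob top")
T("side",*sB,[(224,367)],.154,"knob side")
print(tri({"top":np.array((118,247))/5+(330,220)-.4,"side":np.array((224,367))/4+(310,110)-.4}))
```

```text
tray rim top
[[0.8022 0.2432 0.025 ]
 [0.8072 0.0123 0.025 ]
 [0.6989 0.0102 0.025 ]
 [0.6958 0.2394 0.025 ]]
tray rim side (farR.. )
[[0.8045 0.0174 0.025 ]
 [0.7034 0.0143 0.025 ]
 [0.6973 0.2445 0.025 ]
 [0.8001 0.2426 0.025 ]]
bar top
[[0.6638 0.1758 0.026 ]
 [0.6674 0.0715 0.026 ]]
bar side
[[0.6677 0.0772 0.024 ]
 [0.6642 0.18   0.024 ]]
rod top
[[0.5984 0.1695 0.04  ]
 [0.5092 0.1444 0.04  ]]
rod side
[[0.5976 0.1742 0.038 ]
 [0.5071 0.1496 0.038 ]]
tip end side
[[0.598  0.1746 0.002 ]]
handle top
[[0.5049 0.1536 0.05  ]
 [0.5099 0.1283 0.05  ]
 [0.4217 0.108  0.05  ]
 [0.4148 0.131  0.05  ]]
plate top
[[0.4954 0.1759 0.006 ]
 [0.5142 0.1112 0.006 ]
 [0.4309 0.0854 0.006 ]
 [0.411  0.1498 0.006 ]]
handle top side
[[0.5071 0.1395 0.05  ]
 [0.4218 0.1138 0.05  ]]
tape top
[[0.5669 0.0159 0.    ]
 [0.5639 0.269  0.    ]
 [0.5899 0.0161 0.    ]
 [0.589  0.2696 0.    ]]
tape side
[[0.5687 0.0207 0.    ]
 [0.5681 0.2336 0.    ]
 [0.588  0.2347 0.    ]
 [0.5889 0.0208 0.    ]]
deck +y corners far,near
[[ 0.5534 -0.0677  0.088 ]
 [ 0.4027 -0.0624  0.088 ]]
chest near -y corner
[[ 0.3903 -0.3988  0.08  ]]
deck side +y corners far/near
[[ 0.5501 -0.0603  0.088 ]
 [ 0.4027 -0.0596  0.088 ]]
chest near -y
[[ 0.3912 -0.3897  0.08  ]]
deck bottom
[[ 0.5522 -0.0658  0.    ]
 [ 0.404  -0.0627  0.    ]]
knob top
[[ 0.4618 -0.0997  0.154 ]]
knob side
[[ 0.4629 -0.0981  0.154 ]]
[ 0.46242383 -0.09985751  0.15285718]
```

```bash
cat >> h.py <<'E'
def tool(jaw_deg,a=(0,0,-1)):
    """jaw axis at horizontal angle (deg), approach a perpendicular"""
    j=np.array([np.cos(np.radians(jaw_deg)),np.sin(np.radians(jaw_deg)),0]);a=np.array(a,float);a-=a@j*j;a/=np.linalg.norm(a)
    return np.c_[np.cross(a,j),a,j]
def plan(goal,Rg=None,step=.045,n=None,ang=8.0,start=None):
    s,Rm=axes(); p=s["tool_pos"].copy() if start is None else np.array(start[0],float)
    if start is not None: Rm=start[1]
    goal=np.array(goal,float)
    if Rg is None: Rg=Rm
    w=R.from_matrix(Rm.T@Rg).as_rotvec(); dp=goal-p
    N=max(int(np.ceil(np.abs(dp).max()*1.0/step*1.0)),int(np.ceil(np.linalg.norm(dp)/.049)),int(np.ceil(np.degrees(np.linalg.norm(w))/ang)),1)
    if n: N=n
    print("from",np.round(p,4),"rows",N,"goal",np.round(goal,4))
    rows=[]
    for k in range(N):
        Rk=Rm@R.from_rotvec(w*k/N).as_matrix()
        rows.append(np.r_[Rk.T@dp/N,np.degrees(w)/N])
    for k in range(0,N,5):
        print(" | ".join(" ".join(f"{v:.4f}" for v in r[:3])+"  "+" ".join(f"{v:.2f}" for v in r[3:]) for r in rows[k:k+5]))
    return goal,Rg
E
python3 - <<'E'
from h import *
print("mat",onz("top",[(175,270.7)],0.003), onz("top",[(152,233),(198,233),(198,310),(152,310)],.003))
y=15.5; j=y-90
a=plan((.40,-.15,.32)); a=plan((.473,.135,.2),tool(j),start=a); plan((.473,.135,.1),tool(j),start=a)
E
```

```text
mat [[0.4617236  0.39153246 0.003     ]] [[0.5684531  0.46016526 0.003     ]
 [0.56925323 0.32993894 0.003     ]
 [0.35199161 0.32369007 0.003     ]
 [0.35151494 0.45194035 0.003     ]]
from [ 0.1783 -0.5729  0.2376] rows 10 goal [ 0.4  -0.15  0.32]
-0.0337 -0.0082 -0.0338  0.00 0.00 0.00 | -0.0337 -0.0082 -0.0338  0.00 0.00 0.00 | -0.0337 -0.0082 -0.0338  0.00 0.00 0.00 | -0.0337 -0.0082 -0.0338  0.00 0.00 0.00 | -0.0337 -0.0082 -0.0338  0.00 0.00 0.00
-0.0337 -0.0082 -0.0338  0.00 0.00 0.00 | -0.0337 -0.0082 -0.0338  0.00 0.00 0.00 | -0.0337 -0.0082 -0.0338  0.00 0.00 0.00 | -0.0337 -0.0082 -0.0338  0.00 0.00 0.00 | -0.0337 -0.0082 -0.0338  0.00 0.00 0.00
from [ 0.4  -0.15  0.32] rows 7 goal [0.473 0.135 0.2  ]
-0.0221 0.0171 -0.0358  0.00 0.26 0.00 | -0.0219 0.0171 -0.0359  0.00 0.26 0.00 | -0.0217 0.0171 -0.0360  0.00 0.26 0.00 | -0.0216 0.0171 -0.0361  0.00 0.26 0.00 | -0.0214 0.0171 -0.0362  0.00 0.26 0.00
-0.0213 0.0171 -0.0363  0.00 0.26 0.00 | -0.0211 0.0171 -0.0364  0.00 0.26 0.00
from [0.473 0.135 0.2  ] rows 3 goal [0.473 0.135 0.1  ]
0.0000 0.0333 0.0000  0.00 0.00 0.00 | 0.0000 0.0333 0.0000  0.00 0.00 0.00 | 0.0000 0.0333 0.0000  0.00 0.00 0.00
```

carry_out(motion=[-0.034,-0.008,-0.034,0,0,0,1,-0.034,-0.008,-0.034,0,0,0,1,-0.034,-0.008,-0.034,0,0,0,1,-0.034,-0.008,-0.034,0,0,0,1,-0.034,-0.008,-0.034,0,0,0,1], squeeze=30)

```text
t: 2.3
tool_pos: [0.2898, -0.3569, 0.2744]
orientation: [-0.306, 2.071, -2.058]
force: [0.3, 0.2, 1.5]
opening: 0.0929
```

carry_out(motion=[-0.034,-0.008,-0.034,0,0,0,1,-0.034,-0.008,-0.034,0,0,0,1,-0.034,-0.008,-0.034,0,0,0,1,-0.034,-0.008,-0.034,0,0,0,1,-0.034,-0.008,-0.034,0,0,0,1])

```text
t: 2.8
tool_pos: [0.4047, -0.1389, 0.3178]
orientation: [-0.3, 2.067, -2.061]
force: [0.9, -1.0, -0.0]
opening: 0.0929
```

carry_out(motion=[-0.022,0.017,-0.036,0,0.26,0,1,-0.022,0.017,-0.036,0,0.26,0,1,-0.022,0.017,-0.036,0,0.26,0,1,-0.022,0.017,-0.036,0,0.26,0,1,-0.022,0.017,-0.036,0,0.26,0,1])

```text
t: 3.3
tool_pos: [0.4653, 0.0739, 0.2376]
orientation: [-0.264, 2.069, -2.073]
force: [1.0, -0.0, 0.3]
opening: 0.0927
```

Run:
```python
from h import *
plan((.473,.135,.12),tool(-74.5))
```

```text
from [0.4653 0.0739 0.2376] rows 3 goal [0.473 0.135 0.12 ]
-0.0073 0.0392 -0.0191  -0.08 -0.04 -0.29 | -0.0075 0.0392 -0.0191  -0.08 -0.04 -0.29 | -0.0077 0.0392 -0.0190  -0.08 -0.04 -0.29
```

carry_out(motion=[-0.0075,0.039,-0.019,-0.1,0,-0.3,1,-0.0075,0.039,-0.019,-0.1,0,-0.3,1,-0.0075,0.039,-0.019,-0.1,0,-0.3,1,0,0,0,0,0,0,1,0,0,0,0,0,0,1])

```text
t: 3.8
tool_pos: [0.4728, 0.1431, 0.1163]
orientation: [-0.289, 2.075, -2.072]
force: [0.2, -0.5, 1.0]
opening: 0.0931
```

Run:
```python
from h import *
t=imaging.read_camera("top"); s=imaging.read_camera("side"); cv2.imwrite("pics/s1.png",s)
plan((.473,.135,.034),tool(-74.5))
```

```text
from [0.4731 0.1426 0.117 ] rows 2 goal [0.473 0.135 0.034]
0.0011 0.0415 0.0037  0.05 0.14 -0.03 | 0.0011 0.0415 0.0037  0.05 0.14 -0.03
```

View pics/s1.png

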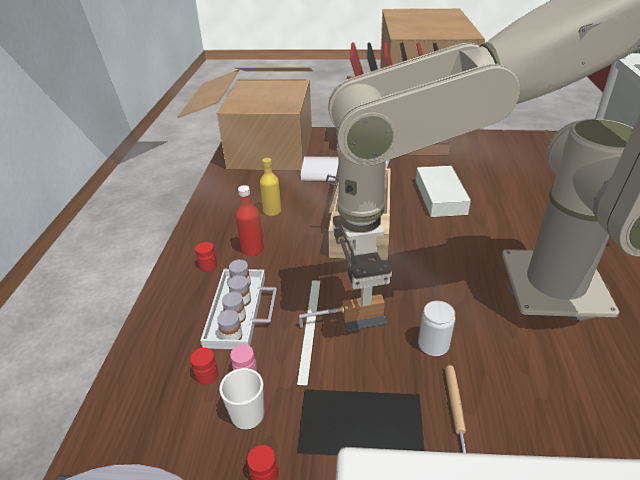

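The gripper stands above the hook handle (side px 365,300); the tray and jars haven't moved.

carry_out(motion=[0.001,0.018,0.002,0,0,0,1,0.001,0.018,0.002,0,0,0,1,0,0.018,0.002,0,0,0,1,0,0.018,0.001,0,0,0,1,0,0.01,0,0,0,0,1])

```text
t: 4.4
tool_pos: [0.485, 0.1325, 0.047]
orientation: [-0.254, 2.068, -2.064]
force: [-0.4, -0.2, -0.9]
opening: 0.0928
```

carry_out(motion=[0,0,0,0,0,0,-1,0,0,0,0,0,0,-1,0,0,0,0,0,0,-1,0,0,0,0,0,0,-1,0,0,0,0,0,0,-1], squeeze=40)

```text
t: 4.9
tool_pos: [0.4887, 0.1317, 0.0522]
orientation: [-0.244, 2.066, -2.063]
force: [0.6, -1.0, 0.5]
opening: 0.0572
```

carry_out(motion=[0,0,0,0,0,0,-1,0,0,0,0,0,0,-1,0,0,0,0,0,0,-1,0,0,0,0,0,0,-1,0,0,0,0,0,0,-1])

```text
t: 5.4
tool_pos: [0.489, 0.1325, 0.0529]
orientation: [-0.243, 2.066, -2.061]
force: [-0.3, -0.4, -0.5]
opening: 0.026
```

Run:
```python
from h import *
s,Rm=axes(); print(s,Rm)
plan((.473,.133,.036),tool(-74.5))
```

```text
{'t': 5.4, 'q': array([1.62412354e-01, 2.22012201e-02, 1.95632538e+00, 1.41034165e-03,
       1.12900729e+00, 1.46427331e+00]), 'dq': array([ 0.0006665 ,  0.00035409, -0.00078577, -0.00124228,  0.0004162 ,
        0.00021497]), 'joint_torque': array([  0.15568305, -44.39187527, -43.20076704,   0.20069859,
        -0.29533348,   0.07518666]), 'tool_pos': array([0.48902255, 0.13247496, 0.05287212]), 'orientation': array([-0.24310687,  2.06557312, -2.06091697]), 'force': array([-0.27265526, -0.42727002, -0.45425701]), 'wrist_torque': array([-0.09156518, -0.00447264,  0.06703687]), 'opening': 0.025969717284793303} [[-0.96364073  0.03339825  0.26510582]
 [-0.26502977  0.00676442 -0.9642165 ]
 [-0.03399643 -0.99941923  0.00233306]]
from [0.489  0.1325 0.0529] rows 1 goal [0.473 0.133 0.036]
0.0159 0.0163 -0.0048  -0.14 -0.12 -1.95
```

carry_out(motion=[0,0,0,0,0,0,-0.2,0,0,0,0,0,0,-0.2,0,0,0,0,0,0,-0.2,0,0,0,0,0,0,-0.2,0,0,0,0,0,0,-0.2])

```text
t: 5.9
tool_pos: [0.4887, 0.1321, 0.0525]
orientation: [-0.244, 2.065, -2.062]
force: [-0.4, 0.9, -0.4]
opening: 0.0369
```

Run:
```python
from h import *
s,Rm=axes(); print(s,Rm)
plan((.473,.133,.036),tool(-74.5))
```

```text
{'t': 5.9, 'q': array([1.62116025e-01, 2.25188366e-02, 1.95667129e+00, 7.75972440e-04,
       1.12923773e+00, 1.46427578e+00]), 'dq': array([-0.00150558, -0.0010979 ,  0.00126364, -0.00032719,  0.00090312,
        0.00107677]), 'joint_torque': array([ 1.12582471e-03, -4.47647381e+01, -4.35872304e+01,  2.45048589e-02,
       -3.06410948e-01,  7.46690002e-04]), 'tool_pos': array([0.48871364, 0.13206484, 0.0525377 ]), 'orientation': array([-0.24402908,  2.06534725, -2.06195582]), 'force': array([-0.38691248,  0.88888336, -0.39027514]), 'wrist_torque': array([-0.00081466, -0.01665753,  0.03825691]), 'opening': 0.036877001952450264} [[-0.96367957  0.03261081  0.26506269]
 [-0.26500874  0.00604441 -0.96422707]
 [-0.03304637 -0.99944985  0.00281728]]
from [0.4887 0.1321 0.0525] rows 1 goal [0.473 0.133 0.036]
0.0154 0.0160 -0.0051  -0.16 -0.13 -1.89
```

carry_out(motion=[0.005,0.005,-0.001,0,0,-0.6,-0.2,0.005,0.005,-0.001,0,0,-0.6,-0.2,0.005,0.005,0,0,0,-0.6,-0.2,0,0,0,0,0,0,-0.2,0,0,0,0,0,0,-0.2])

```text
t: 6.4
tool_pos: [0.472, 0.1298, 0.0352]
orientation: [-0.283, 2.076, -2.082]
force: [0.1, 0.0, 0.2]
opening: 0.0372
```

Run:
```python
from h import *
plan((.473,.133,.036),tool(-74.5))
```

```text
from [0.472  0.1298 0.0352] rows 1 goal [0.473 0.133 0.036]
-0.0018 -0.0008 -0.0029  -0.15 -0.13 0.15
```

carry_out(motion=[0,0,-0.002,0,0,0,-1,0,0,0,0,0,0,-1,0,0,0,0,0,0,-1,0,0,0,0,0,0,-1,0,0,0,0,0,0,-1], squeeze=45)

```text
t: 6.9
tool_pos: [0.4716, 0.1317, 0.0352]
orientation: [-0.283, 2.075, -2.082]
force: [0.0, -0.7, -1.3]
opening: 0.0259
```

carry_out(motion=[0,-0.01,0,0,0,0,-1,0,-0.015,0,0,0,0,-1,0,-0.015,0,0,0,0,-1,0,-0.01,0,0,0,0,-1,0,0,0,0,0,0,-1])

```text
t: 7.4
tool_pos: [0.47, 0.1319, 0.0874]
orientation: [-0.287, 2.077, -2.084]
force: [-0.7, -0.2, -3.5]
opening: 0.0256
```

Run:
```python
from h import *
s=imaging.read_camera("side");t=imaging.read_camera("top"); cv2.imwrite("s.png",s);cv2.imwrite("t.png",t)
k=cv2.resize(s[230:360,190:420],None,fx=3.4,fy=3.4,interpolation=cv2.INTER_CUBIC); cv2.imwrite("pics/s2.png",k)
k=cv2.resize(t[140:300,210:330],None,fx=3.6,fy=3.6,interpolation=cv2.INTER_CUBIC); cv2.imwrite("pics/t2.png",k)
s,Rm=axes();print(s["tool_pos"],Rm)
```

```text
[0.46908751 0.13168465 0.08572293] [[-0.96421192 -0.00714021  0.26503657]
 [-0.26501372 -0.00399268 -0.96423637]
 [ 0.00794306 -0.99996654  0.00195754]]
```

View pics/s2.png

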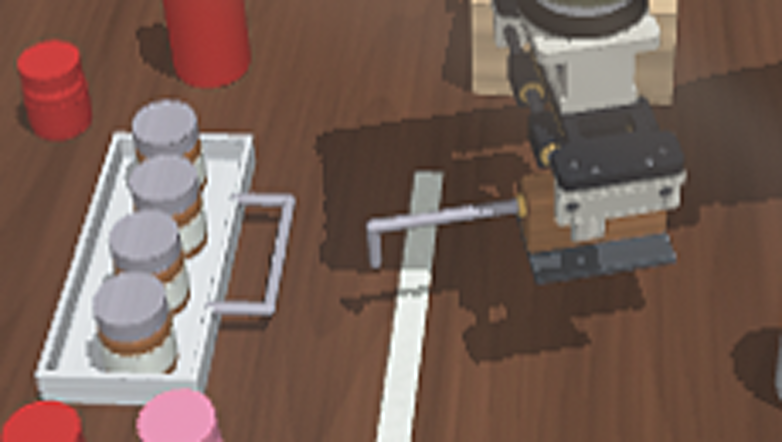

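View pics/t2.png

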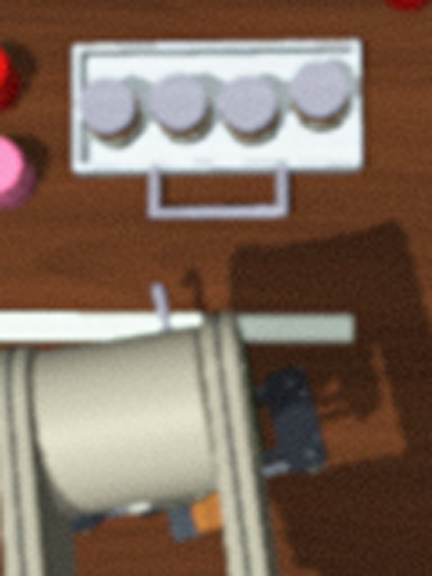

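Run:
```python
from h import *
a=np.array((373,223))/3.4+(190,230)-.35; b=np.array((157,286))/3.6+(210,140)-.35
P=tri({"side":a,"top":b}); print(P, proj("side",P)-a,proj("top",P)-b)
s,Rm=axes(); print("tool frame of tip",Rm.T@(P-s["tool_pos"]))
print(onz("side",[np.array((375,266))/3.4+(190,230)-.35],.052))
# bar now
q=np.array([(287,198),(271,311)])/3.4+(190,230)-.35; print(onz("side",q,.024))
q=np.array([(153,212),(284,211)])/3.6+(210,140)-.35; print(onz("top",q,.026))
```

```text
[0.5974021  0.16335932 0.08828579] [[-0.11728233 -0.01475323]] [[0.00230174 0.09231235]]
tool frame of tip [-0.13209633 -0.00360544  0.0034712 ]
[[0.59778779 0.16488146 0.052     ]]
[[0.67022334 0.07736808 0.024     ]
 [0.66410225 0.18074438 0.024     ]]
[[0.66543667 0.17507764 0.026     ]
 [0.6669727  0.07242109 0.026     ]]
```

Run:
```python
from h import *
plan((.554,.127,.09),tool(-90),n=6)
```

```text
from [0.4691 0.1317 0.0857] rows 6 goal [0.554 0.127 0.09 ]
-0.0134 -0.0008 0.0045  -0.03 2.56 0.07 | -0.0136 -0.0008 0.0039  -0.03 2.56 0.07 | -0.0138 -0.0008 0.0033  -0.03 2.56 0.07 | -0.0139 -0.0008 0.0027  -0.03 2.56 0.07 | -0.0140 -0.0007 0.0020  -0.03 2.56 0.07
-0.0141 -0.0007 0.0014  -0.03 2.56 0.07
```

carry_out(motion=[-0.013,-0.001,0.0045,0,2.5,0,-1,-0.013,-0.001,0.004,0,2.5,0,-1,-0.014,-0.001,0.003,0,2.5,0,-1,-0.014,-0.001,0.003,0,2.5,0,-1,-0.014,-0.001,0.002,0,2.5,0,-1])

```text
t: 8.0
tool_pos: [0.5361, 0.1271, 0.0844]
orientation: [-0.066, 2.202, -2.213]
force: [0.8, -0.5, -2.9]
opening: 0.0254
```

carry_out(motion=[-0.008,0,0,0,1,0,-1,0,0,0,0,0,0,-1,0,0,0,0,0,0,-1,0,0,0,0,0,0,-1,0,0,0,0,0,0,-1])

```text
t: 8.5
tool_pos: [0.5423, 0.1271, 0.0807]
orientation: [-0.054, 2.213, -2.225]
force: [0.4, 0.8, -4.2]
opening: 0.026
```

Run:
```python
from h import *
plan((.554,.127,.09),tool(-90),n=3)
```

```text
from [0.5423 0.1271 0.0807] rows 3 goal [0.554 0.127 0.09 ]
-0.0038 -0.0032 0.0002  -0.11 0.51 0.43 | -0.0038 -0.0031 0.0001  -0.11 0.51 0.43 | -0.0039 -0.0031 0.0001  -0.11 0.51 0.43
```

carry_out(motion=[-0.004,-0.003,0,0,0.5,0.4,-1,-0.004,-0.003,0,0,0.5,0.4,-1,-0.004,-0.003,0,0,0.5,0.4,-1,0,0,0,0,0,0,-1,0,0,0,0,0,0,-1])

```text
t: 9.0
tool_pos: [0.5553, 0.1277, 0.0911]
orientation: [0.003, 2.215, -2.227]
force: [0.0, -0.5, -3.2]
opening: 0.0261
```

Run:
```python
from h import *
plan((.554,.127,.04),tool(-90),n=5)
s=imaging.read_camera("side");t=imaging.read_camera("top"); cv2.imwrite("s.png",s);cv2.imwrite("t.png",t)
k=cv2.resize(s[230:360,190:420],None,fx=3.4,fy=3.4,interpolation=cv2.INTER_CUBIC); cv2.imwrite("pics/s3.png",k)
k=cv2.resize(t[140:300,210:330],None,fx=3.6,fy=3.6,interpolation=cv2.INTER_CUBIC); cv2.imwrite("pics/t3.png",k)
```

```text
from [0.5553 0.1277 0.0911] rows 5 goal [0.554 0.127 0.04 ]
0.0003 0.0102 0.0001  -0.06 -0.01 -0.02 | 0.0003 0.0102 0.0001  -0.06 -0.01 -0.02 | 0.0003 0.0102 0.0001  -0.06 -0.01 -0.02 | 0.0003 0.0102 0.0001  -0.06 -0.01 -0.02 | 0.0003 0.0102 0.0001  -0.06 -0.01 -0.02
```

View pics/s3.png

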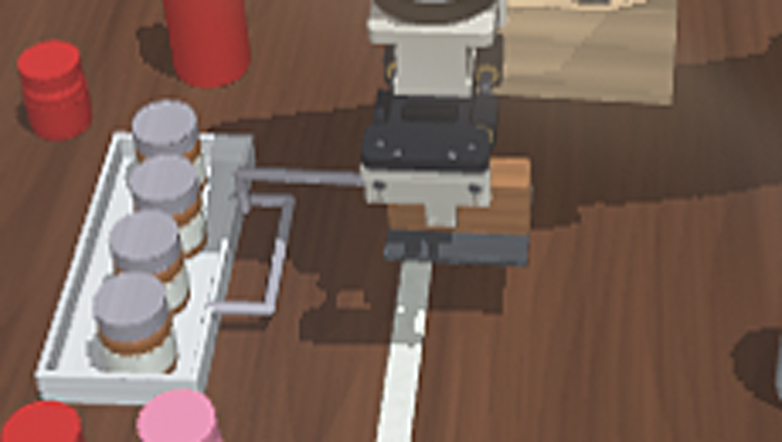

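View pics/t3.png

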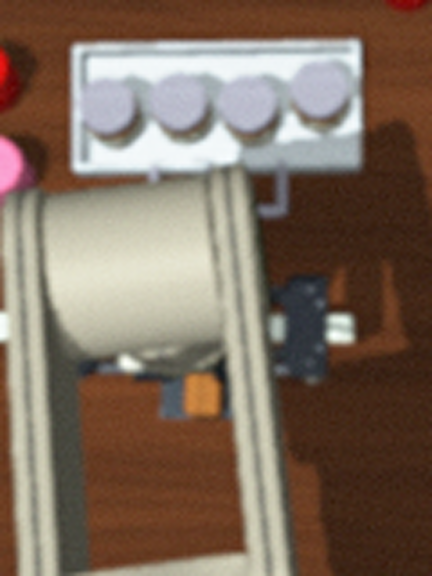

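Run:
```python
from h import *
f=lambda p:np.array(p)/3.4+(190,230)-.35
print(onz("side",[f((241,172))],.0915+.004), onz("side",[f((243,212))],.056))
```

```text
[[0.6850876  0.12936588 0.0955    ]] [[0.68876469 0.12505518 0.056     ]]
```

carry_out(motion=[0,0.01,0,0,0,0,-1,0,0.01,0,0,0,0,-1,0,0.01,0,0,0,0,-1,0,0.008,0,0,0,0,-1,0,0.005,0,0,0,0,-1])

```text
t: 9.6
tool_pos: [0.5545, 0.1273, 0.0435]
orientation: [-0.001, -2.215, 2.227]
force: [0.3, 0.6, -3.4]
opening: 0.026
```

carry_out(motion=[0,0,0,0,0,0,-1,0,0,0,0,0,0,-1,0,0,0,0,0,0,-1,0,0,0,0,0,0,-1,0,0,0,0,0,0,-1])

```text
t: 10.1
tool_pos: [0.5541, 0.1273, 0.0427]
orientation: [0.001, -2.214, 2.227]
force: [0.4, 0.4, -3.1]
opening: 0.0258
```

Run:
```python
from h import *
plan((.554,.127,.04),tool(-90),n=3)
s=imaging.read_camera("side"); cv2.imwrite("s.png",s)
k=cv2.resize(s[230:360,190:420],None,fx=3.4,fy=3.4,interpolation=cv2.INTER_CUBIC); cv2.imwrite("pics/s4.png",k)
```

```text
from [0.5541 0.1273 0.0427] rows 3 goal [0.554 0.127 0.04 ]
0.0000 0.0009 0.0001  -0.11 -0.01 0.02 | 0.0000 0.0009 0.0001  -0.11 -0.01 0.02 | 0.0000 0.0009 0.0001  -0.11 -0.01 0.02
```

View pics/s4.png

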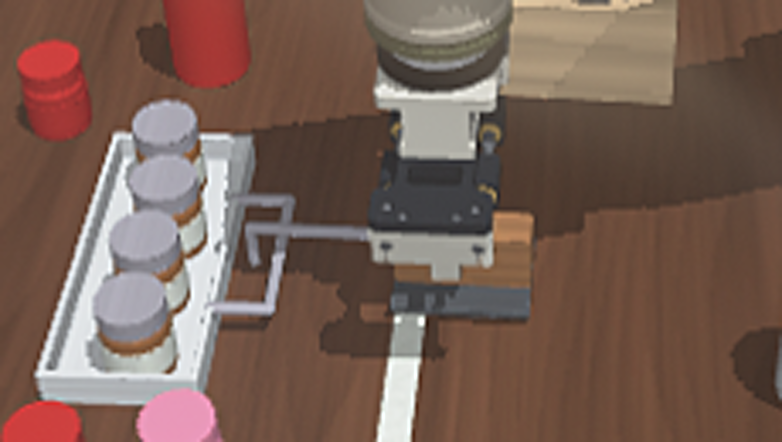

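carry_out(motion=[0.004,0,0,0,0,0,-1,0.006,0,0,0,0,0,-1,0.007,0,0,0,0,0,-1,0.008,0,0,0,0,0,-1,0.008,0,0,0,0,0,-1])

```text
t: 10.65
tool_pos: [0.5213, 0.1273, 0.044]
orientation: [0.006, 2.214, -2.226]
force: [3.7, 0.4, -6.6]
opening: 0.0257
```

carry_out(motion=[0.009,0,0,0,0,0,-1,0.009,0,0,0,0,0,-1,0.009,0,0,0,0,0,-1,0.009,0,0,0,0,0,-1,0.009,0,0,0,0,0,-1])

```text
t: 11.15
tool_pos: [0.4725, 0.1274, 0.0441]
orientation: [0.008, 2.213, -2.225]
force: [4.5, -0.2, -6.1]
opening: 0.0256
```

Run:
```python
from h import *
plan((.447,.127,.04),tool(-90),n=5)
s=imaging.read_camera("side"); cv2.imwrite("s.png",s)
k=cv2.resize(s[230:360,190:420],None,fx=3.4,fy=3.4,interpolation=cv2.INTER_CUBIC); cv2.imwrite("pics/s5.png",k)
```

```text
from [0.4725 0.1274 0.0441] rows 5 goal [0.447 0.127 0.04 ]
0.0051 0.0008 0.0001  -0.06 -0.01 -0.07 | 0.0051 0.0008 0.0001  -0.06 -0.01 -0.07 | 0.0051 0.0008 0.0001  -0.06 -0.01 -0.07 | 0.0051 0.0008 0.0001  -0.06 -0.01 -0.07 | 0.0051 0.0008 0.0001  -0.06 -0.01 -0.07
```

View pics/s5.png

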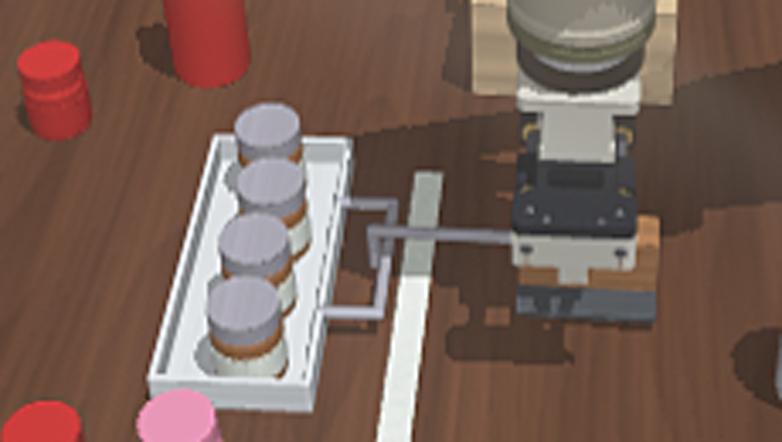

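carry_out(motion=[0.006,0,0,0,0,0,-1,0.007,0,0,0,0,0,-1,0.007,0,0,0,0,0,-1,0.006,0,0,0,0,0,-1,0.004,0,0,0,0,0,-1])

```text
t: 11.7
tool_pos: [0.4418, 0.1277, 0.0455]
orientation: [0.013, 2.211, -2.221]
force: [5.6, -0.3, -5.5]
opening: 0.026
```

carry_out(motion=[-0.004,0,0,0,0,0,-1,-0.005,0,0,0,0,0,-1,-0.003,0,0,0,0,0,-1,0,0,0,0,0,0,-1,0,0,0,0,0,0,-1])

```text
t: 12.2
tool_pos: [0.4524, 0.1276, 0.0445]
orientation: [0.006, 2.213, -2.225]
force: [0.1, -0.5, -4.2]
opening: 0.0259
```

Run:
```python
from h import *
s=imaging.read_camera("side"); cv2.imwrite("s.png",s)
k=cv2.resize(s[230:360,190:420],None,fx=3.4,fy=3.4,interpolation=cv2.INTER_CUBIC); cv2.imwrite("pics/s6.png",k)
```

```text
(no output)
```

View pics/s6.png

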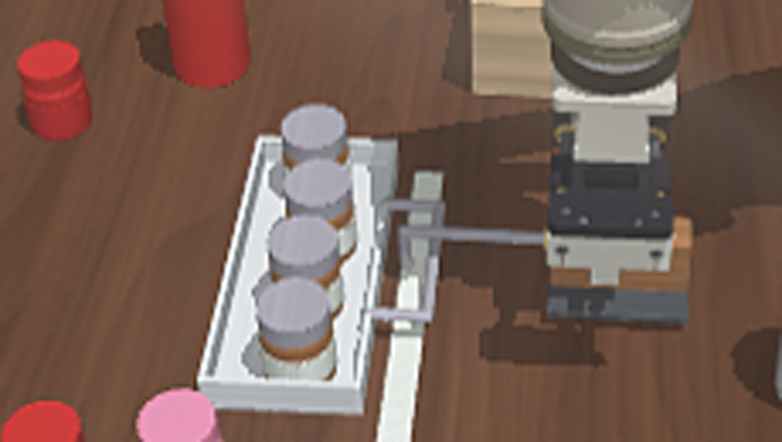

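Run:
```python
from h import *
f=lambda p:np.array(p)/3.4+(190,230)-.35
P=onz("side",np.array([f((441,205)),f((432,317))]),.024); print(P)
```

```text
[[0.56428339 0.07890758 0.024     ]
 [0.56136005 0.18030744 0.024     ]]
```

carry_out(motion=[0,-0.01,0,0,0,0,-1,0,-0.015,0,0,0,0,-1,0,-0.015,0,0,0,0,-1,0,-0.015,0,0,0,0,-1,0,-0.01,0,0,0,0,-1])

```text
t: 12.75
tool_pos: [0.4501, 0.1276, 0.112]
orientation: [0.001, 2.215, -2.228]
force: [0.2, -0.1, -2.0]
opening: 0.0258
```

Run:
```python
from h import *
print(onz("top",[(172,194)],.09), robot.read_state()["q"])
plan((.44,.39,.115),tool(-90),step=.022)
```

```text
[[0.66411087 0.38247939 0.09      ]] [ 0.17112035 -0.13289159  1.98623692 -0.00611307  1.28860018  1.74416759]
from [0.4501 0.1276 0.112 ] rows 12 goal [0.44  0.39  0.115]
0.0009 -0.0004 -0.0219  -0.03 -0.00 -0.00 | 0.0009 -0.0004 -0.0219  -0.03 -0.00 -0.00 | 0.0009 -0.0004 -0.0219  -0.03 -0.00 -0.00 | 0.0009 -0.0003 -0.0219  -0.03 -0.00 -0.00 | 0.0008 -0.0003 -0.0219  -0.03 -0.00 -0.00
0.0008 -0.0003 -0.0219  -0.03 -0.00 -0.00 | 0.0008 -0.0003 -0.0219  -0.03 -0.00 -0.00 | 0.0008 -0.0003 -0.0219  -0.03 -0.00 -0.00 | 0.0008 -0.0003 -0.0219  -0.03 -0.00 -0.00 | 0.0008 -0.0003 -0.0219  -0.03 -0.00 -0.00
0.0008 -0.0003 -0.0219  -0.03 -0.00 -0.00 | 0.0008 -0.0003 -0.0219  -0.03 -0.00 -0.00
```

carry_out(motion=[0.001,0,-0.015,0,0,0,-1,0.001,0,-0.025,0,0,0,-1,0.001,0,-0.028,0,0,0,-1,0.001,0,-0.028,0,0,0,-1,0.001,0,-0.028,0,0,0,-1])

```text
t: 13.25
tool_pos: [0.4478, 0.2529, 0.1169]
orientation: [0.015, 2.215, -2.227]
force: [1.1, -0.9, -3.7]
opening: 0.0257
```

carry_out(motion=[0.001,0,-0.028,0,0,0,-1,0.001,0,-0.028,0,0,0,-1,0.001,0,-0.028,0,0,0,-1,0.001,0,-0.02,0,0,0,-1,0.001,0,-0.012,0,0,0,-1])

```text
t: 13.75
tool_pos: [0.4423, 0.3758, 0.1183]
orientation: [0.014, 2.214, -2.225]
force: [-0.5, -1.4, -3.1]
opening: 0.0258
```

Run:
```python
from h import *
plan((.44,.39,.045),tool(-90),step=.022)
```

```text
from [0.4423 0.3758 0.1183] rows 4 goal [0.44  0.39  0.045]
0.0007 0.0183 -0.0036  -0.07 -0.06 -0.12 | 0.0007 0.0183 -0.0036  -0.07 -0.06 -0.12 | 0.0007 0.0183 -0.0036  -0.07 -0.06 -0.12 | 0.0006 0.0183 -0.0036  -0.07 -0.06 -0.12
```

carry_out(motion=[0.001,0.014,-0.003,0,0,-0.1,-1,0.001,0.016,-0.003,0,0,-0.1,-1,0,0.016,-0.003,0,0,-0.1,-1,0,0.014,-0.003,0,0,-0.1,-1,0,0.008,0,0,0,0,-1])

```text
t: 14.25
tool_pos: [0.4403, 0.3867, 0.0444]
orientation: [-0.005, -2.213, 2.226]
force: [0.9, -0.4, -3.4]
opening: 0.0259
```

Run:
```python
from h import *
plan((.44,.39,.038),tool(-90),step=.022)
s=imaging.read_camera("side"); 
k=cv2.resize(s[260:480,220:480],None,fx=2.7,fy=2.7,interpolation=cv2.INTER_CUBIC); cv2.imwrite("pics/s7.png",k)
```

```text
from [0.4403 0.3867 0.0444] rows 1 goal [0.44  0.39  0.038]
0.0004 0.0064 -0.0034  -0.34 -0.27 -0.00
```

View pics/s7.png

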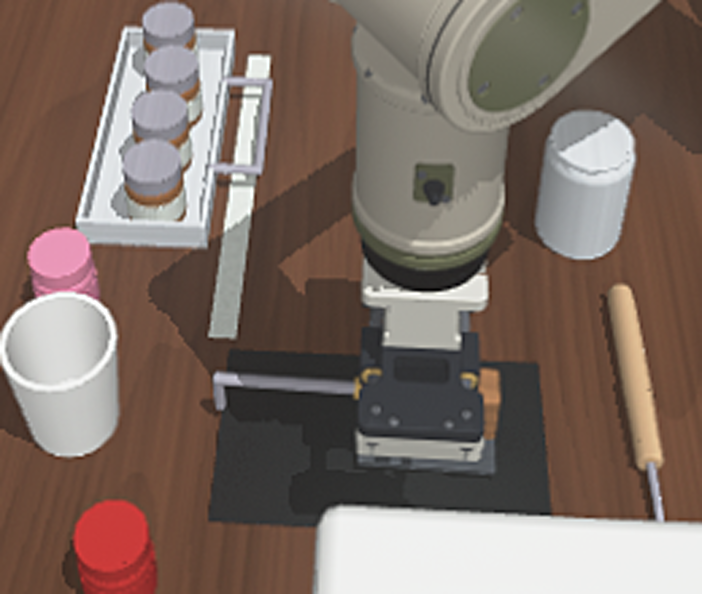

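Over the mat. Lower the last few mm and release.

carry_out(motion=[0,0.003,-0.001,-0.2,0,0,-1,0,0.003,-0.001,0,0,0,-1,0,0.002,0,0,0,0,-1,0,0.001,0,0,0,0,-1,0,0,0,0,0,0,-1])

```text
t: 14.8
tool_pos: [0.4415, 0.3872, 0.0389]
orientation: [-0.007, -2.214, 2.222]
force: [0.3, 0.0, -2.7]
opening: 0.0257
```

carry_out(motion=[0,0,0,0,0,0,0,0,0,0,0,0,0,0,0,0,0,0,0,0,0,0,0,0,0,0,0,0,0,0,0,0,0,0,0])

```text
t: 15.3
tool_pos: [0.4433, 0.3882, 0.0408]
orientation: [-0.011, -2.219, 2.221]
force: [-0.2, 0.7, 0.7]
opening: 0.0465
```

carry_out(motion=[0,-0.015,0,0,0,0,0,0,-0.03,0,0,0,0,0,0,-0.04,0,0,0,0,0,0,-0.04,0,0,0,0,0,0,-0.03,0,0,0,0,0])

```text
t: 15.8
tool_pos: [0.4394, 0.3859, 0.1984]
orientation: [-0.001, -2.207, 2.224]
force: [1.3, 0.8, -1.1]
opening: 0.0463
```

Run:
```python
from h import *
s=imaging.read_camera("side"); t=imaging.read_camera("top"); cv2.imwrite("pics/s8.png",s); cv2.imwrite("pics/t8.png",t)
for c in("side","top"):
    for k in models.outline_of(c,"jar0"): print(c,round(k["confidence"],2),np.round(k["pixel"]),k["pixels"].sum(),np.round(onz(c,[k["pixel"]],.06)[0],3))
```

```text
side 0.94 [280. 306.] 448 [0.639 0.17  0.06 ]
side 0.81 [289. 287.] 356 [0.629 0.109 0.06 ]
side 0.78 [239. 359.] 535 [0.698 0.313 0.06 ]
side 0.77 [206. 256.] 505 [0.844 0.015 0.06 ]
side 0.73 [278. 327.] 576 [0.635 0.228 0.06 ]
side 0.67 [280. 273.] 356 [0.656 0.066 0.06 ]
side 0.62 [263. 466.] 895 [0.615 0.519 0.06 ]
side 0.46 [374. 415.] 2208 [0.44  0.417 0.06 ]
top 0.86 [322. 131.] 259 [ 0.851 -0.021  0.06 ]
top 0.84 [300. 204.] 246 [0.643 0.038 0.06 ]
top 0.81 [131. 214.] 314 [0.613 0.501 0.06 ]
top 0.75 [235. 205.] 277 [0.641 0.218 0.06 ]
top 0.63 [208. 189.] 261 [0.684 0.292 0.06 ]
top 0.62 [258. 208.] 276 [0.633 0.155 0.06 ]
top 0.59 [281. 205.] 199 [0.641 0.092 0.06 ]
top 0.52 [206. 160.] 304 [0.766 0.301 0.06 ]
top 0.51 [426. 242.] 1315 [ 0.541 -0.306  0.06 ]
```

View pics/s8.png

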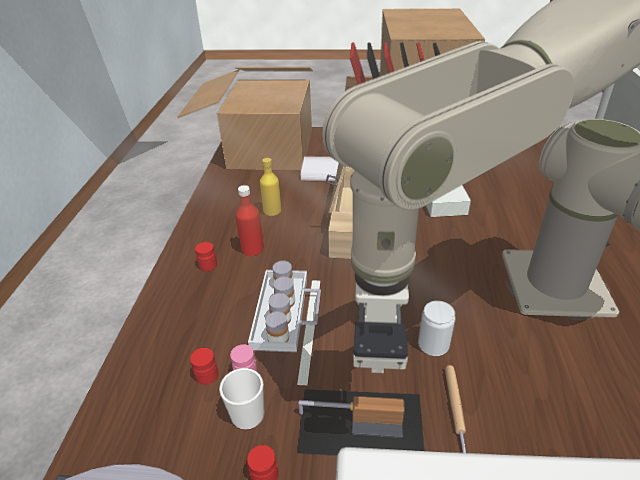

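View pics/t8.png

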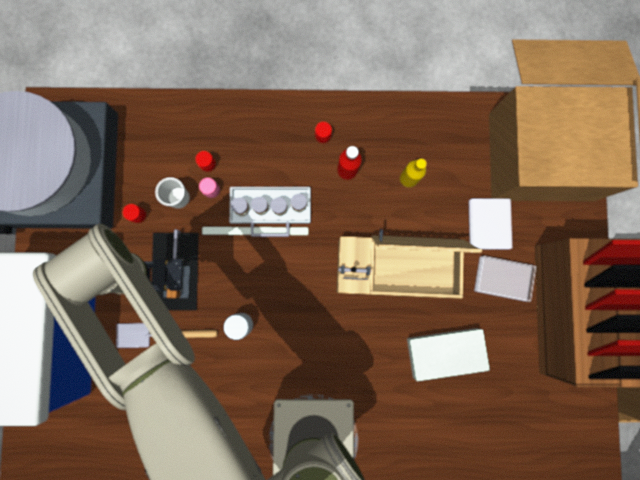

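Run:
```python
from h import *
s=cv2.imread("pics/s8.png"); t=cv2.imread("pics/t8.png")
cv2.imwrite("pics/t9.png",cv2.resize(t[175:245,220:320],None,fx=8,fy=8,interpolation=cv2.INTER_CUBIC))
cv2.imwrite("pics/s9.png",cv2.resize(s[255:355,240:330],None,fx=6,fy=6,interpolation=cv2.INTER_CUBIC))
```

```text
(no output)
```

View pics/t9.png

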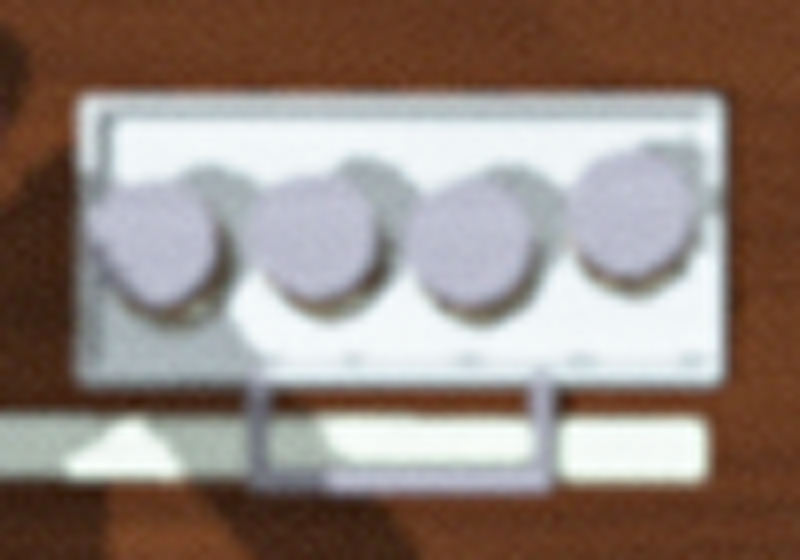

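View pics/s9.png

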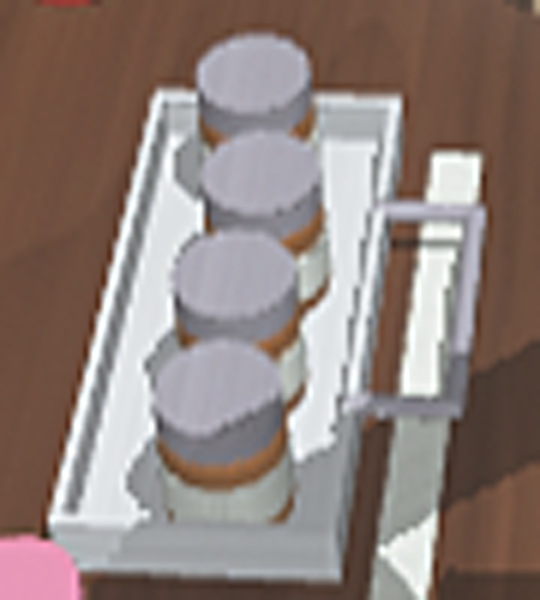

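Run:
```python
from h import *
a=np.array([(158,243),(318,243),(472,243),(632,217)])/8+(220,175)-.44
b=np.array([(219,385),(236,275),(262,174),(254,78)])/6+(240,255)-.42
A=onz("top",a,.064);B=onz("side",b,.064);print(A);print(B);print((A+B)/2)
print(robot.read_state()["tool_pos"])
print("chest floor etc");
```

```text
[[0.64018921 0.20518118 0.064     ]
 [0.6405732  0.15044004 0.064     ]
 [0.64094279 0.09768696 0.064     ]
 [0.65037353 0.04289015 0.064     ]]
[[0.6414215  0.2096993  0.064     ]
 [0.64349488 0.15678224 0.064     ]
 [0.64169206 0.10404498 0.064     ]
 [0.65251619 0.05056755 0.064     ]]
[[0.64080536 0.20744024 0.064     ]
 [0.64203404 0.15361114 0.064     ]
 [0.64131742 0.10086597 0.064     ]
 [0.65144486 0.04672885 0.064     ]]
[0.43965266 0.38611915 0.19652299]
chest floor etc
```

```bash
cat >> h.py <<'E'
L=np.radians(12)
PICKL=tool(0,(0,np.sin(L),-np.cos(L)))     # lean pick
PLACEL=tool(-92,R.from_euler('z',-92,degrees=True).apply((0,np.sin(L),-np.cos(L))))
PICK=tool(0); PLACE=tool(-92)
J=[(.641,.207),(.642,.154),(.641,.101),(.651,.047)]
C=np.array([.470,-.273]); CY=-.033
def cw(x,y): return C+np.array([x*np.cos(CY)-y*np.sin(CY),x*np.sin(CY)+y*np.cos(CY)])
E
python3 - <<'E'
from h import *
print("ketchup",onz("side",[(251,250)],0),onz("top",[(348,172)],.0), robot.read_state()["q"])
a=plan((*J[3],.16),PICKL,n=12)
print(cw(.02,-.062))
E
```

```text
ketchup [[ 7.60089648e-01 -8.72673719e-02 -1.11022302e-16]] [[ 0.7504171  -0.09777987  0.        ]] [ 0.63475466  0.12041072  1.57436282 -0.00279579  1.45489455  2.21240114]
from [0.4397 0.3861 0.1965] rows 12 goal [0.651 0.047 0.16 ]
-0.0178 0.0032 0.0281  -0.80 -7.50 0.83 | -0.0139 0.0030 0.0302  -0.80 -7.50 0.83 | -0.0098 0.0027 0.0318  -0.80 -7.50 0.83 | -0.0055 0.0024 0.0329  -0.80 -7.50 0.83 | -0.0012 0.0020 0.0334  -0.80 -7.50 0.83
0.0032 0.0015 0.0332  -0.80 -7.50 0.83 | 0.0076 0.0010 0.0326  -0.80 -7.50 0.83 | 0.0117 0.0004 0.0313  -0.80 -7.50 0.83 | 0.0157 -0.0003 0.0295  -0.80 -7.50 0.83 | 0.0194 -0.0009 0.0272  -0.80 -7.50 0.83
0.0228 -0.0016 0.0244  -0.80 -7.50 0.83 | 0.0258 -0.0022 0.0212  -0.80 -7.50 0.83
[ 0.48794348 -0.33562612]
```

carry_out(motion=[-0.018,0.003,0.028,-0.8,-7.5,0.8,0.4,-0.014,0.003,0.03,-0.8,-7.5,0.8,0.4,-0.01,0.003,0.032,-0.8,-7.5,0.8,0.4,-0.006,0.002,0.033,-0.8,-7.5,0.8,0.4,-0.001,0.002,0.033,-0.8,-7.5,0.8,0.4], squeeze=20)

```text
t: 16.5
tool_pos: [0.5253, 0.2442, 0.174]
orientation: [-0.587, 1.874, -1.748]
force: [-0.3, 0.9, 0.4]
opening: 0.0649
```

Run:
```python
from h import *
a=plan((*J[3],.16),PICKL)
```

```text
from [0.5253 0.2442 0.174 ] rows 7 goal [0.651 0.047 0.16 ]
0.0038 0.0003 0.0333  -0.69 -7.28 0.89 | 0.0079 -0.0002 0.0325  -0.69 -7.28 0.89 | 0.0120 -0.0008 0.0312  -0.69 -7.28 0.89 | 0.0158 -0.0013 0.0295  -0.69 -7.28 0.89 | 0.0194 -0.0020 0.0272  -0.69 -7.28 0.89
0.0227 -0.0026 0.0245  -0.69 -7.28 0.89 | 0.0255 -0.0032 0.0214  -0.69 -7.28 0.89
```

carry_out(motion=[0.004,0,0.033,-0.7,-7.3,0.9,0.4,0.008,0,0.032,-0.7,-7.3,0.9,0.4,0.012,-0.001,0.031,-0.7,-7.3,0.9,0.4,0.016,-0.001,0.029,-0.7,-7.3,0.9,0.4,0.019,-0.002,0.027,-0.7,-7.3,0.9,0.4])

```text
t: 17.0
tool_pos: [0.6115, 0.0986, 0.154]
orientation: [-0.971, 1.464, -1.227]
force: [0.4, 0.9, -1.0]
opening: 0.0649
```

Run:
```python
from h import *
a=plan((*J[3],.16),PICKL)
```

```text
from [0.6115 0.0986 0.154 ] rows 2 goal [0.651 0.047 0.16 ]
0.0198 -0.0075 0.0249  -0.22 -6.50 0.85 | 0.0223 -0.0079 0.0225  -0.22 -6.50 0.85
```

carry_out(motion=[0.013,-0.005,0.016,-0.1,-4.3,0.6,0.4,0.014,-0.005,0.015,-0.1,-4.3,0.6,0.4,0.014,-0.005,0.013,-0.1,-4.3,0.6,0.4,0,0,0,0,0,0,0.4,0,0,0,0,0,0,0.4])

```text
t: 17.5
tool_pos: [0.6455, 0.0421, 0.1491]
orientation: [-1.06, 1.311, -1.043]
force: [-0.4, 0.4, -0.7]
opening: 0.0656
```

Run:
```python
from h import *
a=plan((*J[3],.055),PICKL,n=6)
s=imaging.read_camera("side"); 
k=cv2.resize(s[180:360,190:420],None,fx=3,fy=3,interpolation=cv2.INTER_CUBIC); cv2.imwrite("pics/s10.png",k)
```

```text
from [0.6455 0.0421 0.1491] rows 6 goal [0.651 0.047 0.055]
0.0025 0.0155 0.0011  0.12 0.01 -0.04 | 0.0025 0.0155 0.0011  0.12 0.01 -0.04 | 0.0025 0.0155 0.0010  0.12 0.01 -0.04 | 0.0025 0.0155 0.0010  0.12 0.01 -0.04 | 0.0025 0.0155 0.0010  0.12 0.01 -0.04
0.0025 0.0155 0.0009  0.12 0.01 -0.04
```

View pics/s10.png

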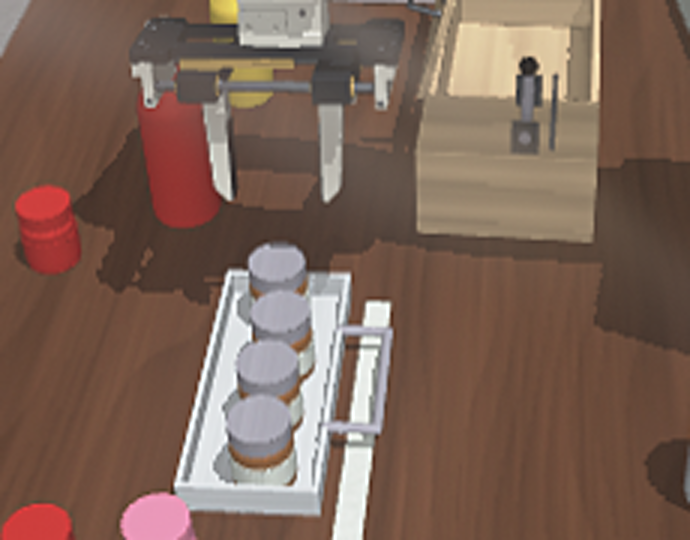

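carry_out(motion=[0.003,0.015,0.001,0.1,0,0,0.4,0.003,0.016,0.001,0.1,0,0,0.4,0.002,0.016,0.001,0.1,0,0,0.4,0.002,0.016,0.001,0.1,0,0,0.4,0.002,0.015,0.001,0.1,0,0,0.4])

```text
t: 18.05
tool_pos: [0.6475, 0.0514, 0.0638]
orientation: [-1.055, 1.304, -1.047]
force: [-0.1, 0.1, 0.2]
opening: 0.0652
```

Run:
```python
from h import *
a=plan((*J[3],.055),PICKL,n=3)
s=imaging.read_camera("side"); 
k=cv2.resize(s[180:360,190:420],None,fx=3,fy=3,interpolation=cv2.INTER_CUBIC); cv2.imwrite("pics/s11.png",k)
```

```text
from [0.6475 0.0514 0.0638] rows 3 goal [0.651 0.047 0.055]
0.0021 0.0026 0.0012  0.10 0.04 -0.07 | 0.0020 0.0026 0.0012  0.10 0.04 -0.07 | 0.0020 0.0026 0.0012  0.10 0.04 -0.07
```

View pics/s11.png

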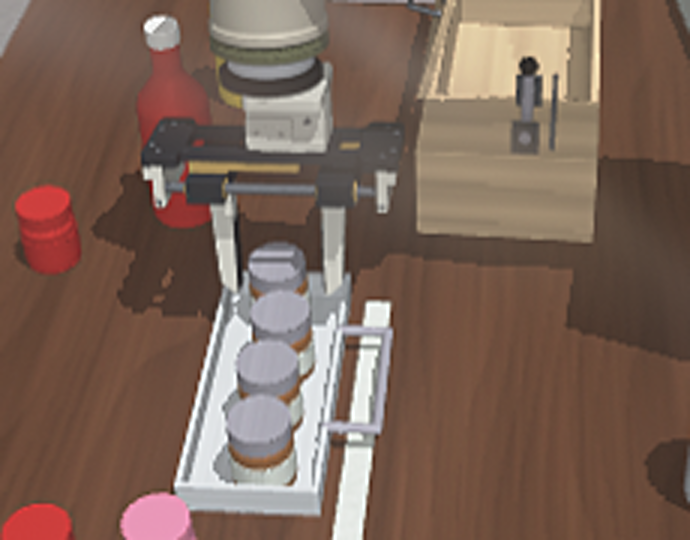

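Fingers straddle the far-end jar (crop 277,270). Finish the descent and close.

carry_out(motion=[0.002,0.003,0.001,0,0,0,0.4,0.002,0.003,0.001,0,0,0,0.4,0.002,0.002,0.001,0,0,0,0.4,0,0,0,0,0,0,-1,0,0,0,0,0,0,-1])

```text
t: 18.6
tool_pos: [0.6482, 0.0479, 0.0498]
orientation: [-1.059, 1.308, -1.044]
force: [0.8, -0.5, -0.4]
opening: 0.0534
```

carry_out(motion=[0,0,0,0,0,0,-1,0,0,0,0,0,0,-1,0,0,0,0,0,0,-1,0,0,0,0,0,0,-1,0,0,0,0,0,0,-1])

```text
t: 19.1
tool_pos: [0.6491, 0.0476, 0.0511]
orientation: [-1.058, 1.307, -1.045]
force: [-0.1, 0.0, -0.9]
opening: 0.0459
```

Run:
```python
from h import *
s,Rm=axes(); print(s["tool_pos"],s["opening"]); p=s["tool_pos"]; 
d=Rm.T@np.array([0,0,1.]); print(d)
```

```text
[0.64905771 0.04755688 0.05112108] 0.04591777010215899
[-0.21175569 -0.97729098 -0.00786515]
```

Run:
```python
from h import *
s,Rm=axes(); p=s["tool_pos"]
a=plan(p+(0,0,.1),n=5)
a=plan((.47,-.02,.28),tool(-55,R.from_euler('z',-55,degrees=True).apply((0,np.sin(L),-np.cos(L)))),start=a,n=8)
a=plan((*cw(-.02,-.062),.25),PLACEL,start=a)
a=plan((*cw(.0,-.062),.16),PLACEL,start=a)
```

```text
from [0.6491 0.0476 0.0511] rows 5 goal [0.6491 0.0476 0.1511]
-0.0042 -0.0195 -0.0002  0.00 0.00 0.00 | -0.0042 -0.0195 -0.0002  0.00 0.00 0.00 | -0.0042 -0.0195 -0.0002  0.00 0.00 0.00 | -0.0042 -0.0195 -0.0002  0.00 0.00 0.00 | -0.0042 -0.0195 -0.0002  0.00 0.00 0.00
from [0.6491 0.0476 0.1511] rows 8 goal [ 0.47 -0.02  0.28]
0.0048 -0.0173 -0.0225  1.50 6.73 0.00 | 0.0074 -0.0179 -0.0214  1.50 6.73 0.00 | 0.0098 -0.0185 -0.0199  1.50 6.73 0.00 | 0.0120 -0.0190 -0.0181  1.50 6.73 0.00 | 0.0141 -0.0194 -0.0161  1.50 6.73 0.00
0.0158 -0.0198 -0.0138  1.50 6.73 0.00 | 0.0173 -0.0201 -0.0113  1.50 6.73 0.00 | 0.0185 -0.0204 -0.0087  1.50 6.73 0.00
from [ 0.47 -0.02  0.28] rows 7 goal [ 0.448  -0.3343  0.25  ]
0.0286 -0.0017 0.0350  1.10 5.17 0.00 | 0.0253 -0.0010 0.0374  1.10 5.17 0.00 | 0.0219 -0.0003 0.0396  1.10 5.17 0.00 | 0.0182 0.0005 0.0414  1.10 5.17 0.00 | 0.0144 0.0013 0.0428  1.10 5.17 0.00
0.0105 0.0022 0.0439  1.10 5.17 0.00 | 0.0065 0.0030 0.0446  1.10 5.17 0.00
from [ 0.448  -0.3343  0.25  ] rows 2 goal [ 0.468 -0.335  0.16 ]
-0.0004 0.0461 -0.0000  0.00 0.00 0.00 | -0.0004 0.0461 -0.0000  0.00 0.00 0.00
```

carry_out(motion=[-0.003,-0.012,0,0,0,0,-1,-0.004,-0.02,0,0,0,0,-1,-0.004,-0.022,0,0,0,0,-1,-0.004,-0.022,0,0,0,0,-1,-0.004,-0.02,0,0,0,0,-1])

```text
t: 19.6
tool_pos: [0.6468, 0.0463, 0.1506]
orientation: [-1.062, 1.313, -1.041]
force: [0.3, 0.2, -0.7]
opening: 0.0459
```

carry_out(motion=[0.005,-0.017,-0.022,1.5,6.7,0,-1,0.007,-0.018,-0.021,1.5,6.7,0,-1,0.01,-0.018,-0.02,1.5,6.7,0,-1,0.012,-0.019,-0.018,1.5,6.7,0,-1,0.014,-0.019,-0.016,1.5,6.7,0,-1])

```text
t: 20.1
tool_pos: [0.5357, 0.0043, 0.2391]
orientation: [-0.657, 1.678, -1.498]
force: [0.3, 0.1, -0.6]
opening: 0.0456
```

Run:
```python
from h import *
a=plan((.47,-.02,.28),tool(-55,R.from_euler('z',-55,degrees=True).apply((0,np.sin(L),-np.cos(L)))))
a=plan((*cw(-.02,-.062),.25),PLACEL,start=a)
print(robot.read_state()["opening"])
```

```text
from [0.5357 0.0043 0.2391] rows 3 goal [ 0.47 -0.02  0.28]
0.0160 -0.0173 -0.0133  1.46 6.43 0.01 | 0.0174 -0.0176 -0.0110  1.46 6.43 0.01 | 0.0184 -0.0179 -0.0085  1.46 6.43 0.01
from [ 0.47 -0.02  0.28] rows 7 goal [ 0.448  -0.3343  0.25  ]
0.0286 -0.0017 0.0350  1.10 5.17 0.00 | 0.0253 -0.0010 0.0374  1.10 5.17 0.00 | 0.0219 -0.0003 0.0396  1.10 5.17 0.00 | 0.0182 0.0005 0.0414  1.10 5.17 0.00 | 0.0144 0.0013 0.0428  1.10 5.17 0.00
0.0105 0.0022 0.0439  1.10 5.17 0.00 | 0.0065 0.0030 0.0446  1.10 5.17 0.00
0.04563718156953129
```

carry_out(motion=[0.016,-0.017,-0.013,1.5,6.4,0,-1,0.017,-0.018,-0.011,1.5,6.4,0,-1,0.018,-0.018,-0.008,1.5,6.4,0,-1,0.028,-0.002,0.035,1.1,5.2,0,-1,0.025,-0.001,0.037,1.1,5.2,0,-1])

```text
t: 20.6
tool_pos: [0.4602, -0.1079, 0.2846]
orientation: [-0.181, 1.935, -1.869]
force: [0.0, -0.6, -1.2]
opening: 0.046
```

Run:
```python
from h import *
a=plan((*cw(-.02,-.062),.25),PLACEL)
print(robot.read_state()["opening"])
```

```text
from [ 0.4602 -0.1079  0.2846] rows 6 goal [ 0.448  -0.3343  0.25  ]
0.0178 0.0023 0.0337  0.80 4.16 -0.14 | 0.0153 0.0028 0.0349  0.80 4.16 -0.14 | 0.0127 0.0034 0.0359  0.80 4.16 -0.14 | 0.0101 0.0039 0.0367  0.80 4.16 -0.14 | 0.0074 0.0044 0.0372  0.80 4.16 -0.14
0.0047 0.0050 0.0376  0.80 4.16 -0.14
0.04604427361423725
```

carry_out(motion=[0.018,0.002,0.034,0.8,4.2,-0.1,-1,0.015,0.003,0.035,0.8,4.2,-0.1,-1,0.013,0.003,0.036,0.8,4.2,-0.1,-1,0.01,0.004,0.036,0.8,4.2,-0.1,-1,0.007,0.004,0.028,0.8,4.2,-0.1,-1])

```text
t: 21.1
tool_pos: [0.446, -0.2953, 0.264]
orientation: [0.216, 2.09, -2.099]
force: [0.3, 0.5, -2.2]
opening: 0.0461
```

Run:
```python
from h import *
a=plan((*cw(0,-.062),.16),PLACEL,n=5)
print(robot.read_state()["opening"])
```

```text
from [ 0.446  -0.2953  0.264 ] rows 5 goal [ 0.468 -0.335  0.16 ]
0.0005 0.0213 0.0079  0.06 0.61 -0.17 | 0.0004 0.0213 0.0079  0.06 0.61 -0.17 | 0.0002 0.0213 0.0078  0.06 0.61 -0.17 | 0.0001 0.0213 0.0078  0.06 0.61 -0.17 | -0.0001 0.0213 0.0078  0.06 0.61 -0.17
0.04606265756775132
```

carry_out(motion=[0,0.015,0.008,0.1,0.6,-0.2,-1,0,0.02,0.008,0.1,0.6,-0.2,-1,0,0.021,0.008,0.1,0.6,-0.2,-1,0,0.021,0.008,0.1,0.6,-0.2,-1,0,0.018,0.004,0.1,0.6,-0.2,-1])

```text
t: 21.6
tool_pos: [0.4678, -0.3357, 0.1732]
orientation: [0.266, 2.113, -2.139]
force: [-0.0, 0.6, -1.5]
opening: 0.0457
```

Run:
```python
from h import *
a=plan((*cw(.02,-.062),.056),PLACEL,n=8)
s=imaging.read_camera("side"); t=imaging.read_camera("top")
k=cv2.resize(s[90:270,280:480],None,fx=3,fy=3,interpolation=cv2.INTER_CUBIC); cv2.imwrite("pics/s12.png",k)
k=cv2.resize(t[220:320,330:490],None,fx=4,fy=4,interpolation=cv2.INTER_CUBIC); cv2.imwrite("pics/t12.png",k)
```

```text
from [ 0.4678 -0.3357  0.1732] rows 8 goal [ 0.4879 -0.3356  0.056 ]
0.0006 0.0149 -0.0002  -0.06 -0.01 -0.02 | 0.0006 0.0149 -0.0002  -0.06 -0.01 -0.02 | 0.0006 0.0149 -0.0002  -0.06 -0.01 -0.02 | 0.0006 0.0149 -0.0002  -0.06 -0.01 -0.02 | 0.0006 0.0149 -0.0002  -0.06 -0.01 -0.02
0.0006 0.0149 -0.0001  -0.06 -0.01 -0.02 | 0.0006 0.0149 -0.0001  -0.06 -0.01 -0.02 | 0.0006 0.0149 -0.0001  -0.06 -0.01 -0.02
```

View pics/s12.png

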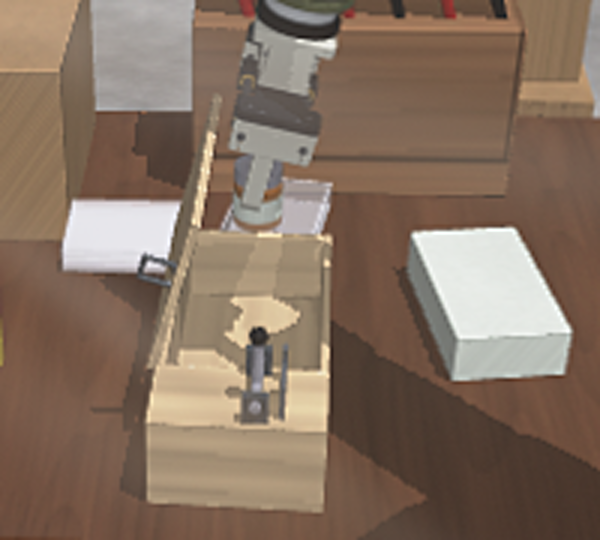

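View pics/t12.png

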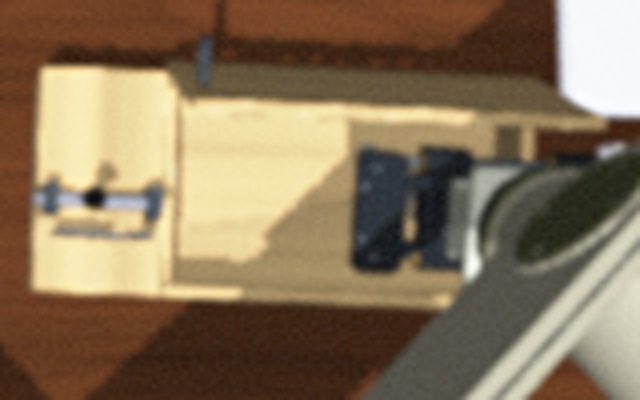

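The jar hangs upright above the chest, and the gripper clears the lid. Lowering.

carry_out(motion=[0.002,0.012,0,0,0,0,-1,0.001,0.015,0,0,0,0,-1,0.001,0.015,0,0,0,0,-1,0,0.015,0,0,0,0,-1,0,0.015,0,0,0,0,-1])

```text
t: 22.2
tool_pos: [0.4806, -0.3349, 0.1001]
orientation: [0.263, 2.109, -2.137]
force: [-0.7, 0.4, -1.4]
opening: 0.0455
```

Run:
```python
from h import *
a=plan((*cw(.02,-.062),.056),PLACEL,n=4)
```

```text
from [ 0.4806 -0.3349  0.1001] rows 4 goal [ 0.4879 -0.3356  0.056 ]
0.0006 0.0112 0.0000  -0.13 0.04 -0.07 | 0.0005 0.0112 0.0000  -0.13 0.04 -0.07 | 0.0005 0.0112 0.0001  -0.13 0.04 -0.07 | 0.0005 0.0112 0.0001  -0.13 0.04 -0.07
```

carry_out(motion=[0.0005,0.011,0,-0.1,0,0,-1,0.0005,0.011,0,-0.1,0,0,-1,0.0005,0.01,0,-0.1,0,0,-1,0.0005,0.007,0,-0.1,0,0,-1,0,0.002,0,0,0,0,-1])

```text
t: 22.7
tool_pos: [0.4872, -0.3342, 0.0541]
orientation: [0.26, 2.119, -2.127]
force: [-5.2, 1.4, 6.9]
opening: 0.0459
```

Run:
```python
from h import *
a=plan((*cw(.02,-.062),.056),PLACEL,n=2)
s=imaging.read_camera("side")
k=cv2.resize(s[90:270,280:480],None,fx=3,fy=3,interpolation=cv2.INTER_CUBIC); cv2.imwrite("pics/s13.png",k)
```

```text
from [ 0.4872 -0.3342  0.0541] rows 2 goal [ 0.4879 -0.3356  0.056 ]
-0.0006 -0.0009 0.0007  0.01 0.09 -0.08 | -0.0006 -0.0009 0.0007  0.01 0.09 -0.08
```

View pics/s13.png

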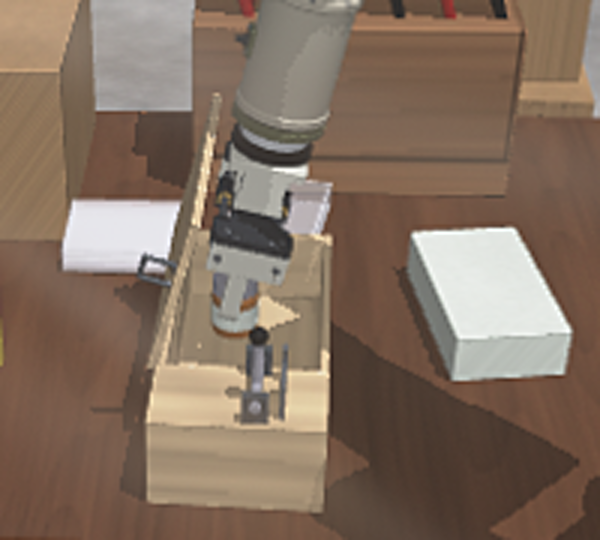

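carry_out(motion=[0,-0.001,0,0,0,0,0.22,0,0,0,0,0,0,0.22,0,0,0,0,0,0,0.22,0,0,0,0,0,0,0.22,0,-0.006,0,0,0,0,0.22])

```text
t: 23.25
tool_pos: [0.4868, -0.3352, 0.0633]
orientation: [0.262, 2.115, -2.128]
force: [0.1, 0.7, -0.6]
opening: 0.057
```

carry_out(motion=[0,-0.015,0,0,0,0,0.22,0,-0.02,0,0,0,0,0.22,0,-0.03,0,0,0,0,0.22,0,-0.04,0,0,0,0,0.22,0,-0.045,0,0,0,0,0.22])

```text
t: 23.75
tool_pos: [0.4508, -0.3307, 0.2124]
orientation: [0.255, 2.127, -2.125]
force: [0.3, -0.4, 0.2]
opening: 0.0567
```

Run:
```python
from h import *
mid=tool(-55,R.from_euler('z',-55,degrees=True).apply((0,np.sin(L),-np.cos(L))))
a=plan((.45,-.02,.27),mid)
a=plan((*J[2],.15),PICKL,start=a)
s=imaging.read_camera("side")
k=cv2.resize(s[90:270,280:480],None,fx=3,fy=3,interpolation=cv2.INTER_CUBIC); cv2.imwrite("pics/s14.png",k)
```

```text
from [ 0.4508 -0.3307  0.2124] rows 7 goal [ 0.45 -0.02  0.27]
-0.0002 -0.0082 -0.0444  -1.06 -5.15 0.00 | -0.0042 -0.0074 -0.0443  -1.06 -5.15 0.00 | -0.0082 -0.0065 -0.0439  -1.06 -5.15 0.00 | -0.0121 -0.0057 -0.0431  -1.06 -5.15 0.00 | -0.0159 -0.0050 -0.0420  -1.06 -5.15 0.00
-0.0196 -0.0042 -0.0404  -1.06 -5.15 0.00 | -0.0232 -0.0035 -0.0386  -1.06 -5.15 0.00
from [ 0.45 -0.02  0.27] rows 7 goal [0.641 0.101 0.15 ]
-0.0280 0.0235 0.0015  -1.63 -7.69 -0.00 | -0.0275 0.0234 0.0059  -1.63 -7.69 -0.00 | -0.0264 0.0231 0.0102  -1.63 -7.69 -0.00 | -0.0248 0.0228 0.0143  -1.63 -7.69 -0.00 | -0.0226 0.0223 0.0181  -1.63 -7.69 -0.00
-0.0199 0.0218 0.0216  -1.63 -7.69 -0.00 | -0.0168 0.0211 0.0247  -1.63 -7.69 -0.00
```

View pics/s14.png

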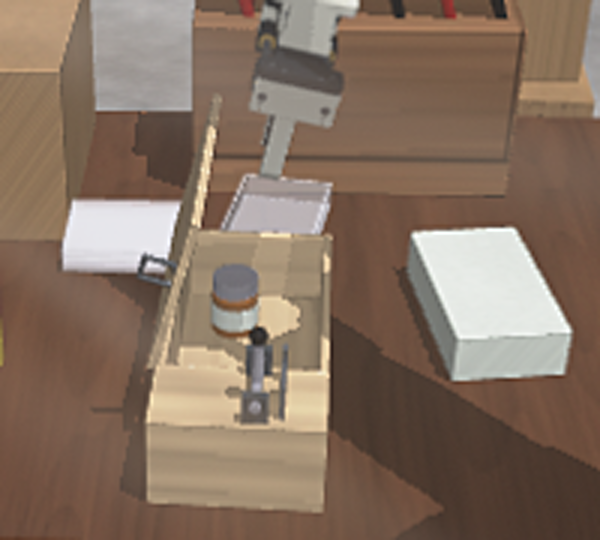

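carry_out(motion=[0,-0.012,-0.044,-1.1,-5.1,0,0.4,-0.004,-0.01,-0.044,-1.1,-5.1,0,0.4,-0.008,-0.008,-0.044,-1.1,-5.1,0,0.4,-0.012,-0.005,-0.043,-1.1,-5.1,0,0.4,-0.016,-0.003,-0.042,-1.1,-5.1,0,0.4])

```text
t: 24.3
tool_pos: [0.4488, -0.1113, 0.279]
orientation: [-0.202, 1.918, -1.864]
force: [1.7, 0.3, 0.1]
opening: 0.0646
```

Run:
```python
from h import *
a=plan((*J[2],.14),PICKL,n=10)
```

```text
from [ 0.4488 -0.1113  0.279 ] rows 10 goal [0.641 0.101 0.14 ]
-0.0227 0.0191 -0.0116  -1.49 -6.36 0.01 | -0.0238 0.0194 -0.0085  -1.49 -6.36 0.01 | -0.0246 0.0195 -0.0053  -1.49 -6.36 0.01 | -0.0250 0.0196 -0.0020  -1.49 -6.36 0.01 | -0.0250 0.0196 0.0013  -1.49 -6.36 0.01
-0.0247 0.0196 0.0046  -1.49 -6.36 0.01 | -0.0240 0.0194 0.0078  -1.49 -6.36 0.01 | -0.0230 0.0192 0.0109  -1.49 -6.36 0.01 | -0.0216 0.0189 0.0139  -1.49 -6.36 0.01 | -0.0199 0.0185 0.0166  -1.49 -6.36 0.01
```

carry_out(motion=[-0.023,0.019,-0.012,-1.5,-6.4,0,0.4,-0.024,0.019,-0.008,-1.5,-6.4,0,0.4,-0.025,0.019,-0.005,-1.5,-6.4,0,0.4,-0.025,0.02,-0.002,-1.5,-6.4,0,0.4,-0.025,0.02,0.001,-1.5,-6.4,0,0.4])

```text
t: 24.8
tool_pos: [0.5486, 0.0025, 0.2233]
orientation: [-0.691, 1.601, -1.465]
force: [0.3, -1.0, 0.4]
opening: 0.0653
```

carry_out(motion=[-0.025,0.019,0.005,-1.5,-6.4,0,0.4,-0.024,0.019,0.008,-1.5,-6.4,0,0.4,-0.023,0.018,0.01,-1.5,-6.4,0,0.4,-0.02,0.017,0.012,-1.5,-6.4,0,0.4,-0.01,0.01,0.01,-1,-4,0,0.4])

```text
t: 25.3
tool_pos: [0.6357, 0.1041, 0.1688]
orientation: [-1.052, 1.266, -1.06]
force: [-0.9, -0.3, 0.1]
opening: 0.0651
```

Run:
```python
from h import *
a=plan((*J[2],.13),PICKL,n=4)
s=imaging.read_camera("side")
k=cv2.resize(s[180:360,190:420],None,fx=3,fy=3,interpolation=cv2.INTER_CUBIC); cv2.imwrite("pics/s15.png",k)
```

```text
from [0.6357 0.1041 0.1688] rows 4 goal [0.641 0.101 0.13 ]
0.0027 0.0094 0.0011  -0.32 0.29 0.15 | 0.0027 0.0094 0.0011  -0.32 0.29 0.15 | 0.0027 0.0093 0.0012  -0.32 0.29 0.15 | 0.0028 0.0093 0.0013  -0.32 0.29 0.15
```

View pics/s15.png

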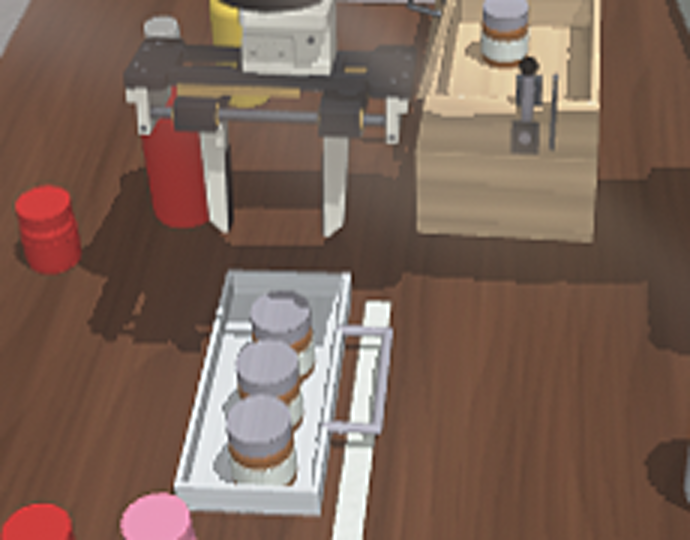

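carry_out(motion=[0.003,0.014,0.001,-0.3,0.3,0.1,0.4,0.003,0.018,0.001,-0.3,0.3,0.1,0.4,0.003,0.018,0.001,-0.3,0.3,0.1,0.4,0.003,0.018,0.001,-0.3,0.2,0.1,0.4,0.003,0.016,0.001,0,0,0,0.4])

```text
t: 25.85
tool_pos: [0.6434, 0.1057, 0.0809]
orientation: [-1.051, 1.299, -1.06]
force: [0.6, -0.5, -0.4]
opening: 0.0648
```

Run:
```python
from h import *
a=plan((*J[2],.051),PICKL,n=4)
```

```text
from [0.6434 0.1057 0.0809] rows 4 goal [0.641 0.101 0.051]
0.0027 0.0071 -0.0006  -0.07 -0.04 0.04 | 0.0027 0.0071 -0.0006  -0.07 -0.04 0.04 | 0.0027 0.0071 -0.0006  -0.07 -0.04 0.04 | 0.0027 0.0071 -0.0006  -0.07 -0.04 0.04
```

carry_out(motion=[0.003,0.007,-0.001,0,0,0,0.4,0.003,0.007,-0.001,0,0,0,0.4,0.003,0.007,0,0,0,0,0.4,0.003,0.006,0,0,0,0,0.4,0,0,0,0,0,0,-1])

```text
t: 26.35
tool_pos: [0.6387, 0.0981, 0.0457]
orientation: [-1.054, 1.304, -1.059]
force: [0.7, -0.4, 0.1]
opening: 0.0607
```

carry_out(motion=[0,0,0,0,0,0,-1,0,0,0,0,0,0,-1,0,0,0,0,0,0,-1,0,0,0,0,0,0,-1,0,0,0,0,0,0,-1])

```text
t: 26.85
tool_pos: [0.6401, 0.0981, 0.0476]
orientation: [-1.052, 1.302, -1.06]
force: [0.1, 0.2, -1.2]
opening: 0.0458
```

Run:
```python
from h import *
mid=tool(-55,R.from_euler('z',-55,degrees=True).apply((0,np.sin(L),-np.cos(L))))
s,Rm=axes(); p=s["tool_pos"]
a=plan(p+(0,0,.1),n=5)
a=plan((.46,-.02,.28),mid,start=a,n=8)
a=plan((*cw(-.02,.027),.25),PLACEL,start=a,n=6)
```

```text
from [0.6401 0.0981 0.0476] rows 5 goal [0.6401 0.0981 0.1476]
-0.0041 -0.0196 0.0000  0.00 0.00 0.00 | -0.0041 -0.0196 0.0000  0.00 0.00 0.00 | -0.0041 -0.0196 0.0000  0.00 0.00 0.00 | -0.0041 -0.0196 0.0000  0.00 0.00 0.00 | -0.0041 -0.0196 0.0000  0.00 0.00 0.00
from [0.6401 0.0981 0.1476] rows 8 goal [ 0.46 -0.02  0.28]
0.0112 -0.0193 -0.0224  1.40 6.69 0.01 | 0.0137 -0.0198 -0.0205  1.40 6.69 0.01 | 0.0159 -0.0203 -0.0183  1.40 6.69 0.01 | 0.0179 -0.0207 -0.0158  1.40 6.69 0.01 | 0.0196 -0.0211 -0.0131  1.40 6.69 0.01
0.0209 -0.0214 -0.0102  1.40 6.69 0.01 | 0.0220 -0.0216 -0.0071  1.40 6.69 0.01 | 0.0226 -0.0217 -0.0040  1.40 6.69 0.01
from [ 0.46 -0.02  0.28] rows 6 goal [ 0.4509 -0.2454  0.25  ]
0.0233 0.0002 0.0299  1.28 6.03 0.00 | 0.0201 0.0008 0.0322  1.28 6.03 0.00 | 0.0166 0.0016 0.0341  1.28 6.03 0.00 | 0.0129 0.0024 0.0356  1.28 6.03 0.00 | 0.0091 0.0032 0.0367  1.28 6.03 0.00
0.0052 0.0040 0.0373  1.28 6.03 0.00
```

carry_out(motion=[-0.003,-0.012,0,0,0,0,-1,-0.004,-0.02,0,0,0,0,-1,-0.004,-0.022,0,0,0,0,-1,-0.004,-0.022,0,0,0,0,-1,-0.004,-0.02,0,0,0,0,-1])

```text
t: 27.35
tool_pos: [0.637, 0.0974, 0.1475]
orientation: [-1.057, 1.307, -1.057]
force: [0.5, 0.3, -1.0]
opening: 0.046
```

carry_out(motion=[0.011,-0.019,-0.022,1.4,6.7,0,-1,0.014,-0.02,-0.02,1.4,6.7,0,-1,0.016,-0.02,-0.018,1.4,6.7,0,-1,0.018,-0.021,-0.016,1.4,6.7,0,-1,0.02,-0.021,-0.013,1.4,6.7,0,-1])

```text
t: 27.85
tool_pos: [0.5245, 0.0229, 0.2391]
orientation: [-0.654, 1.677, -1.507]
force: [0.5, -0.4, -1.3]
opening: 0.0458
```

Run:
```python
from h import *
mid=tool(-55,R.from_euler('z',-55,degrees=True).apply((0,np.sin(L),-np.cos(L))))
a=plan((.46,-.02,.28),mid,n=3)
a=plan((*cw(-.02,.027),.25),PLACEL,start=a,n=7)
print(robot.read_state()["opening"])
```

```text
from [0.5245 0.0229 0.2391] rows 3 goal [ 0.46 -0.02  0.28]
0.0208 -0.0183 -0.0092  1.34 6.36 0.05 | 0.0217 -0.0185 -0.0064  1.34 6.36 0.05 | 0.0222 -0.0186 -0.0035  1.34 6.36 0.05
from [ 0.46 -0.02  0.28] rows 7 goal [ 0.4509 -0.2454  0.25  ]
0.0200 0.0001 0.0256  1.10 5.17 0.00 | 0.0176 0.0006 0.0273  1.10 5.17 0.00 | 0.0151 0.0012 0.0288  1.10 5.17 0.00 | 0.0124 0.0017 0.0300  1.10 5.17 0.00 | 0.0097 0.0023 0.0309  1.10 5.17 0.00
0.0068 0.0029 0.0316  1.10 5.17 0.00 | 0.0040 0.0035 0.0321  1.10 5.17 0.00
0.04579920353313302
```

carry_out(motion=[0.021,-0.018,-0.009,1.3,6.4,0,-1,0.022,-0.018,-0.006,1.3,6.4,0,-1,0.022,-0.018,-0.003,1.3,6.4,0,-1,0.02,0,0.026,1.1,5.2,0,-1,0.018,0,0.027,1.1,5.2,0,-1])

```text
t: 28.35
tool_pos: [0.4526, -0.0868, 0.2827]
orientation: [-0.18, 1.943, -1.873]
force: [1.4, 0.1, -2.6]
opening: 0.0459
```

carry_out(motion=[0.015,0.001,0.029,1.1,5.2,0,-1,0.012,0.002,0.03,1.1,5.2,0,-1,0.01,0.002,0.031,1.1,5.2,0,-1,0.007,0.003,0.03,1.1,5.2,0,-1,0.004,0.003,0.02,1,4,0,-1])

```text
t: 28.85
tool_pos: [0.4389, -0.2407, 0.2693]
orientation: [0.308, 2.107, -2.144]
force: [-0.4, 0.7, -0.8]
opening: 0.0458
```

Run:
```python
from h import *
a=plan((*cw(-.0,.027),.16),PLACEL,n=5)
print(robot.read_state()["opening"])
```

```text
from [ 0.4389 -0.2407  0.2693] rows 5 goal [ 0.4709 -0.246   0.16  ]
-0.0013 0.0228 0.0004  -0.18 -0.27 -0.22 | -0.0014 0.0228 0.0005  -0.18 -0.27 -0.22 | -0.0015 0.0228 0.0006  -0.18 -0.27 -0.22 | -0.0016 0.0227 0.0007  -0.18 -0.27 -0.22 | -0.0017 0.0227 0.0008  -0.18 -0.27 -0.22
0.0458161171763377
```

carry_out(motion=[-0.001,0.016,0,-0.2,-0.3,-0.2,-1,-0.001,0.022,0,-0.2,-0.3,-0.2,-1,-0.002,0.023,0.001,-0.2,-0.3,-0.2,-1,-0.002,0.023,0.001,-0.2,-0.3,-0.2,-1,-0.002,0.02,0.001,-0.2,-0.3,-0.2,-1])

```text
t: 29.35
tool_pos: [0.4717, -0.2465, 0.1712]
orientation: [0.262, 2.113, -2.125]
force: [-0.1, 0.4, -0.7]
opening: 0.046
```

Run:
```python
from h import *
a=plan((*cw(.02,.027),.0535),PLACEL,n=8)
s=imaging.read_camera("side"); t=imaging.read_camera("top")
k=cv2.resize(s[90:270,280:480],None,fx=3,fy=3,interpolation=cv2.INTER_CUBIC); cv2.imwrite("pics/s16.png",k)
```

```text
from [ 0.4717 -0.2465  0.1712] rows 8 goal [ 0.4909 -0.2467  0.0535]
0.0008 0.0149 -0.0001  -0.01 0.05 -0.06 | 0.0008 0.0149 -0.0001  -0.01 0.05 -0.06 | 0.0008 0.0149 -0.0001  -0.01 0.05 -0.06 | 0.0008 0.0149 -0.0001  -0.01 0.05 -0.06 | 0.0008 0.0149 -0.0001  -0.01 0.05 -0.06
0.0008 0.0149 -0.0001  -0.01 0.05 -0.06 | 0.0007 0.0149 -0.0001  -0.01 0.05 -0.06 | 0.0007 0.0149 -0.0001  -0.01 0.05 -0.06
```

View pics/s16.png

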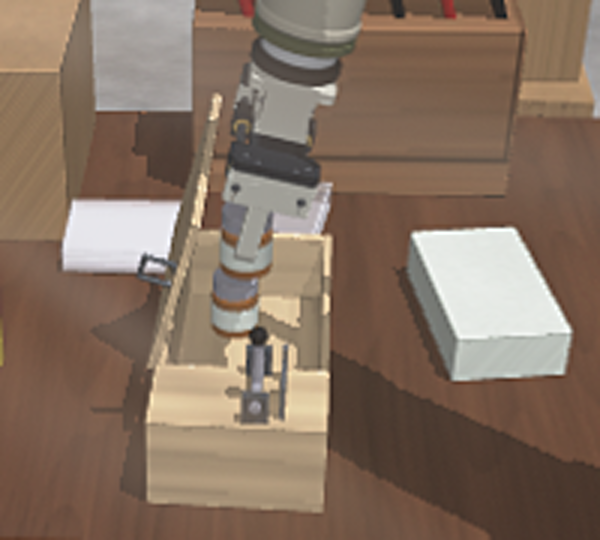

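carry_out(motion=[0.001,0.012,0,0,0,0,-1,0.001,0.015,0,0,0,0,-1,0.001,0.015,0,0,0,0,-1,0.001,0.015,0,0,0,0,-1,0.001,0.015,0,0,0,0,-1])

```text
t: 29.95
tool_pos: [0.4844, -0.2454, 0.1008]
orientation: [0.26, 2.106, -2.122]
force: [0.3, -0.3, -1.4]
opening: 0.0458
```

Run:
```python
from h import *
a=plan((*cw(.02,.027),.0535),PLACEL,n=4)
```

```text
from [ 0.4844 -0.2454  0.1008] rows 4 goal [ 0.4909 -0.2467  0.0535]
0.0010 0.0119 0.0002  -0.03 0.17 -0.18 | 0.0010 0.0119 0.0002  -0.03 0.17 -0.18 | 0.0010 0.0119 0.0002  -0.03 0.17 -0.18 | 0.0009 0.0119 0.0002  -0.03 0.17 -0.18
```

carry_out(motion=[0.001,0.011,0,0,0.2,-0.2,-1,0.001,0.011,0,0,0.2,-0.2,-1,0.001,0.01,0,0,0.2,-0.2,-1,0.001,0.008,0,0,0.2,-0.2,-1,0,0.003,0,0,0,0,-1])

```text
t: 30.45
tool_pos: [0.4905, -0.245, 0.0556]
orientation: [0.261, 2.122, -2.134]
force: [0.0, 0.4, -1.8]
opening: 0.0457
```

Run:
```python
from h import *
a=plan((*cw(.02,.027),.0535),PLACEL,n=1)
s=imaging.read_camera("side")
k=cv2.resize(s[90:270,280:480],None,fx=3,fy=3,interpolation=cv2.INTER_CUBIC); cv2.imwrite("pics/s17.png",k)
```

```text
from [ 0.4905 -0.245   0.0556] rows 1 goal [ 0.4909 -0.2467  0.0535]
-0.0000 0.0022 0.0016  -0.13 -0.09 0.08
```

View pics/s17.png

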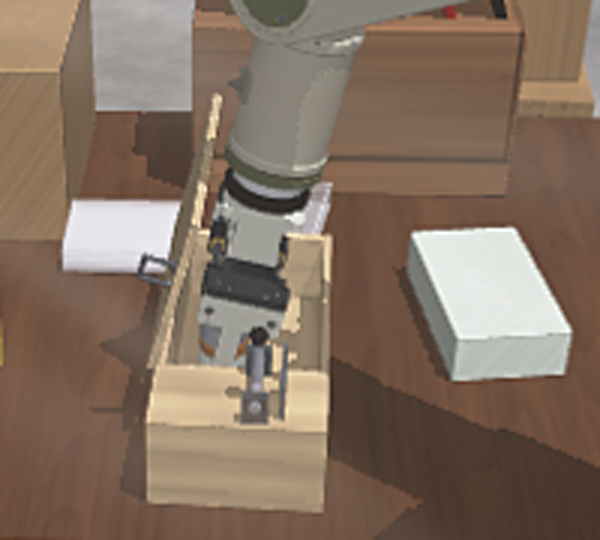

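carry_out(motion=[0,0.002,0,0,0,0,-1,0,0.002,0,0,0,0,-1,0,0,0,0,0,0,0.22,0,0,0,0,0,0,0.22,0,0,0,0,0,0,0.22])

```text
t: 31.0
tool_pos: [0.4928, -0.2462, 0.0533]
orientation: [0.264, 2.118, -2.134]
force: [-0.2, 0.5, 1.0]
opening: 0.0562
```

carry_out(motion=[0,0,0,0,0,0,0.22,0,-0.008,0,0,0,0,0.22,0,-0.02,0,0,0,0,0.22,0,-0.035,0,0,0,0,0.22,0,-0.045,0,0,0,0,0.22])

```text
t: 31.5
tool_pos: [0.4661, -0.2421, 0.1565]
orientation: [0.255, 2.131, -2.132]
force: [0.1, -0.3, 0.3]
opening: 0.0568
```

carry_out(motion=[0,-0.045,0,0,0,0,0.22,0,-0.045,0,0,0,0,0.22,0,-0.03,0,0,0,0,0.22,0,0,0,0,0,0,0.22,0,0,0,0,0,0,0.22])

```text
t: 32.0
tool_pos: [0.4413, -0.2427, 0.2905]
orientation: [0.266, 2.113, -2.136]
force: [0.0, 0.9, -1.3]
opening: 0.0567
```

Run:
```python
from h import *
s=imaging.read_camera("side"); t=imaging.read_camera("top")
k=cv2.resize(s[90:360,220:480],None,fx=2.2,fy=2.2,interpolation=cv2.INTER_CUBIC); cv2.imwrite("pics/s18.png",k)
print(axes())
a=plan((*J[1],.14),PICK,n=12)
```

```text
({'t': 32.1, 'q': array([-0.69379939, -0.3391973 ,  1.84665553,  0.12517971,  1.46260893,
        0.91058727]), 'dq': array([ 0.00175589,  0.02065823,  0.02400905, -0.00138179, -0.00156213,
        0.00117895]), 'joint_torque': array([-8.75530858e-02, -3.45786631e+01, -5.17057371e+01,  9.14304871e-01,
       -1.13640055e+00,  3.63934487e-03]), 'tool_pos': array([ 0.4412865 , -0.24257049,  0.28930684]), 'orientation': array([ 0.26489864,  2.11512258, -2.13570671]), 'force': array([-0.2573187 , -0.63083197,  0.05227374]), 'wrist_torque': array([ 0.05807584,  0.08746459, -0.01077201]), 'opening': 0.056622168868506406}, array([[-0.9769531 ,  0.21022043, -0.0370136 ],
       [ 0.03497598, -0.01340372, -0.99929826],
       [-0.21056903, -0.97756213,  0.00574214]]))
from [ 0.4413 -0.2426  0.2893] rows 12 goal [0.642 0.154 0.14 ]
-0.0126 0.0152 -0.0337  -0.84 -7.64 -0.76 | -0.0171 0.0155 -0.0315  -0.84 -7.64 -0.76 | -0.0214 0.0157 -0.0287  -0.84 -7.64 -0.76 | -0.0252 0.0158 -0.0254  -0.84 -7.64 -0.76 | -0.0285 0.0158 -0.0216  -0.84 -7.64 -0.76
-0.0313 0.0157 -0.0173  -0.84 -7.64 -0.76 | -0.0335 0.0154 -0.0128  -0.84 -7.64 -0.76 | -0.0351 0.0151 -0.0080  -0.84 -7.64 -0.76 | -0.0361 0.0147 -0.0030  -0.84 -7.64 -0.76 | -0.0363 0.0143 0.0021  -0.84 -7.64 -0.76
-0.0359 0.0137 0.0071  -0.84 -7.64 -0.76 | -0.0348 0.0131 0.0120  -0.84 -7.64 -0.76
```

View pics/s18.png

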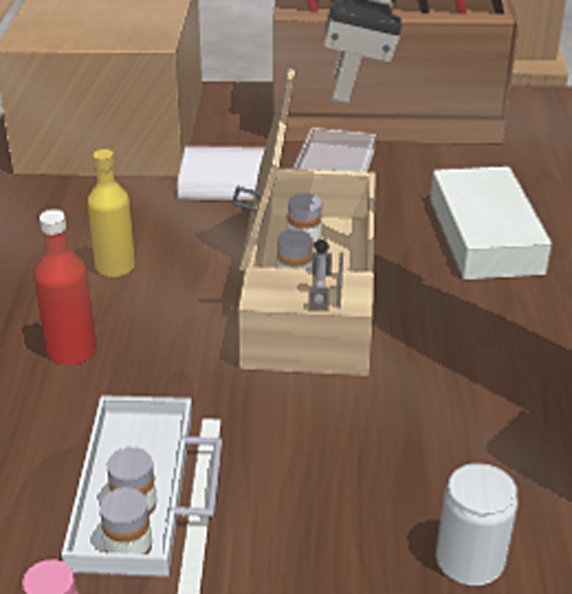

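carry_out(motion=[-0.01,0.003,-0.034,-0.8,-7.6,-0.8,0.4,-0.014,0.003,-0.032,-0.8,-7.6,-0.8,0.4,-0.019,0.005,-0.029,-0.8,-7.6,-0.8,0.4,-0.023,0.01,-0.026,-0.8,-7.6,-0.8,0.4,-0.027,0.015,-0.022,-0.8,-7.6,-0.8,0.4])

```text
t: 32.6
tool_pos: [0.5025, -0.0748, 0.2572]
orientation: [-0.492, 1.806, -1.81]
force: [-0.2, -0.3, 0.5]
opening: 0.0649
```

Run:
```python
from h import *
a=plan((*J[1],.14),PICK,n=8)
```

```text
from [ 0.5025 -0.0748  0.2572] rows 8 goal [0.642 0.154 0.14 ]
-0.0293 0.0175 -0.0130  -0.63 -6.62 -0.61 | -0.0308 0.0173 -0.0093  -0.63 -6.62 -0.61 | -0.0319 0.0171 -0.0055  -0.63 -6.62 -0.61 | -0.0324 0.0168 -0.0016  -0.63 -6.62 -0.61 | -0.0326 0.0164 0.0023  -0.63 -6.62 -0.61
-0.0323 0.0160 0.0063  -0.63 -6.62 -0.61 | -0.0315 0.0156 0.0101  -0.63 -6.62 -0.61 | -0.0303 0.0151 0.0139  -0.63 -6.62 -0.61
```

carry_out(motion=[-0.029,0.017,-0.013,-0.6,-6.6,-0.6,0.4,-0.031,0.017,-0.009,-0.6,-6.6,-0.6,0.4,-0.032,0.017,-0.005,-0.6,-6.6,-0.6,0.4,-0.032,0.017,-0.002,-0.6,-6.6,-0.6,0.4,-0.033,0.016,0.002,-0.6,-6.6,-0.6,0.4])

```text
t: 33.1
tool_pos: [0.5853, 0.0772, 0.1711]
orientation: [-1.005, 1.439, -1.429]
force: [-0.9, -0.7, 0.6]
opening: 0.065
```

Run:
```python
from h import *
a=plan((*J[1],.13),PICK,n=5)
s=imaging.read_camera("side"); t=imaging.read_camera("top")
k=cv2.resize(t[175:245,220:320],None,fx=8,fy=8,interpolation=cv2.INTER_CUBIC); cv2.imwrite("pics/t19.png",k)
k=cv2.resize(s[255:355,240:330],None,fx=6,fy=6,interpolation=cv2.INTER_CUBIC); cv2.imwrite("pics/s19.png",k)
```

```text
from [0.5853 0.0772 0.1711] rows 5 goal [0.642 0.154 0.13 ]
-0.0179 0.0088 0.0058  -0.22 -3.68 -0.31 | -0.0175 0.0087 0.0070  -0.22 -3.68 -0.31 | -0.0171 0.0086 0.0081  -0.22 -3.68 -0.31 | -0.0166 0.0085 0.0092  -0.22 -3.68 -0.31 | -0.0160 0.0083 0.0103  -0.22 -3.68 -0.31
```

View pics/s19.png

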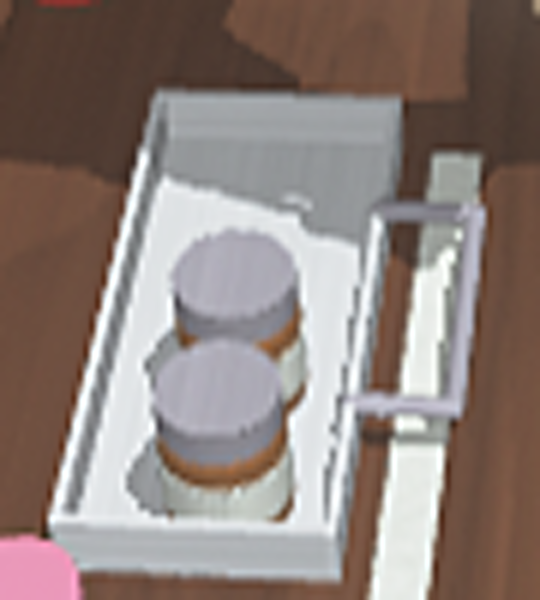

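Tray and remaining two jars sit exactly where they were (caps at crop 236,275 and 219,385).

carry_out(motion=[-0.018,0.009,0.006,-0.2,-3.7,-0.3,0.4,-0.017,0.009,0.007,-0.2,-3.7,-0.3,0.4,-0.017,0.009,0.008,-0.2,-3.7,-0.3,0.4,-0.016,0.008,0.009,-0.2,-3.7,-0.3,0.4,-0.01,0.005,0.006,-0.2,-2,-0.3,0.4])

```text
t: 33.7
tool_pos: [0.6309, 0.15, 0.1186]
orientation: [-1.216, 1.236, -1.215]
force: [0.6, -0.0, -0.1]
opening: 0.0652
```

Run:
```python
from h import *
a=plan((*J[1],.1),PICK,n=4)
```

```text
from [0.6309 0.15   0.1186] rows 4 goal [0.642 0.154 0.1  ]
-0.0011 0.0046 0.0028  0.27 -0.27 0.03 | -0.0010 0.0046 0.0028  0.27 -0.27 0.03 | -0.0010 0.0046 0.0028  0.27 -0.27 0.03 | -0.0010 0.0046 0.0028  0.27 -0.27 0.03
```

carry_out(motion=[-0.001,0.005,0.003,0.3,-0.3,0,0.4,-0.001,0.007,0.003,0.3,-0.3,0,0.4,-0.001,0.01,0.003,0.3,-0.3,0,0.4,-0.001,0.012,0.002,0.2,-0.2,0,0.4,0,0.012,0,0,0,0,0.4])

```text
t: 34.2
tool_pos: [0.6404, 0.1522, 0.0667]
orientation: [-1.211, 1.211, -1.212]
force: [0.1, -0.8, -0.1]
opening: 0.0649
```

Run:
```python
from h import *
a=plan((*J[1],.05),PICK,n=4)
```

```text
from [0.6404 0.1522 0.0667] rows 4 goal [0.642 0.154 0.05 ]
-0.0005 0.0042 0.0004  0.02 -0.03 0.04 | -0.0005 0.0042 0.0004  0.02 -0.03 0.04 | -0.0004 0.0042 0.0004  0.02 -0.03 0.04 | -0.0004 0.0042 0.0004  0.02 -0.03 0.04
```

carry_out(motion=[0,0.004,0,0,0,0,0.4,0,0.004,0,0,0,0,0.4,0,0.004,0,0,0,0,0.4,0,0.001,0,0,0,0,-1,0,0,0,0,0,0,-1])

```text
t: 34.7
tool_pos: [0.6386, 0.151, 0.05]
orientation: [-1.214, 1.214, -1.212]
force: [1.1, -0.1, -0.2]
opening: 0.0536
```

carry_out(motion=[0,0,0,0,0,0,-1,0,0,0,0,0,0,-1,0,0,0,0,0,0,-1,0,0,0,0,0,0,-1,0,0,0,0,0,0,-1])

```text
t: 35.2
tool_pos: [0.6392, 0.1512, 0.051]
orientation: [-1.213, 1.213, -1.213]
force: [0.2, -0.5, -1.8]
opening: 0.0461
```

carry_out(motion=[0,-0.012,0,0,0,0,-1,0,-0.02,0,0,0,0,-1,0,-0.022,0,0,0,0,-1,0,-0.022,0,0,0,0,-1,0,-0.02,0,0,0,0,-1])

```text
t: 35.7
tool_pos: [0.6367, 0.1511, 0.1487]
orientation: [-1.219, 1.218, -1.21]
force: [0.5, 0.6, -0.8]
opening: 0.0459
```

Run:
```python
from h import *
a=plan((.46,-.02,.28),tool(-65),n=9)
a=plan((*cw(-.036,-.062),.23),PLACE,start=a,n=8)
```

```text
from [0.6367 0.1511 0.1487] rows 9 goal [ 0.46 -0.02  0.28]
0.0192 -0.0143 -0.0197  0.05 7.20 0.07 | 0.0215 -0.0143 -0.0172  0.05 7.20 0.07 | 0.0234 -0.0144 -0.0143  0.05 7.20 0.07 | 0.0250 -0.0144 -0.0113  0.05 7.20 0.07 | 0.0262 -0.0144 -0.0080  0.05 7.20 0.07
0.0270 -0.0145 -0.0047  0.05 7.20 0.07 | 0.0274 -0.0145 -0.0012  0.05 7.20 0.07 | 0.0273 -0.0145 0.0022  0.05 7.20 0.07 | 0.0268 -0.0146 0.0056  0.05 7.20 0.07
from [ 0.46 -0.02  0.28] rows 8 goal [ 0.432  -0.3338  0.23  ]
0.0198 0.0063 0.0341  0.00 3.38 0.00 | 0.0177 0.0063 0.0352  0.00 3.38 0.00 | 0.0156 0.0063 0.0362  0.00 3.38 0.00 | 0.0135 0.0063 0.0370  0.00 3.38 0.00 | 0.0113 0.0063 0.0377  0.00 3.38 0.00
0.0090 0.0063 0.0383  0.00 3.38 0.00 | 0.0067 0.0063 0.0388  0.00 3.38 0.00 | 0.0044 0.0063 0.0391  0.00 3.38 0.00
```

carry_out(motion=[0.019,-0.014,-0.02,0,7.2,0,-1,0.021,-0.014,-0.017,0,7.2,0,-1,0.023,-0.014,-0.014,0,7.2,0,-1,0.025,-0.014,-0.011,0,7.2,0,-1,0.026,-0.014,-0.008,0,7.2,0,-1])

```text
t: 36.2
tool_pos: [0.5383, 0.0574, 0.2295]
orientation: [-0.832, 1.669, -1.672]
force: [0.4, -0.2, -0.7]
opening: 0.0457
```

carry_out(motion=[0.027,-0.014,-0.005,0,7.2,0,-1,0.027,-0.014,-0.001,0,7.2,0,-1,0.027,-0.014,0.002,0,7.2,0,-1,0.027,-0.014,0.006,0,7.2,0,-1,0.02,0.002,0.034,0,3.4,0,-1])

```text
t: 36.7
tool_pos: [0.4487, -0.0574, 0.2949]
orientation: [-0.336, 2.031, -2.042]
force: [1.8, -0.7, -2.5]
opening: 0.0456
```

Run:
```python
from h import *
a=plan((*cw(-.036,-.062),.22),PLACE,n=8)
print(robot.read_state()["opening"])
```

```text
from [ 0.4487 -0.0574  0.2949] rows 8 goal [ 0.432  -0.3338  0.22  ]
0.0134 0.0095 0.0319  -0.04 2.65 -0.06 | 0.0119 0.0095 0.0325  -0.04 2.65 -0.06 | 0.0104 0.0095 0.0330  -0.04 2.65 -0.06 | 0.0088 0.0095 0.0334  -0.04 2.65 -0.06 | 0.0073 0.0094 0.0338  -0.04 2.65 -0.06
0.0057 0.0094 0.0341  -0.04 2.65 -0.06 | 0.0041 0.0094 0.0344  -0.04 2.65 -0.06 | 0.0025 0.0094 0.0345  -0.04 2.65 -0.06
0.04562844103338333
```

carry_out(motion=[0.013,0.004,0.032,0,2.6,0,-1,0.012,0.006,0.033,0,2.6,0,-1,0.01,0.008,0.033,0,2.6,0,-1,0.009,0.008,0.033,0,2.6,0,-1,0.007,0.009,0.033,0,2.6,0,-1])

```text
t: 37.2
tool_pos: [0.4378, -0.2364, 0.2696]
orientation: [-0.083, 2.148, -2.173]
force: [0.1, -0.4, -1.6]
opening: 0.0459
```

Run:
```python
from h import *
a=plan((*cw(-.036,-.062),.15),PLACE,n=5)
print(robot.read_state()["opening"])
```

```text
from [ 0.4378 -0.2364  0.2696] rows 5 goal [ 0.432  -0.3338  0.15  ]
0.0036 0.0241 0.0190  -0.13 1.53 -0.25 | 0.0030 0.0241 0.0191  -0.13 1.53 -0.25 | 0.0024 0.0240 0.0192  -0.13 1.53 -0.25 | 0.0017 0.0240 0.0193  -0.13 1.53 -0.25 | 0.0011 0.0240 0.0194  -0.13 1.53 -0.25
0.04592592776880129
```

carry_out(motion=[0.004,0.015,0.02,-0.1,1.5,-0.2,-1,0.003,0.022,0.02,-0.1,1.5,-0.2,-1,0.002,0.024,0.019,-0.1,1.5,-0.2,-1,0.002,0.024,0.018,-0.1,1.5,-0.2,-1,0.001,0.02,0.01,-0.1,1.5,-0.2,-1])

```text
t: 37.7
tool_pos: [0.432, -0.3338, 0.1707]
orientation: [-0.062, -2.195, 2.218]
force: [-0.3, -0.4, -1.3]
opening: 0.0461
```

Run:
```python
from h import *
a=plan((*cw(-.036,-.062),.056),PLACE,n=7)
s=imaging.read_camera("side"); t=imaging.read_camera("top")
k=cv2.resize(s[90:270,280:480],None,fx=3,fy=3,interpolation=cv2.INTER_CUBIC); cv2.imwrite("pics/s20.png",k)
```

```text
from [ 0.432  -0.3338  0.1707] rows 7 goal [ 0.432  -0.3338  0.056 ]
0.0002 0.0164 -0.0002  -0.08 -0.07 -0.11 | 0.0002 0.0164 -0.0002  -0.08 -0.07 -0.11 | 0.0002 0.0164 -0.0001  -0.08 -0.07 -0.11 | 0.0001 0.0164 -0.0001  -0.08 -0.07 -0.11 | 0.0001 0.0164 -0.0001  -0.08 -0.07 -0.11
0.0001 0.0164 -0.0001  -0.08 -0.07 -0.11 | 0.0000 0.0164 -0.0000  -0.08 -0.07 -0.11
```

View pics/s20.png

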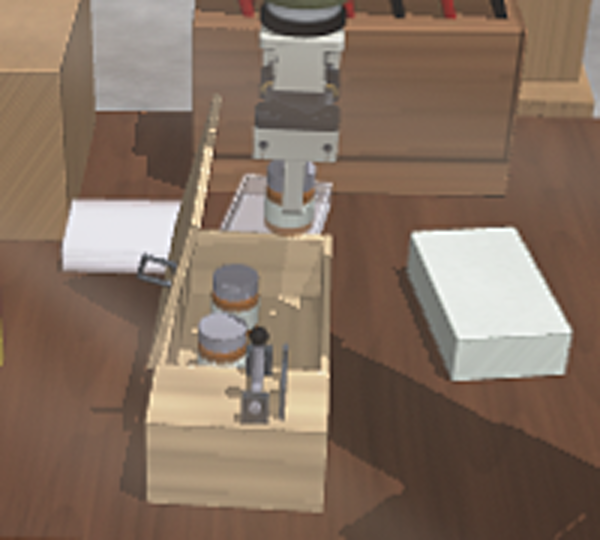

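carry_out(motion=[0,0.013,0,0,0,-0.1,-1,0,0.017,0,0,0,-0.1,-1,0,0.017,0,0,0,-0.1,-1,0,0.017,0,0,0,-0.1,-1,0,0.015,0,0,0,-0.1,-1])

```text
t: 38.3
tool_pos: [0.4351, -0.3333, 0.0918]
orientation: [-0.052, -2.191, 2.221]
force: [-0.1, -0.4, -1.8]
opening: 0.0457
```

Run:
```python
from h import *
a=plan((*cw(-.036,-.062),.056),PLACE,n=3)
```

```text
from [ 0.4351 -0.3333  0.0918] rows 3 goal [ 0.432  -0.3338  0.056 ]
0.0011 0.0119 0.0000  -0.25 -0.07 -0.18 | 0.0011 0.0119 0.0001  -0.25 -0.07 -0.18 | 0.0011 0.0119 0.0001  -0.25 -0.07 -0.18
```

carry_out(motion=[0.001,0.01,0,-0.2,0,-0.2,-1,0.001,0.01,0,-0.2,0,-0.2,-1,0.001,0.008,0,-0.2,0,-0.2,-1,0,0.004,0,0,0,0,-1,0,0.002,0,0,0,0,-1])

```text
t: 38.8
tool_pos: [0.432, -0.3322, 0.054]
orientation: [-0.036, -2.2, 2.203]
force: [-3.1, 0.1, 10.0]
opening: 0.0453
```

Run:
```python
from h import *
a=plan((*cw(-.036,-.062),.056),PLACE,n=1); print(robot.read_state()["force"])
```

```text
from [ 0.432  -0.3322  0.054 ] rows 1 goal [ 0.432  -0.3338  0.056 ]
-0.0000 -0.0020 0.0016  -0.06 -0.07 0.19
[-3.07616245  0.05870322  9.96663844]
```

On the floor (10 N). Release and rise.

carry_out(motion=[0,-0.001,0,0,0,0,0.22,0,0,0,0,0,0,0.22,0,0,0,0,0,0,0.22,0,0,0,0,0,0,0.22,0,-0.008,0,0,0,0,0.22])

```text
t: 39.3
tool_pos: [0.4328, -0.333, 0.0646]
orientation: [-0.039, -2.2, 2.205]
force: [-0.4, -0.3, -0.4]
opening: 0.0566
```

carry_out(motion=[0,-0.02,0,0,0,0,0.22,0,-0.035,0,0,0,0,0.22,0,-0.045,0,0,0,0,0.22,0,-0.045,0,0,0,0,0.22,0,-0.045,0,0,0,0,0.22])

```text
t: 39.8
tool_pos: [0.4297, -0.3293, 0.2562]
orientation: [-0.028, -2.204, 2.191]
force: [1.2, -1.6, 0.1]
opening: 0.0568
```

Run:
```python
from h import *
s=imaging.read_camera("side")
k=cv2.resize(s[90:360,220:480],None,fx=2.2,fy=2.2,interpolation=cv2.INTER_CUBIC); cv2.imwrite("pics/s21.png",k)
a=plan((.47,-.05,.27),tool(-50),n=8)
a=plan((*J[0],.14),PICK,n=8,start=a)
```

```text
from [ 0.4323 -0.3317  0.2661] rows 8 goal [ 0.47 -0.05  0.27]
-0.0034 -0.0006 -0.0354  -0.01 -5.26 0.02 | -0.0066 -0.0006 -0.0349  -0.01 -5.26 0.02 | -0.0098 -0.0005 -0.0341  -0.01 -5.26 0.02 | -0.0129 -0.0005 -0.0331  -0.01 -5.26 0.02 | -0.0159 -0.0005 -0.0318  -0.01 -5.26 0.02
-0.0187 -0.0005 -0.0302  -0.01 -5.26 0.02 | -0.0214 -0.0005 -0.0283  -0.01 -5.26 0.02 | -0.0239 -0.0005 -0.0263  -0.01 -5.26 0.02
from [ 0.47 -0.05  0.27] rows 8 goal [0.641 0.207 0.14 ]
-0.0370 0.0163 -0.0109  0.00 -6.25 0.00 | -0.0380 0.0163 -0.0068  0.00 -6.25 0.00 | -0.0385 0.0163 -0.0026  0.00 -6.25 0.00 | -0.0386 0.0163 0.0016  0.00 -6.25 0.00 | -0.0381 0.0163 0.0058  0.00 -6.25 0.00
-0.0373 0.0163 0.0099  0.00 -6.25 0.00 | -0.0360 0.0163 0.0139  0.00 -6.25 0.00 | -0.0343 0.0163 0.0178  0.00 -6.25 0.00
```

View pics/s21.png

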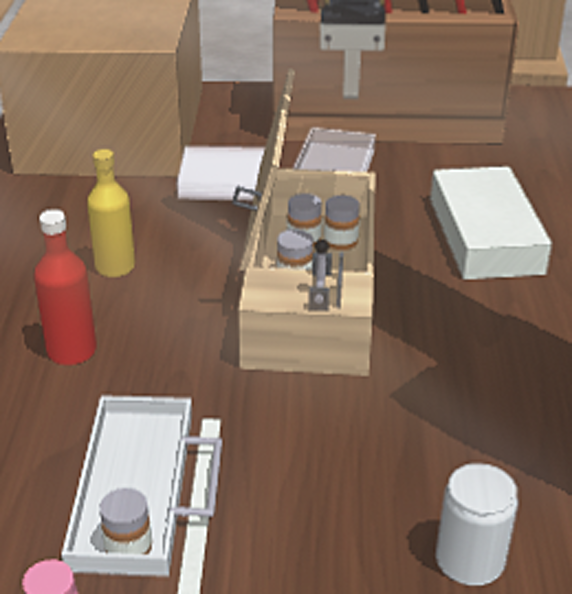

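Three jars upright in the chest; one is left at (124,510). Same path for the last.

carry_out(motion=[-0.003,-0.001,-0.035,0,-5.3,0,0.4,-0.007,-0.001,-0.035,0,-5.3,0,0.4,-0.01,-0.001,-0.034,0,-5.3,0,0.4,-0.013,0,-0.033,0,-5.3,0,0.4,-0.016,0,-0.032,0,-5.3,0,0.4])

```text
t: 40.35
tool_pos: [0.4574, -0.156, 0.2776]
orientation: [-0.428, 1.963, -1.992]
force: [1.0, 0.2, 0.8]
opening: 0.0649
```

carry_out(motion=[-0.019,0,-0.03,0,-5.3,0,0.4,-0.021,0,-0.028,0,-5.3,0,0.4,-0.024,0,-0.026,0,-5.3,0,0.4,-0.037,0.016,-0.011,0,-6.2,0,0.4,-0.038,0.016,-0.007,0,-6.2,0,0.4])

```text
t: 40.85
tool_pos: [0.513, 0.0216, 0.2506]
orientation: [-0.832, 1.625, -1.668]
force: [-0.5, -0.6, 0.1]
opening: 0.0652
```

Run:
```python
from h import *
a=plan((*J[0],.14),PICK,n=8)
```

```text
from [0.513  0.0216 0.2506] rows 8 goal [0.641 0.207 0.14 ]
-0.0281 0.0139 -0.0009  -0.19 -4.46 0.05 | -0.0281 0.0139 0.0014  -0.19 -4.46 0.05 | -0.0279 0.0139 0.0036  -0.19 -4.46 0.05 | -0.0275 0.0139 0.0058  -0.19 -4.46 0.05 | -0.0270 0.0139 0.0079  -0.19 -4.46 0.05
-0.0263 0.0139 0.0101  -0.19 -4.46 0.05 | -0.0254 0.0139 0.0121  -0.19 -4.46 0.05 | -0.0244 0.0139 0.0141  -0.19 -4.46 0.05
```

carry_out(motion=[-0.028,0.014,-0.001,-0.2,-4.5,0,0.4,-0.028,0.014,0.001,-0.2,-4.5,0,0.4,-0.028,0.014,0.004,-0.2,-4.5,0,0.4,-0.027,0.014,0.006,-0.2,-4.5,0,0.4,-0.027,0.014,0.008,-0.2,-4.5,0,0.4])

```text
t: 41.35
tool_pos: [0.5953, 0.1455, 0.1816]
orientation: [-1.096, 1.348, -1.371]
force: [0.0, 0.2, 0.2]
opening: 0.0651
```

Run:
```python
from h import *
a=plan((*J[0],.12),PICK,n=5)
s=imaging.read_camera("side"); t=imaging.read_camera("top")
k=cv2.resize(s[255:355,240:330],None,fx=6,fy=6,interpolation=cv2.INTER_CUBIC); cv2.imwrite("pics/s22.png",k)
```

```text
from [0.5953 0.1455 0.1816] rows 5 goal [0.641 0.207 0.12 ]
-0.0140 0.0124 0.0062  -0.16 -2.39 0.05 | -0.0137 0.0124 0.0068  -0.16 -2.39 0.05 | -0.0134 0.0124 0.0074  -0.16 -2.39 0.05 | -0.0130 0.0123 0.0080  -0.16 -2.39 0.05 | -0.0127 0.0123 0.0086  -0.16 -2.39 0.05
```

View pics/s22.png

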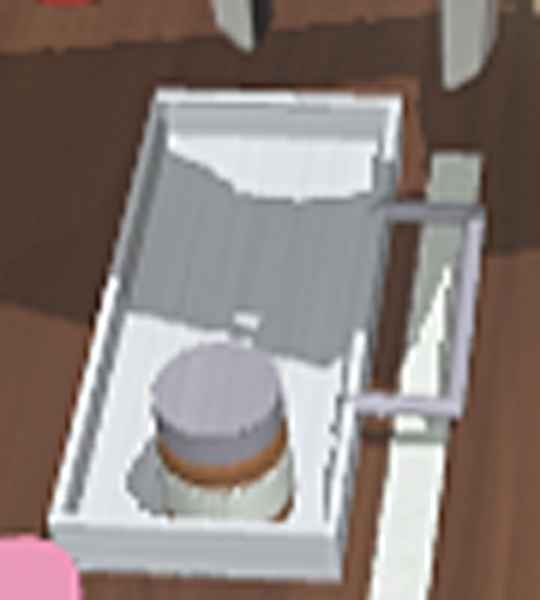

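carry_out(motion=[-0.014,0.012,0.006,-0.2,-2.4,0,0.4,-0.014,0.012,0.007,-0.2,-2.4,0,0.4,-0.013,0.012,0.007,-0.2,-2.4,0,0.4,-0.013,0.01,0.008,-0.2,-2.4,0,0.4,-0.01,0.005,0.007,-0.2,-2,0,0.4])

```text
t: 41.95
tool_pos: [0.6393, 0.2049, 0.1313]
orientation: [-1.214, 1.213, -1.214]
force: [0.3, 0.2, -0.3]
opening: 0.0653
```

Run:
```python
from h import *
a=plan((*J[0],.1),PICK,n=4)
```

```text
from [0.6393 0.2049 0.1313] rows 4 goal [0.641 0.207 0.1  ]
-0.0006 0.0078 0.0004  0.06 -0.06 0.07 | -0.0006 0.0078 0.0004  0.06 -0.06 0.07 | -0.0006 0.0078 0.0004  0.06 -0.06 0.07 | -0.0005 0.0078 0.0004  0.06 -0.06 0.07
```

carry_out(motion=[-0.001,0.012,0,0,0,0,0.4,0,0.015,0,0,0,0,0.4,0,0.015,0,0,0,0,0.4,0,0.014,0,0,0,0,0.4,0,0.01,0,0,0,0,0.4])

```text
t: 42.45
tool_pos: [0.6395, 0.2035, 0.0631]
orientation: [-1.209, 1.215, -1.22]
force: [-0.6, 0.0, -1.3]
opening: 0.0651
```

Run:
```python
from h import *
a=plan((*J[0],.05),PICK,n=3)
```

```text
from [0.6395 0.2035 0.0631] rows 3 goal [0.641 0.207 0.05 ]
-0.0012 0.0044 0.0005  0.02 -0.19 0.10 | -0.0012 0.0044 0.0005  0.02 -0.19 0.10 | -0.0012 0.0044 0.0005  0.02 -0.19 0.10
```

carry_out(motion=[-0.001,0.004,0,0,0,0,0.4,-0.001,0.004,0,0,0,0,0.4,-0.001,0.003,0,0,0,0,0.4,0,0.001,0,0,0,0,-1,0,0,0,0,0,0,-1])

```text
t: 42.95
tool_pos: [0.6382, 0.2059, 0.0481]
orientation: [-1.211, 1.217, -1.22]
force: [-0.2, -0.6, -0.2]
opening: 0.0536
```

carry_out(motion=[0,0,0,0,0,0,-1,0,0,0,0,0,0,-1,0,0,0,0,0,0,-1,0,0,0,0,0,0,-1,0,0,0,0,0,0,-1])

```text
t: 43.45
tool_pos: [0.6389, 0.2061, 0.0493]
orientation: [-1.21, 1.216, -1.22]
force: [0.2, -0.0, -0.9]
opening: 0.0457
```

carry_out(motion=[0,-0.012,0,0,0,0,-1,0,-0.02,0,0,0,0,-1,0,-0.022,0,0,0,0,-1,0,-0.022,0,0,0,0,-1,0,-0.02,0,0,0,0,-1])

```text
t: 43.95
tool_pos: [0.6364, 0.206, 0.1468]
orientation: [-1.217, 1.221, -1.218]
force: [-0.3, 0.6, -0.6]
opening: 0.0455
```

Run:
```python
from h import *
a=plan((.46,-.02,.28),tool(-70),n=10)
a=plan((*cw(-.036,.027),.23),PLACE,start=a,n=8)
```

```text
from [0.6364 0.206  0.1468] rows 10 goal [ 0.46 -0.02  0.28]
0.0229 -0.0130 -0.0175  0.02 6.94 0.07 | 0.0248 -0.0130 -0.0146  0.02 6.94 0.07 | 0.0264 -0.0131 -0.0115  0.02 6.94 0.07 | 0.0276 -0.0131 -0.0082  0.02 6.94 0.07 | 0.0283 -0.0131 -0.0048  0.02 6.94 0.07
0.0287 -0.0132 -0.0014  0.02 6.94 0.07 | 0.0286 -0.0132 0.0021  0.02 6.94 0.07 | 0.0282 -0.0132 0.0056  0.02 6.94 0.07 | 0.0273 -0.0133 0.0089  0.02 6.94 0.07 | 0.0260 -0.0133 0.0121  0.02 6.94 0.07
from [ 0.46 -0.02  0.28] rows 8 goal [ 0.4349 -0.2448  0.23  ]
0.0126 0.0063 0.0253  0.00 2.75 0.00 | 0.0113 0.0063 0.0259  0.00 2.75 0.00 | 0.0101 0.0063 0.0264  0.00 2.75 0.00 | 0.0088 0.0063 0.0269  0.00 2.75 0.00 | 0.0075 0.0063 0.0273  0.00 2.75 0.00
0.0062 0.0063 0.0276  0.00 2.75 0.00 | 0.0048 0.0063 0.0279  0.00 2.75 0.00 | 0.0035 0.0063 0.0281  0.00 2.75 0.00
```

carry_out(motion=[0.023,-0.013,-0.017,0,6.9,0,-1,0.025,-0.013,-0.015,0,6.9,0,-1,0.026,-0.013,-0.011,0,6.9,0,-1,0.028,-0.013,-0.008,0,6.9,0,-1,0.028,-0.013,-0.005,0,6.9,0,-1])

```text
t: 44.45
tool_pos: [0.5483, 0.093, 0.2229]
orientation: [-0.846, 1.653, -1.661]
force: [0.3, -1.1, -0.9]
opening: 0.0459
```

carry_out(motion=[0.029,-0.013,-0.001,0,6.9,0,-1,0.029,-0.013,0.002,0,6.9,0,-1,0.028,-0.013,0.006,0,6.9,0,-1,0.027,-0.013,0.009,0,6.9,0,-1,0.026,-0.013,0.012,0,6.9,0,-1])

```text
t: 44.95
tool_pos: [0.4534, -0.0223, 0.2967]
orientation: [-0.319, 2.043, -2.057]
force: [-0.3, -0.8, -1.7]
opening: 0.0458
```

Run:
```python
from h import *
a=plan((*cw(-.036,.027),.22),PLACE,n=8)
print(robot.read_state()["opening"])
```

```text
from [ 0.4534 -0.0223  0.2967] rows 8 goal [ 0.4349 -0.2448  0.22  ]
0.0108 0.0097 0.0257  -0.05 2.50 -0.04 | 0.0097 0.0097 0.0261  -0.05 2.50 -0.04 | 0.0085 0.0097 0.0265  -0.05 2.50 -0.04 | 0.0074 0.0097 0.0269  -0.05 2.50 -0.04 | 0.0062 0.0097 0.0272  -0.05 2.50 -0.04
0.0050 0.0097 0.0274  -0.05 2.50 -0.04 | 0.0038 0.0096 0.0276  -0.05 2.50 -0.04 | 0.0026 0.0096 0.0278  -0.05 2.50 -0.04
0.04578051086762322
```

carry_out(motion=[0.011,0.004,0.03,0,2.5,0,-1,0.01,0.004,0.03,0,2.5,0,-1,0.009,0.004,0.03,0,2.5,0,-1,0.008,0.005,0.03,0,2.5,0,-1,0.006,0.006,0.03,0,2.5,0,-1])

```text
t: 45.45
tool_pos: [0.4428, -0.1839, 0.2857]
orientation: [-0.068, 2.154, -2.18]
force: [-0.0, 1.0, -2.0]
opening: 0.0457
```

Run:
```python
from h import *
a=plan((*cw(-.036,.027),.15),PLACE,n=5)
print(robot.read_state()["opening"])
```

```text
from [ 0.4428 -0.1839  0.2857] rows 5 goal [ 0.4349 -0.2448  0.15  ]
0.0032 0.0272 0.0116  -0.13 1.38 -0.26 | 0.0028 0.0272 0.0118  -0.13 1.38 -0.26 | 0.0024 0.0272 0.0119  -0.13 1.38 -0.26 | 0.0020 0.0272 0.0120  -0.13 1.38 -0.26 | 0.0016 0.0272 0.0121  -0.13 1.38 -0.26
0.045682565777216175
```

carry_out(motion=[0.003,0.015,0.02,-0.1,1.4,-0.3,-1,0.003,0.018,0.02,-0.1,1.4,-0.3,-1,0.002,0.022,0.014,-0.1,1.4,-0.3,-1,0.001,0.025,0.004,-0.1,1.4,-0.3,-1,0.001,0.025,0.001,-0.1,1.4,-0.3,-1])

```text
t: 45.95
tool_pos: [0.4385, -0.2531, 0.188]
orientation: [-0.063, -2.188, 2.213]
force: [0.1, -0.0, -1.6]
opening: 0.0458
```

Run:
```python
from h import *
a=plan((*cw(-.036,.027),.056),PLACE,n=8)
s=imaging.read_camera("side"); t=imaging.read_camera("top")
k=cv2.resize(s[90:270,280:480],None,fx=3,fy=3,interpolation=cv2.INTER_CUBIC); cv2.imwrite("pics/s23.png",k)
```

```text
from [ 0.4385 -0.2531  0.188 ] rows 8 goal [ 0.4349 -0.2448  0.056 ]
0.0006 0.0165 -0.0012  -0.08 -0.10 -0.06 | 0.0006 0.0165 -0.0012  -0.08 -0.10 -0.06 | 0.0006 0.0165 -0.0012  -0.08 -0.10 -0.06 | 0.0006 0.0165 -0.0011  -0.08 -0.10 -0.06 | 0.0006 0.0165 -0.0011  -0.08 -0.10 -0.06
0.0005 0.0165 -0.0011  -0.08 -0.10 -0.06 | 0.0005 0.0165 -0.0011  -0.08 -0.10 -0.06 | 0.0005 0.0165 -0.0010  -0.08 -0.10 -0.06
```

View pics/s23.png

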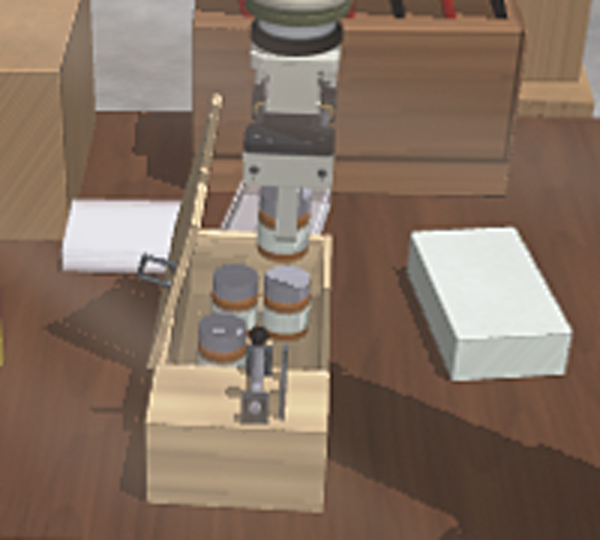

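carry_out(motion=[0.001,0.012,-0.002,0,-0.1,0,-1,0.001,0.016,-0.002,0,-0.1,0,-1,0.001,0.017,-0.001,0,-0.1,0,-1,0.001,0.017,-0.001,0,-0.1,0,-1,0.001,0.016,-0.001,0,-0.1,0,-1])

```text
t: 46.55
tool_pos: [0.4361, -0.2455, 0.1104]
orientation: [-0.052, -2.195, 2.227]
force: [-0.2, -0.2, -1.0]
opening: 0.0458
```

Run:
```python
from h import *
a=plan((*cw(-.036,.027),.056),PLACE,n=5)
```

```text
from [ 0.4361 -0.2455  0.1104] rows 5 goal [ 0.4349 -0.2448  0.056 ]
0.0004 0.0109 -0.0003  -0.16 0.01 -0.15 | 0.0004 0.0109 -0.0003  -0.16 0.01 -0.15 | 0.0003 0.0109 -0.0002  -0.16 0.01 -0.15 | 0.0003 0.0109 -0.0002  -0.16 0.01 -0.15 | 0.0003 0.0109 -0.0002  -0.16 0.01 -0.15
```

carry_out(motion=[0,0.011,0,-0.2,0,-0.2,-1,0,0.011,0,-0.2,0,-0.2,-1,0,0.011,0,-0.2,0,-0.2,-1,0,0.009,0,-0.1,0,-0.1,-1,0,0.006,0,0,0,0,-1])

```text
t: 47.05
tool_pos: [0.4371, -0.2452, 0.0592]
orientation: [-0.036, -2.204, 2.208]
force: [-0.3, 0.5, -1.7]
opening: 0.0456
```

Run:
```python
from h import *
a=plan((*cw(-.036,.027),.055),PLACE,n=1)
```

```text
from [ 0.4371 -0.2452  0.0592] rows 1 goal [ 0.4349 -0.2448  0.055 ]
0.0023 0.0042 -0.0003  -0.10 0.21 -0.08
```

carry_out(motion=[0.001,0.003,0,0,0,0,-1,0.001,0.003,0,0,0,0,-1,0,0.002,0,0,0,0,-1,0,0,0,0,0,0,-1,0,0,0,0,0,0,-1])

```text
t: 47.55
tool_pos: [0.4364, -0.2463, 0.0533]
orientation: [-0.039, -2.204, 2.211]
force: [-0.4, 0.3, -1.3]
opening: 0.0458
```

carry_out(motion=[0,0.001,0,0,0,0,-1,0,0,0,0,0,0,0.22,0,0,0,0,0,0,0.22,0,0,0,0,0,0,0.22,0,0,0,0,0,0,0.22])

```text
t: 48.05
tool_pos: [0.4369, -0.2467, 0.0527]
orientation: [-0.04, -2.203, 2.213]
force: [-0.4, 0.0, 0.3]
opening: 0.0565
```

carry_out(motion=[0,-0.012,0,0,0,0,0.22,0,-0.03,0,0,0,0,0.22,0,-0.045,0,0,0,0,0.22,0,-0.045,0,0,0,0,0.22,0,-0.045,0,0,0,0,0.22])

```text
t: 48.55
tool_pos: [0.4314, -0.2428, 0.2301]
orientation: [-0.026, -2.207, 2.197]
force: [0.6, -0.5, 0.3]
opening: 0.0567
```

carry_out(motion=[0,-0.045,0,0,0,0,-1,0,-0.035,0,0,0,0,-1,0,-0.02,0,0,0,0,-1,0,0,0,0,0,0,-1,0,0,0,0,0,0,-1])

```text
t: 49.05
tool_pos: [0.4333, -0.2439, 0.3477]
orientation: [-0.043, -2.203, 2.216]
force: [-0.6, 0.6, -1.3]
opening: 0.0213
```

Run:
```python
from h import *
s=imaging.read_camera("side"); t=imaging.read_camera("top")
cv2.imwrite("pics/s24.png",s); 
k=cv2.resize(s[100:270,290:420],None,fx=3.5,fy=3.5,interpolation=cv2.INTER_CUBIC); cv2.imwrite("pics/s25.png",k)
k=cv2.resize(t[200:320,330:510],None,fx=4,fy=4,interpolation=cv2.INTER_CUBIC); cv2.imwrite("pics/t25.png",k)
print(axes())
```

```text
({'t': 49.15, 'q': array([-6.15334142e-01, -1.76384037e-01,  1.59395895e+00, -6.66898158e-04,
        1.71643469e+00,  9.86675741e-01]), 'dq': array([-0.0010779 ,  0.01302477,  0.02102748, -0.00173519, -0.0005212 ,
        0.00039652]), 'joint_torque': array([ 1.18303360e-02, -4.15910268e+01, -5.07894874e+01,  5.05955983e-02,
       -5.60247595e-02,  5.71833843e-04]), 'tool_pos': array([ 0.43302909, -0.24369243,  0.34660968]), 'orientation': array([-0.04108274, -2.20320382,  2.21386   ]), 'force': array([0.15365936, 0.63684645, 0.3988654 ]), 'wrist_torque': array([-0.01299298,  0.05805971, -0.0317991 ]), 'opening': 0.013355034139270505}, array([[-0.99949247,  0.00581121, -0.03132147],
       [ 0.03129307, -0.00491593, -0.99949816],
       [-0.00596227, -0.99997103,  0.00473158]]))
```

View pics/s25.png

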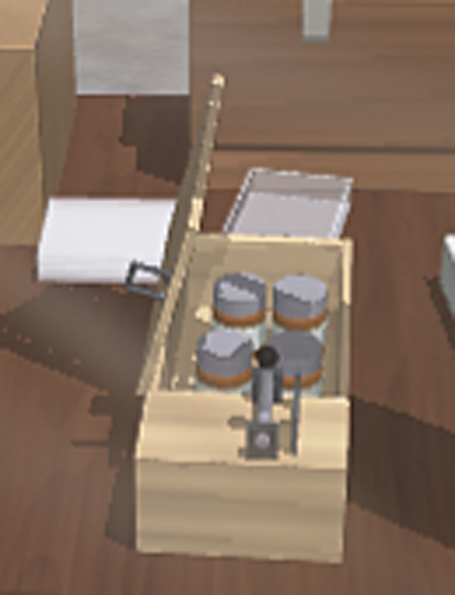

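View pics/t25.png

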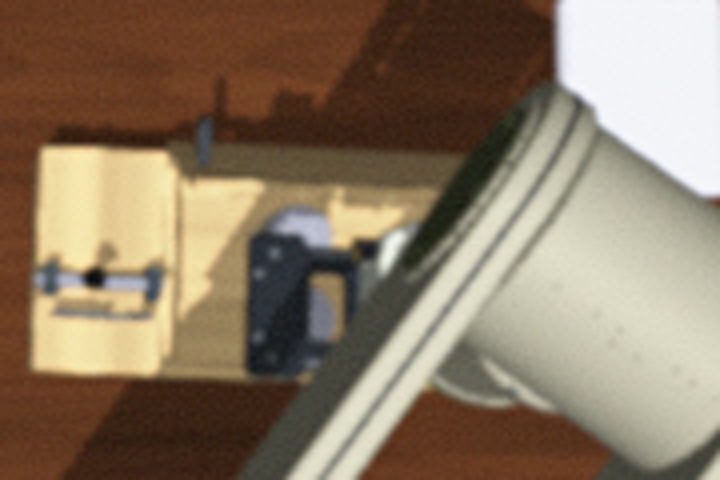

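View pics/s24.png

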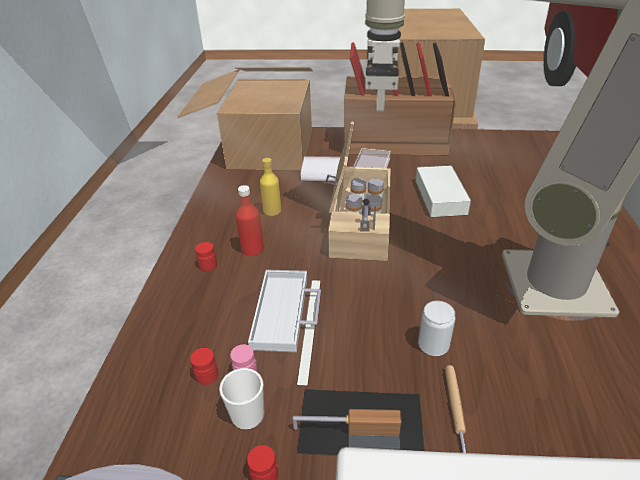

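```bash
cat > lid.py <<'E'
from h import *
w=.008
def tcp(th,r,over=0,y=-.02):
    th=np.radians(th); x=.075-r*np.cos(th)+(.008-over)*np.sin(th)+w; z=.08+r*np.sin(th)+(.008-over)*np.cos(th)+.019
    return np.array([*cw(x,y),z])
E
python3 - <<'E'
from lid import *
print("hook",onz("side",[(375,419)],.053))
print("tip start",tcp(80.2,.11))
p=tcp(80.2,.11)
a=plan((.44,-.29,.345),PLACE,n=2)
a=plan(p+(.06,0,.12),PLACE,start=a)
a=plan(p+(.045,0,0),PLACE,start=a,n=5)
E
```

```text
hook [[0.43862332 0.42088201 0.053     ]]
tip start [ 0.54146105 -0.29536997  0.20875654]
from [ 0.433  -0.2437  0.3466] rows 2 goal [ 0.44  -0.29   0.345]
-0.0042 0.0009 0.0230  -0.14 0.10 -0.17 | -0.0042 0.0009 0.0230  -0.14 0.10 -0.17
from [ 0.44  -0.29   0.345] rows 4 goal [ 0.6015 -0.2954  0.3288]
-0.0404 0.0041 -0.0001  0.00 0.00 0.00 | -0.0404 0.0041 -0.0001  0.00 0.00 0.00 | -0.0404 0.0041 -0.0001  0.00 0.00 0.00 | -0.0404 0.0041 -0.0001  0.00 0.00 0.00
from [ 0.6015 -0.2954  0.3288] rows 5 goal [ 0.5865 -0.2954  0.2088]
0.0030 0.0240 0.0001  0.00 0.00 0.00 | 0.0030 0.0240 0.0001  0.00 0.00 0.00 | 0.0030 0.0240 0.0001  0.00 0.00 0.00 | 0.0030 0.0240 0.0001  0.00 0.00 0.00 | 0.0030 0.0240 0.0001  0.00 0.00 0.00
```

carry_out(motion=[-0.004,0.001,0.023,0,0,0,-1,-0.02,0.001,0.023,0,0,0,-1,-0.04,0.003,0,0,0,0,-1,-0.04,0.003,0,0,0,0,-1,-0.035,0.003,0,0,0,0,-1])

```text
t: 49.65
tool_pos: [0.5691, -0.2951, 0.3269]
orientation: [-0.033, -2.202, 2.2]
force: [0.2, 0.1, 0.6]
opening: 0.0008
```

Run:
```python
from lid import *
p=tcp(80.2,.11)
a=plan(p+(.06,0,.12),PLACE)
a=plan(p+(.045,0,0),PLACE,start=a,n=5)
```

```text
from [ 0.5691 -0.2951  0.3269] rows 1 goal [ 0.6015 -0.2954  0.3288]
-0.0323 -0.0020 -0.0009  0.05 -0.01 0.28
from [ 0.6015 -0.2954  0.3288] rows 5 goal [ 0.5865 -0.2954  0.2088]
0.0030 0.0240 0.0001  0.00 0.00 0.00 | 0.0030 0.0240 0.0001  0.00 0.00 0.00 | 0.0030 0.0240 0.0001  0.00 0.00 0.00 | 0.0030 0.0240 0.0001  0.00 0.00 0.00 | 0.0030 0.0240 0.0001  0.00 0.00 0.00
```

carry_out(motion=[-0.016,-0.001,0,0,0,0.1,-1,-0.014,0,0,0,0,0.1,-1,0,0.02,0,0,0,0,-1,0,0.025,0,0,0,0,-1,0,0.025,0,0,0,0,-1])

```text
t: 50.15
tool_pos: [0.6014, -0.293, 0.2433]
orientation: [-0.02, -2.208, 2.189]
force: [-0.1, -0.2, 0.1]
opening: 0.0001
```

Run:
```python
from lid import *
p=tcp(80.2,.11)
a=plan(p+(.03,0,0),PLACE,n=4)
```

```text
from [ 0.6014 -0.293   0.2433] rows 4 goal [ 0.5715 -0.2954  0.2088]
0.0073 0.0087 0.0009  0.13 0.04 0.20 | 0.0074 0.0087 0.0009  0.13 0.04 0.20 | 0.0074 0.0087 0.0009  0.13 0.04 0.20 | 0.0074 0.0087 0.0009  0.13 0.04 0.20
```

carry_out(motion=[0.004,0.009,0.001,0.1,0,0.2,-1,0.006,0.009,0.001,0.1,0,0.2,-1,0.008,0.009,0.001,0.1,0,0.2,-1,0.008,0.005,0.001,0.1,0,0.2,-1,0.004,0,0,0,0,0,-1])

```text
t: 50.65
tool_pos: [0.5616, -0.2901, 0.1896]
orientation: [-0.006, -2.212, 2.174]
force: [-0.0, -0.0, 0.4]
opening: 0.0005
```

Run:
```python
from lid import *
a=None
p=tcp(80.2,.11)
a=plan(p,PLACE)
for th,r,n in((65,.115,3),(50,.12,3),(35,.125,3),(20,.13,3),(8,.13,3),(2,.13,2)): a=plan(tcp(th,r,.003),PLACE,start=a,n=n)
s=imaging.read_camera("side"); 
k=cv2.resize(s[90:270,280:480],None,fx=3,fy=3,interpolation=cv2.INTER_CUBIC); cv2.imwrite("pics/s26.png",k)
```

```text
from [ 0.5616 -0.2901  0.1896] rows 1 goal [ 0.5415 -0.2954  0.2088]
0.0204 -0.0187 0.0055  0.96 0.21 1.49
from [ 0.5415 -0.2954  0.2088] rows 3 goal [ 0.5082 -0.2943  0.2053]
0.0111 0.0011 0.0000  0.00 0.00 0.00 | 0.0111 0.0011 0.0000  0.00 0.00 0.00 | 0.0111 0.0011 0.0000  0.00 0.00 0.00
from [ 0.5082 -0.2943  0.2053] rows 3 goal [ 0.479  -0.2933  0.1941]
0.0097 0.0037 0.0000  0.00 0.00 0.00 | 0.0097 0.0037 0.0000  0.00 0.00 0.00 | 0.0097 0.0037 0.0000  0.00 0.00 0.00
from [ 0.479  -0.2933  0.1941] rows 3 goal [ 0.4528 -0.2924  0.1748]
0.0087 0.0064 0.0000  0.00 0.00 0.00 | 0.0087 0.0064 0.0000  0.00 0.00 0.00 | 0.0087 0.0064 0.0000  0.00 0.00 0.00
from [ 0.4528 -0.2924  0.1748] rows 3 goal [ 0.4319 -0.2918  0.1482]
0.0070 0.0089 0.0000  0.00 0.00 0.00 | 0.0070 0.0089 0.0000  0.00 0.00 0.00 | 0.0070 0.0089 0.0000  0.00 0.00 0.00
from [ 0.4319 -0.2918  0.1482] rows 3 goal [ 0.4243 -0.2915  0.122 ]
0.0025 0.0087 0.0000  0.00 0.00 0.00 | 0.0025 0.0087 0.0000  0.00 0.00 0.00 | 0.0025 0.0087 0.0000  0.00 0.00 0.00
from [ 0.4243 -0.2915  0.122 ] rows 2 goal [ 0.4226 -0.2914  0.1085]
0.0009 0.0068 0.0000  0.00 0.00 0.00 | 0.0009 0.0068 0.0000  0.00 0.00 0.00
```

View pics/s26.png

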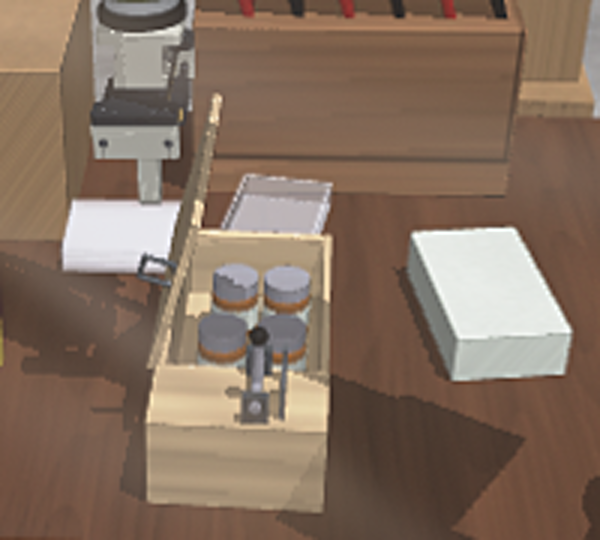

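Run:
```python
from lid import *
a=plan(tcp(78,.11),PLACE,n=3)
plan(tcp(65,.115),PLACE,n=2,start=a)
```

```text
from [ 0.5613 -0.2901  0.1898] rows 3 goal [ 0.5373 -0.2952  0.2083]
0.0081 -0.0060 0.0018  0.32 0.07 0.51 | 0.0081 -0.0060 0.0019  0.32 0.07 0.51 | 0.0080 -0.0061 0.0019  0.32 0.07 0.51
from [ 0.5373 -0.2952  0.2083] rows 2 goal [ 0.511  -0.2944  0.2066]
0.0132 0.0008 0.0000  0.00 0.00 0.00 | 0.0132 0.0008 0.0000  0.00 0.00 0.00
```

carry_out(motion=[0.008,-0.006,0.002,0.3,0,0.5,-1,0.008,-0.006,0.002,0.3,0,0.5,-1,0.008,-0.006,0.002,0.3,0,0.5,-1,0.01,0,0,0,0,0,-1,0.01,0,0,0,0,0,-1])

```text
t: 51.2
tool_pos: [0.5162, -0.2954, 0.2106]
orientation: [-0.039, -2.207, 2.21]
force: [3.3, -0.0, -0.7]
opening: 0.0005
```

Run:
```python
from lid import *
a=plan(tcp(50,.12,.003),PLACE,n=4)
s=imaging.read_camera("side"); 
k=cv2.resize(s[90:270,280:480],None,fx=3,fy=3,interpolation=cv2.INTER_CUBIC); cv2.imwrite("pics/s27.png",k)
```

```text
from [ 0.5162 -0.2954  0.2106] rows 4 goal [ 0.479  -0.2933  0.1941]
0.0093 0.0041 -0.0002  -0.01 0.07 -0.07 | 0.0093 0.0041 -0.0002  -0.01 0.07 -0.07 | 0.0093 0.0041 -0.0002  -0.01 0.07 -0.07 | 0.0093 0.0041 -0.0002  -0.01 0.07 -0.07
```

View pics/s27.png

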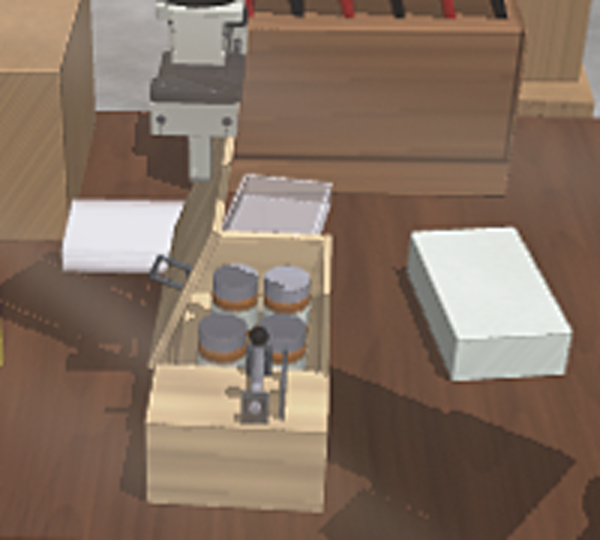

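The lid is swinging in with about 3 N. Continuing along the arc.

carry_out(motion=[0.009,0.003,0,0,0,0,-1,0.009,0.004,0,0,0,0,-1,0.009,0.004,0,0,0,0,-1,0.009,0.005,0,0,0,0,-1,0.009,0.006,0,0,0,0,-1])

```text
t: 51.75
tool_pos: [0.4678, -0.2941, 0.188]
orientation: [-0.041, -2.207, 2.212]
force: [2.4, -1.0, 0.7]
opening: 0.0004
```

Run:
```python
from lid import *
a=plan(tcp(30,.125,.003),PLACE,n=3)
a=plan(tcp(18,.13,.003),PLACE,n=2,start=a)
print(robot.read_state()["force"])
```

```text
from [ 0.4678 -0.2941  0.188 ] rows 3 goal [ 0.4466 -0.2922  0.1658]
0.0071 0.0073 -0.0004  -0.04 0.09 -0.13 | 0.0071 0.0073 -0.0004  -0.04 0.09 -0.13 | 0.0071 0.0074 -0.0004  -0.04 0.09 -0.13
from [ 0.4466 -0.2922  0.1658] rows 2 goal [ 0.4303 -0.2917  0.1439]
0.0082 0.0110 0.0000  0.00 0.00 0.00 | 0.0082 0.0110 0.0000  0.00 0.00 0.00
[ 2.39074602 -1.02361564  0.7166903 ]
```

carry_out(motion=[0.007,0.007,0,0,0,0,-1,0.007,0.008,0,0,0,0,-1,0.006,0.008,0,0,0,0,-1,0.005,0.009,0,0,0,0,-1,0.004,0.009,0,0,0,0,-1])

```text
t: 52.25
tool_pos: [0.4355, -0.293, 0.1431]
orientation: [-0.04, -2.207, 2.211]
force: [1.5, 0.9, 1.6]
opening: 0.0007
```

Run:
```python
from lid import *
a=plan(tcp(5,.125,.0),PLACE,n=4)
s=imaging.read_camera("side"); print(robot.read_state()["force"])
k=cv2.resize(s[90:270,280:480],None,fx=3,fy=3,interpolation=cv2.INTER_CUBIC); cv2.imwrite("pics/s28.png",k)
```

```text
from [ 0.4355 -0.293   0.1431] rows 4 goal [ 0.4285 -0.2916  0.1179]
0.0018 0.0063 -0.0003  -0.03 0.06 -0.09 | 0.0018 0.0063 -0.0003  -0.03 0.06 -0.09 | 0.0018 0.0063 -0.0003  -0.03 0.06 -0.09 | 0.0018 0.0063 -0.0003  -0.03 0.06 -0.09
[-0.95344303 -1.54315385 -0.84224493]
```

View pics/s28.png

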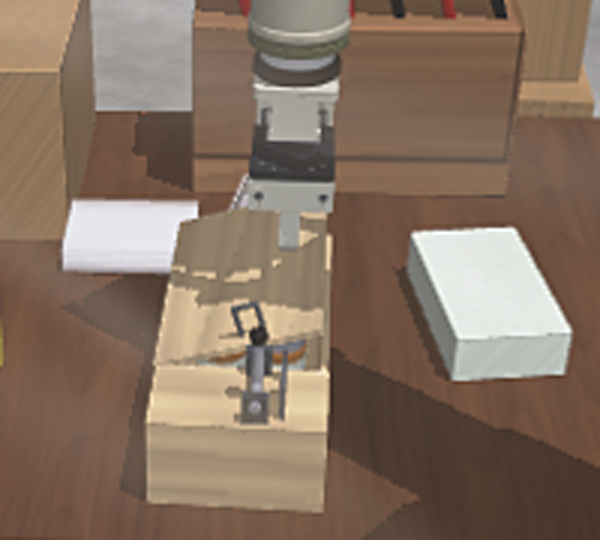

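carry_out(motion=[0.002,0.006,0,0,0,0,-1,0.002,0.006,0,0,0,0,-1,0.001,0.006,0,0,0,0,-1,0.001,0.006,0,0,0,0,-1,0.001,0.005,0,0,0,0,-1])

```text
t: 52.8
tool_pos: [0.4267, -0.2922, 0.1097]
orientation: [-0.036, -2.207, 2.208]
force: [1.3, -0.0, 1.2]
opening: 0.0004
```

carry_out(motion=[0,0.003,0,0,0,0,-1,0,0.003,0,0,0,0,-1,0,0.002,0,0,0,0,-1,0,0.002,0,0,0,0,-1,0,0.002,0,0,0,0,-1])

```text
t: 53.3
tool_pos: [0.4265, -0.2922, 0.1071]
orientation: [-0.033, -2.207, 2.207]
force: [-9.4, 6.6, 19.2]
opening: 0.0005
```

carry_out(motion=[0,0,0,0,0,0,-1,0,0,0,0,0,0,-1,0,-0.01,0,0,0,0,-1,0,-0.03,0,0,0,0,-1,0,-0.04,0,0,0,0,-1])

```text
t: 53.8
tool_pos: [0.423, -0.2894, 0.1832]
orientation: [-0.021, -2.21, 2.193]
force: [0.5, -0.9, 0.4]
opening: 0.0004
```

carry_out(motion=[0.02,-0.045,0,0,0,0,-1,0.04,-0.04,0,0,0,0,-1,0.03,-0.02,0,0,0,0,-1,0,0,0,0,0,0,-1,0,0,0,0,0,0,-1])

```text
t: 54.3
tool_pos: [0.3379, -0.289, 0.2965]
orientation: [-0.029, -2.205, 2.207]
force: [0.3, -0.4, -1.1]
opening: 0.0003
```

Run:
```python
from lid import *
s=imaging.read_camera("side"); t=imaging.read_camera("top");print(axes()[0]["tool_pos"])
k=cv2.resize(s[150:270,320:400],None,fx=5,fy=5,interpolation=cv2.INTER_CUBIC); cv2.imwrite("pics/s29.png",k)
k=cv2.resize(t[220:310,330:480],None,fx=5,fy=5,interpolation=cv2.INTER_CUBIC); cv2.imwrite("pics/t29.png",k)
```

```text
[ 0.33811908 -0.28873614  0.29552185]
```

View pics/s29.png

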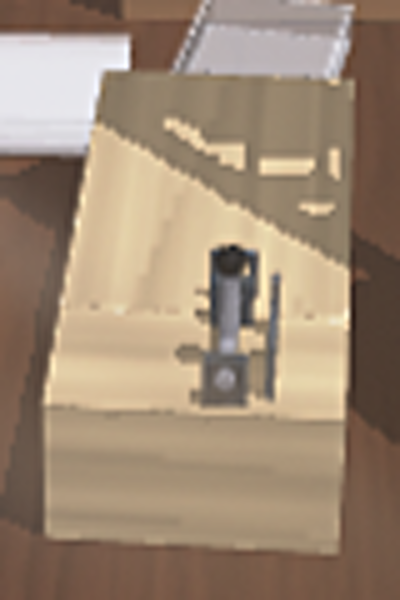

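View pics/t29.png

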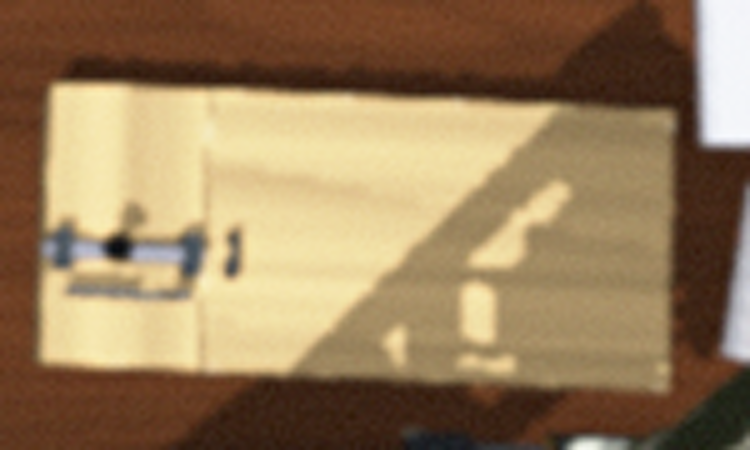

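Run:
```python
from lid import *
a=plan((.4625,-.045,.25),PLACE)
a=plan((.4625,-.045,.15),PLACE,start=a,n=5)
```

```text
from [ 0.3381 -0.2887  0.2955] rows 6 goal [ 0.4625 -0.045   0.25  ]
-0.0196 0.0075 -0.0412  0.01 0.07 0.03 | -0.0196 0.0076 -0.0412  0.01 0.07 0.03 | -0.0195 0.0076 -0.0412  0.01 0.07 0.03 | -0.0195 0.0076 -0.0412  0.01 0.07 0.03 | -0.0194 0.0076 -0.0413  0.01 0.07 0.03
-0.0194 0.0076 -0.0413  0.01 0.07 0.03
from [ 0.4625 -0.045   0.25  ] rows 5 goal [ 0.4625 -0.045   0.15  ]
0.0000 0.0200 0.0000  0.00 0.00 0.00 | 0.0000 0.0200 0.0000  0.00 0.00 0.00 | 0.0000 0.0200 0.0000  0.00 0.00 0.00 | 0.0000 0.0200 0.0000  0.00 0.00 0.00 | 0.0000 0.0200 0.0000  0.00 0.00 0.00
```

carry_out(motion=[-0.019,0.004,-0.041,0,0,0,-1,-0.019,0.004,-0.041,0,0,0,-1,-0.019,0.006,-0.041,0,0,0,-1,-0.019,0.008,-0.041,0,0,0,-1,-0.019,0.008,-0.041,0,0,0,-1])

```text
t: 54.9
tool_pos: [0.4408, -0.0826, 0.2573]
orientation: [-0.026, -2.202, 2.191]
force: [0.9, -0.8, -0.1]
opening: 0.0006
```

Run:
```python
from lid import *
a=plan((.4625,-.045,.2),PLACE,n=4)
```

```text
from [ 0.4408 -0.0826  0.2573] rows 4 goal [ 0.4625 -0.045   0.2   ]
-0.0053 0.0143 -0.0095  0.07 -0.03 0.19 | -0.0052 0.0143 -0.0095  0.07 -0.03 0.19 | -0.0052 0.0143 -0.0095  0.07 -0.03 0.19 | -0.0051 0.0143 -0.0096  0.07 -0.03 0.19
```

carry_out(motion=[-0.005,0.008,-0.012,0,0,0.2,-1,-0.005,0.012,-0.012,0,0,0.2,-1,-0.005,0.015,-0.01,0,0,0.2,-1,-0.005,0.018,-0.004,0,0,0.2,-1,0,0.016,0,0,0,0,-1])

```text
t: 55.4
tool_pos: [0.4628, -0.0322, 0.1772]
orientation: [-0.012, -2.215, 2.193]
force: [-0.3, 0.1, 0.8]
opening: 0.0004
```

Run:
```python
from lid import *
a=plan((.4625,-.05,.148),PLACE,n=4)
a=plan((.4625,-.073,.148),PLACE,n=3,start=a)
```

```text
from [ 0.4628 -0.0322  0.1772] rows 4 goal [ 0.4625 -0.05    0.148 ]
-0.0001 0.0073 0.0045  0.14 0.18 0.17 | -0.0001 0.0073 0.0045  0.14 0.18 0.17 | -0.0001 0.0073 0.0045  0.14 0.18 0.17 | -0.0001 0.0073 0.0045  0.14 0.18 0.17
from [ 0.4625 -0.05    0.148 ] rows 3 goal [ 0.4625 -0.073   0.148 ]
-0.0003 0.0000 0.0077  0.00 0.00 0.00 | -0.0003 0.0000 0.0077  0.00 0.00 0.00 | -0.0003 0.0000 0.0077  0.00 0.00 0.00
```

carry_out(motion=[0,0.007,0.004,0.1,0.2,0.2,-1,0,0.007,0.004,0.1,0.2,0.2,-1,0,0.007,0.004,0.1,0.2,0.2,-1,0,0.005,0.005,0.1,0.2,0.2,-1,0,0,0,0,0,0,-1])

```text
t: 55.9
tool_pos: [0.4593, -0.0485, 0.1434]
orientation: [-0.031, -2.204, 2.195]
force: [0.3, -0.1, 0.2]
opening: 0.0002
```

Run:
```python
from lid import *
a=plan((.4625,-.073,.148),PLACE,n=4)
s=imaging.read_camera("side"); t=imaging.read_camera("top")
k=cv2.resize(s[130:270,310:430],None,fx=4,fy=4,interpolation=cv2.INTER_CUBIC); cv2.imwrite("pics/s30.png",k)
```

```text
from [ 0.4593 -0.0485  0.1434] rows 4 goal [ 0.4625 -0.073   0.148 ]
-0.0010 -0.0012 0.0061  0.06 -0.01 0.11 | -0.0010 -0.0012 0.0061  0.06 -0.01 0.11 | -0.0010 -0.0012 0.0061  0.06 -0.01 0.11 | -0.0010 -0.0012 0.0061  0.06 -0.01 0.11
```

View pics/s30.png

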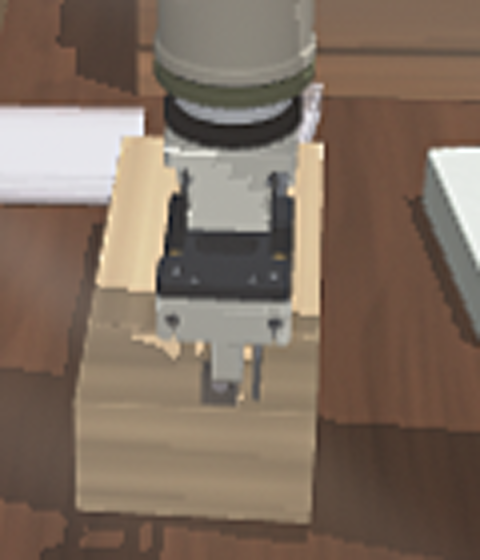

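carry_out(motion=[-0.001,-0.001,0.006,0,0,0.1,-1,-0.001,-0.001,0.006,0,0,0.1,-1,-0.001,-0.001,0.006,0,0,0.1,-1,-0.001,-0.001,0.006,0,0,0.1,-1,0,0,0.006,0,0,0,-1])

```text
t: 56.5
tool_pos: [0.4646, -0.0807, 0.1511]
orientation: [-0.044, -2.211, 2.202]
force: [-0.8, 3.5, -0.0]
opening: 0.0002
```

Run:
```python
from lid import *
a=plan((.4625,-.1,.149),PLACE,n=5)
```

```text
from [ 0.4646 -0.0807  0.1511] rows 5 goal [ 0.4625 -0.1     0.149 ]
0.0003 0.0004 0.0039  0.05 0.00 -0.06 | 0.0003 0.0004 0.0039  0.05 0.00 -0.06 | 0.0003 0.0004 0.0039  0.05 0.00 -0.06 | 0.0003 0.0004 0.0039  0.05 0.00 -0.06 | 0.0003 0.0004 0.0039  0.05 0.00 -0.06
```

Contact and sliding (3.5 N). Keep pushing.

carry_out(motion=[0.0005,0,0.004,0,0,0,-1,0.0005,0,0.004,0,0,0,-1,0.0005,0,0.004,0,0,0,-1,0,0,0.003,0,0,0,-1,0,0,0.003,0,0,0,-1])

```text
t: 57.0
tool_pos: [0.4625, -0.0999, 0.151]
orientation: [-0.046, -2.212, 2.201]
force: [0.4, 7.3, 1.1]
opening: 0.0005
```

carry_out(motion=[0,0,0.002,0,0,0,-1,0,0,0.002,0,0,0,-1,0,0,0.002,0,0,0,-1,0,0,0.002,0,0,0,-1,0,0,0.002,0,0,0,-1])

```text
t: 57.5
tool_pos: [0.4625, -0.1006, 0.1513]
orientation: [-0.041, -2.235, 2.181]
force: [0.2, 13.3, 3.7]
opening: 0.0006
```

carry_out(motion=[0,0,-0.006,0,0,0,-1,0,0,-0.01,0,0,0,-1,0,-0.02,-0.01,0,0,0,-1,0,-0.035,0,0,0,0,-1,0,-0.035,0,0,0,0,-1])

```text
t: 58.0
tool_pos: [0.4587, -0.0742, 0.2377]
orientation: [-0.027, -2.229, 2.174]
force: [0.3, -0.6, 0.6]
opening: 0.0005
```

carry_out(motion=[-0.025,-0.015,0.005,0,0,0,-1,-0.035,0,0.01,0,0,0,-1,-0.03,0,0.01,0,0,0,-1,0,0,0,0,0,0,-1,0,0,0,0,0,0,-1])

```text
t: 58.5
tool_pos: [0.5536, -0.1031, 0.2597]
orientation: [-0.038, -2.228, 2.186]
force: [-0.7, 0.3, 0.6]
opening: 0.0005
```

Run:
```python
from lid import *
s=imaging.read_camera("side"); t=imaging.read_camera("top");print(axes()[0]["tool_pos"])
k=cv2.resize(s[150:270,320:400],None,fx=5,fy=5,interpolation=cv2.INTER_CUBIC); cv2.imwrite("pics/s31.png",k)
k=cv2.resize(t[220:310,330:480],None,fx=5,fy=5,interpolation=cv2.INTER_CUBIC); cv2.imwrite("pics/t31.png",k)
```

```text
[ 0.55302524 -0.10290063  0.25972754]
```

View pics/s31.png

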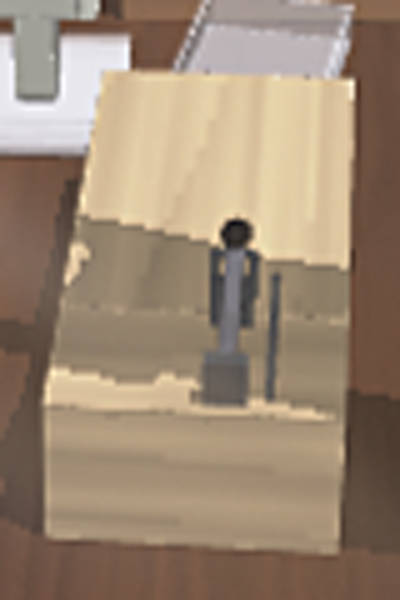

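View pics/t31.png

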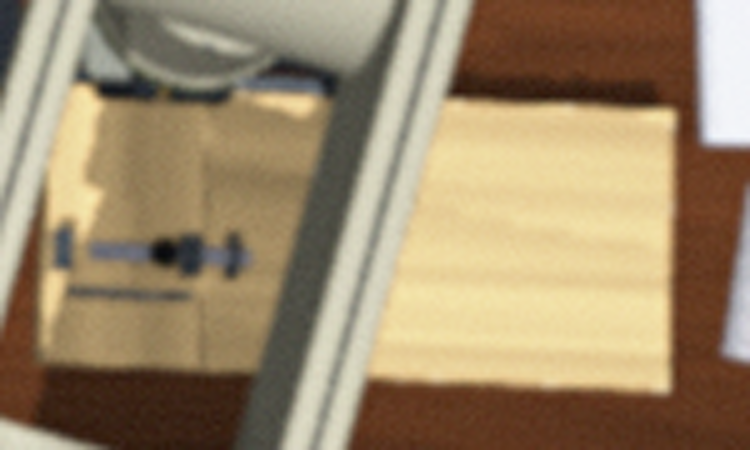

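Run:
```python
from lid import *
P=tri({"top":np.array((165,251))/5+(330,220)-.4,"side":np.array((235,232))/5+(320,150)-.4}); print(P)
P0=tri({"top":np.array((118,247))/5+(330,220)-.4,"side":np.array((231,260))/5+(320,150)-.4}); print(P0, np.linalg.norm(P-P0))
# approach: finger behind knob at +x, tips z .135
a=plan((.515,P[1],.2),PLACE,n=4)
a=plan((.50,P[1],.16),PLACE,n=4,start=a)
```

```text
[ 0.46035838 -0.12372827  0.15286611]
[ 0.46218991 -0.09990437  0.15213411] 0.02390541199078549
from [ 0.553  -0.1029  0.2597] rows 4 goal [ 0.515  -0.1237  0.2   ]
0.0094 0.0148 0.0058  0.27 0.05 -0.04 | 0.0094 0.0148 0.0057  0.27 0.05 -0.04 | 0.0093 0.0149 0.0057  0.27 0.05 -0.04 | 0.0093 0.0149 0.0056  0.27 0.05 -0.04
from [ 0.515  -0.1237  0.2   ] rows 4 goal [ 0.5    -0.1237  0.16  ]
0.0037 0.0100 0.0001  0.00 0.00 0.00 | 0.0037 0.0100 0.0001  0.00 0.00 0.00 | 0.0037 0.0100 0.0001  0.00 0.00 0.00 | 0.0037 0.0100 0.0001  0.00 0.00 0.00
```

carry_out(motion=[0.009,0.014,0.006,0.2,0,0,-1,0.009,0.015,0.006,0.2,0,0,-1,0.009,0.015,0.006,0.2,0,0,-1,0.006,0.012,0.004,0.2,0,0,-1,0.002,0.01,0,0,0,0,-1])

```text
t: 59.1
tool_pos: [0.5141, -0.1219, 0.1941]
orientation: [-0.041, -2.212, 2.208]
force: [0.2, -0.3, -0.2]
opening: 0.0005
```

Run:
```python
from lid import *
a=plan((.495,-.1225,.16),PLACE,n=4)
s=imaging.read_camera("side")
k=cv2.resize(s[130:270,310:430],None,fx=4,fy=4,interpolation=cv2.INTER_CUBIC); cv2.imwrite("pics/s32.png",k)
```

```text
from [ 0.5141 -0.1219  0.1941] rows 4 goal [ 0.495  -0.1225  0.16  ]
0.0048 0.0085 0.0003  0.03 0.07 -0.11 | 0.0048 0.0085 0.0003  0.03 0.07 -0.11 | 0.0048 0.0085 0.0003  0.03 0.07 -0.11 | 0.0048 0.0085 0.0003  0.03 0.07 -0.11
```

View pics/s32.png

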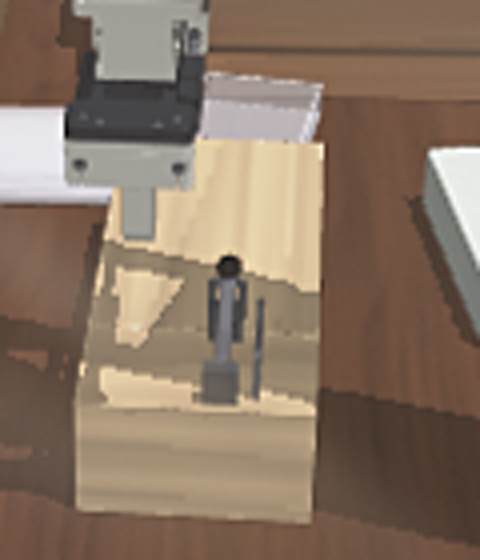

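carry_out(motion=[0.005,0.008,0,0,0,-0.1,-1,0.006,0.009,0,0,0,-0.1,-1,0.006,0.009,0,0,0,-0.1,-1,0.006,0.006,0,0,0,0,-1,0.005,0.002,0,0,0,0,-1])

```text
t: 59.65
tool_pos: [0.4837, -0.1195, 0.1565]
orientation: [-0.033, -2.211, 2.204]
force: [-0.5, 0.7, -0.2]
opening: 0.0003
```

Run:
```python
from lid import *
print(robot.read_state()["force"])
a=plan((.4515,-.1225,.16),PLACE,n=5)
```

```text
[-0.45930162  0.68069039 -0.16552328]
from [ 0.4837 -0.1195  0.1565] rows 5 goal [ 0.4515 -0.1225  0.16  ]
0.0064 -0.0007 0.0008  0.04 0.07 -0.01 | 0.0064 -0.0007 0.0008  0.04 0.07 -0.01 | 0.0064 -0.0007 0.0008  0.04 0.07 -0.01 | 0.0064 -0.0007 0.0008  0.04 0.07 -0.01 | 0.0064 -0.0007 0.0008  0.04 0.07 -0.01
```

carry_out(motion=[0.006,-0.001,0.001,0,0,0,-1,0.006,-0.001,0.001,0,0,0,-1,0.006,0,0.001,0,0,0,-1,0.006,0,0,0,0,0,-1,0.006,0,0,0,0,0,-1])

```text
t: 60.15
tool_pos: [0.4522, -0.1221, 0.1597]
orientation: [-0.036, -2.212, 2.206]
force: [0.8, -0.6, -0.4]
opening: -0.0
```

Run:
```python
from lid import *
a=plan((.438,-.1225,.163),PLACE,n=3)
s=imaging.read_camera("side")
k=cv2.resize(s[130:270,310:430],None,fx=4,fy=4,interpolation=cv2.INTER_CUBIC); cv2.imwrite("pics/s33.png",k)
```

```text
from [ 0.4522 -0.1221  0.1597] rows 3 goal [ 0.438  -0.1225  0.163 ]
0.0047 -0.0011 0.0003  0.05 0.11 -0.07 | 0.0047 -0.0011 0.0003  0.05 0.11 -0.07 | 0.0047 -0.0011 0.0003  0.05 0.11 -0.07
```

View pics/s33.png

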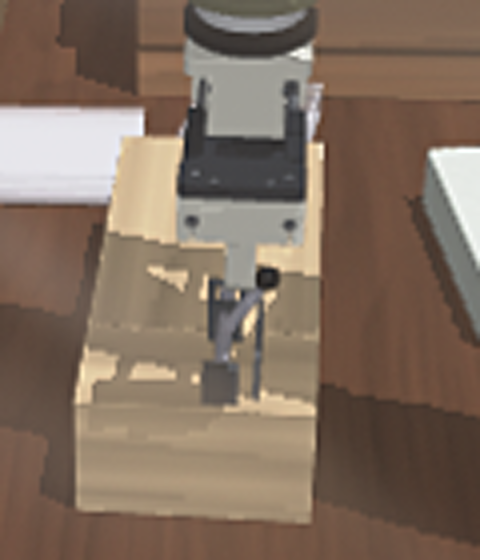

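The handle is tipping towards the robot as intended (ball at crop 266,278). Continue over and down.

carry_out(motion=[0.005,-0.001,0,0,0,0,-1,0.005,-0.001,0,0,0,0,-1,0.005,-0.001,0,0,0,0,-1,0.004,0.001,0,0,0,0,-1,0.003,0.003,0,0,0,0,-1])

```text
t: 60.7
tool_pos: [0.4282, -0.1216, 0.1596]
orientation: [-0.037, -2.211, 2.207]
force: [1.0, -0.2, 0.4]
opening: 0.0005
```

Run:
```python
from lid import *
print(robot.read_state()["force"])
a=plan((.426,-.1225,.155),PLACE,n=3)
a=plan((.418,-.1225,.145),PLACE,n=3,start=a)
s=imaging.read_camera("side")
k=cv2.resize(s[130:270,310:430],None,fx=4,fy=4,interpolation=cv2.INTER_CUBIC); cv2.imwrite("pics/s34.png",k)
```

```text
[ 0.99282862 -0.21912266  0.3674881 ]
from [ 0.4282 -0.1216  0.1596] rows 3 goal [ 0.426  -0.1225  0.155 ]
0.0007 0.0015 0.0003  0.04 0.11 -0.09 | 0.0007 0.0015 0.0003  0.04 0.11 -0.09 | 0.0007 0.0015 0.0003  0.04 0.11 -0.09
from [ 0.426  -0.1225  0.155 ] rows 3 goal [ 0.418  -0.1225  0.145 ]
0.0027 0.0033 0.0001  0.00 0.00 0.00 | 0.0027 0.0033 0.0001  0.00 0.00 0.00 | 0.0027 0.0033 0.0001  0.00 0.00 0.00
```

View pics/s34.png

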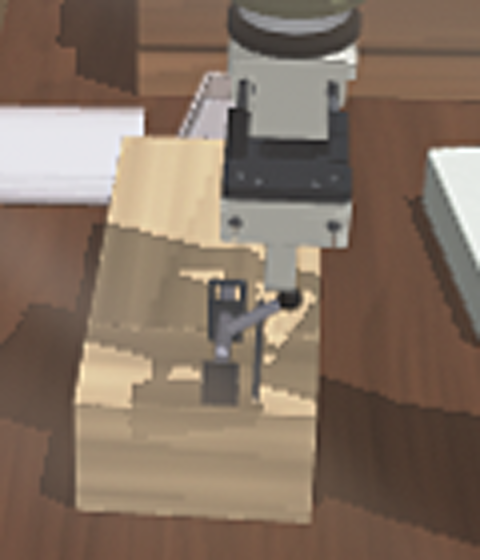

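carry_out(motion=[0.003,0.003,0,0,0,0,-1,0.003,0.004,0,0,0,0,-1,0.003,0.004,0,0,0,0,-1,0.002,0.004,0,0,0,0,-1,0,0.004,0,0,0,0,-1])

```text
t: 61.25
tool_pos: [0.4153, -0.121, 0.138]
orientation: [-0.035, -2.211, 2.206]
force: [-2.8, 0.3, 8.7]
opening: 0.0005
```

Run:
```python
from lid import *
print(robot.read_state()["force"])
a=plan((.416,-.1225,.138),PLACE,n=3)
s=imaging.read_camera("side")
k=cv2.resize(s[130:270,310:430],None,fx=4,fy=4,interpolation=cv2.INTER_CUBIC); cv2.imwrite("pics/s35.png",k)
```

```text
[-2.75938202  0.27618014  8.66722464]
from [ 0.4153 -0.121   0.138 ] rows 3 goal [ 0.416  -0.1225  0.138 ]
-0.0003 -0.0000 0.0005  0.05 0.11 -0.05 | -0.0003 -0.0000 0.0005  0.05 0.11 -0.05 | -0.0003 -0.0000 0.0005  0.05 0.11 -0.05
```

View pics/s35.png

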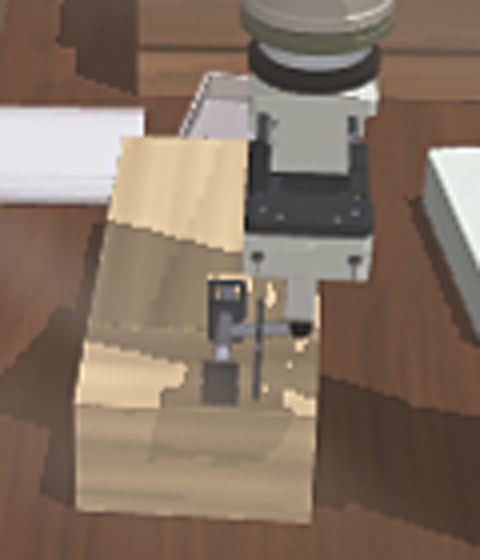

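carry_out(motion=[0,0.002,0,0,0,0,-1,0,0.002,0,0,0,0,-1,0,0,0,0,0,0,-1,0,-0.01,0,0,0,0,-1,0,-0.03,0,0,0,0,-1])

```text
t: 61.8
tool_pos: [0.4129, -0.1203, 0.175]
orientation: [-0.026, -2.21, 2.199]
force: [0.4, -0.5, 0.6]
opening: 0.0003
```

carry_out(motion=[0,-0.04,0,0,0,0,-1,0.02,-0.04,0.04,0,0,0,-1,0.025,-0.03,0.045,0,0,0,-1,0.025,0,0.045,0,0,0,-1,0.01,0,0.03,0,0,0,-1])

```text
t: 62.3
tool_pos: [0.3373, -0.2666, 0.2826]
orientation: [-0.021, -2.212, 2.212]
force: [1.0, 0.1, -0.6]
opening: 0.0007
```

Run:
```python
from lid import *
s=imaging.read_camera("side"); t=imaging.read_camera("top");print(axes()[0]["tool_pos"])
cv2.imwrite("pics/s36.png",s)
k=cv2.resize(s[150:270,320:400],None,fx=5,fy=5,interpolation=cv2.INTER_CUBIC); cv2.imwrite("pics/s37.png",k)
k=cv2.resize(t[220:310,330:480],None,fx=5,fy=5,interpolation=cv2.INTER_CUBIC); cv2.imwrite("pics/t37.png",k)
```

```text
[ 0.33737911 -0.26755069  0.28220346]
```

View pics/s36.png

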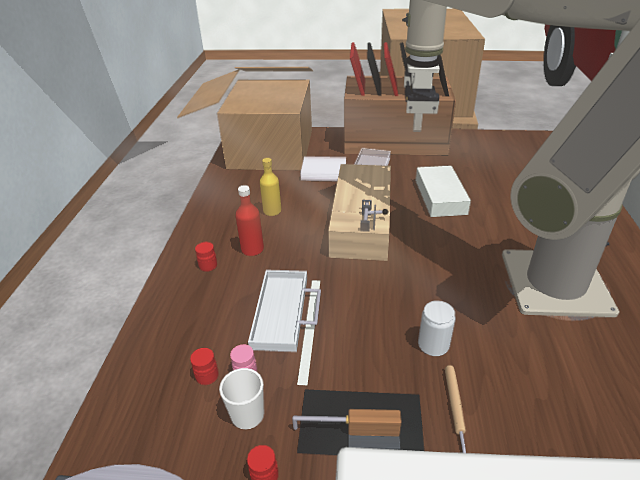

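View pics/s37.png

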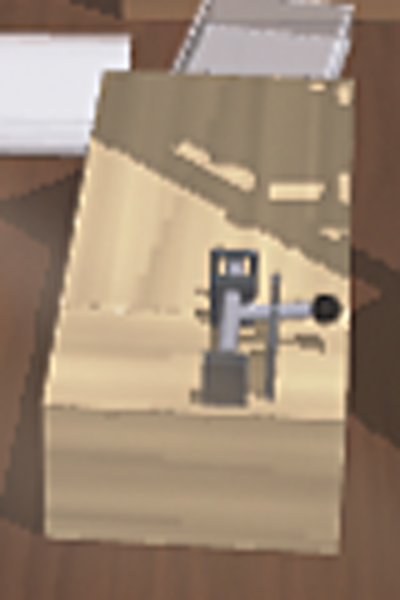

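View pics/t37.png

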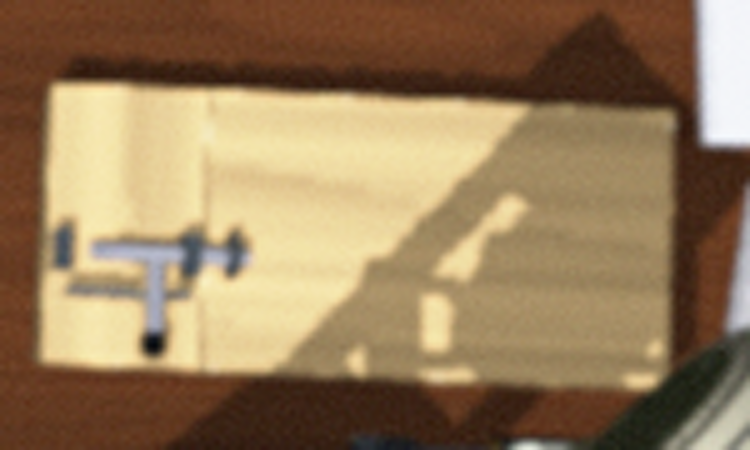

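Run:
```python
from lid import *
K=tri({"top":np.array((153,344))/5+(330,220)-.4,"side":np.array((326,308))/5+(320,150)-.4}); print("knob",K,"angle",np.arccos(np.clip((K[2]-.106)/.048,-1,1)))
t=imaging.read_camera("top"); s=imaging.read_camera("side")
k=cv2.resize(t[195:320,135:320],None,fx=4,fy=4,interpolation=cv2.INTER_CUBIC); cv2.imwrite("pics/t38.png",k)
k=cv2.resize(s[260:460,240:440],None,fx=3,fy=3,interpolation=cv2.INTER_CUBIC); cv2.imwrite("pics/s38.png",k)
```

```text
knob [ 0.41372486 -0.12151506  0.1102542 ] angle 1.4820506218159621
```

View pics/t38.png

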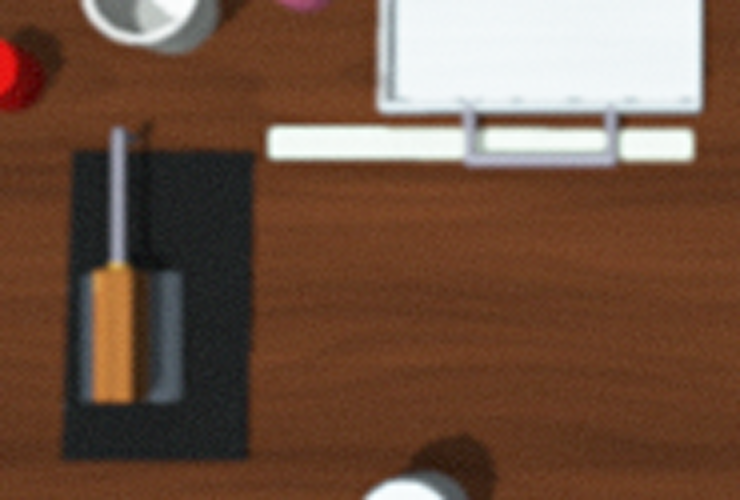

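View pics/s38.png

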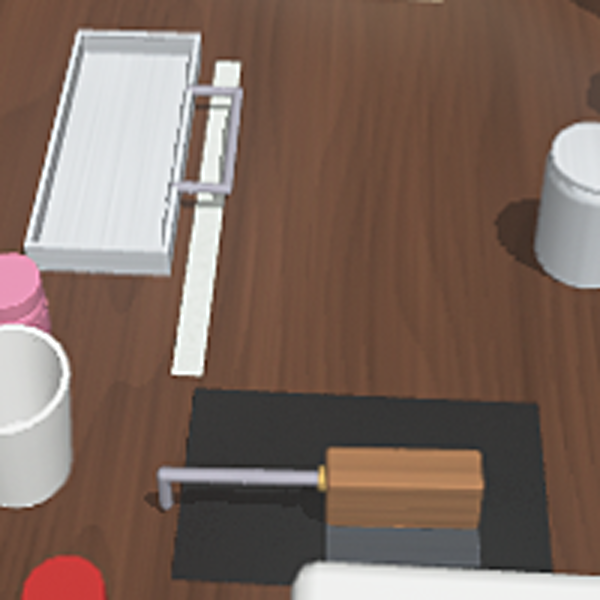

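Run:
```python
from plant import robot
s=robot.read_state(); print(s["t"],s["dq"],s["force"]); print(robot.close_job())
```

```text
62.5 [ 0.037045   -0.00393862  0.01291011  0.00430779  0.00337308  0.00557503] [-0.48073333 -0.00190453 -0.59613566]
the job is handed in; nothing more can be done
None
```

I finished the job and handed it in at 62.5 s; no verdict is reported, so the results below are my own camera checks.

- **Tray:** I dragged it in with the hook tip behind the bar. The bar measured x ≈ 0.563, just on the robot's side of the tape's near edge at about 0.567. The gripper touched neither tray nor jars before that.
- **Jars:** all four were moved one by one into the chest in a 2×2 pattern. They stood upright in the last picture before the lid closed; I could not see them afterwards.
- **Lid:** swung shut and pressed with about 19 N until the fingertips stopped at the shut lid's top height (88 mm). It lies flat in both cameras.
- **Bolt:** it measured 23.9 mm across against its stop (20 needed). The picture shows it through the keeper loop on the lid.
- **Bolt handle:** it sits in the notch at about 1.48 rad, a little over the stated 1.45 and so within measuring error.
- **Hook:** it stands on the mat. It was knocked about 3 cm sideways during the run but stayed upright, about 2 cm off the mat's centre line, so I left it.
- **Other things:** they look unmoved in the last side picture, though I did not measure them.

**Disagreements:** the two cameras differed by 4 to 7 mm in y, so I worked with averages. My first grasp of the hook drifted about 16 mm forward and 17 mm too high, so I opened and regripped before lifting.

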